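# Load the tube rocker from the tipping tray

### The job

Load the tube rocker and start it: lift the amber cover off its pins and lay it flat on the middle of the blue pad, then pour the sample tubes from the tipping tray on to the rocker's grooved deck so that they roll into the grooves, every tube ending fully down in a groove of its own. Set the empty tipping tray back upright on the middle of its black mat, put the cover back over the pins so that it rests flat on all its posts, turn the speed dial to the red mark half-way round, and finally press the green start button right down and let it come up. Do not disturb the bottle, the jar or the rack of tubes.

Things in the scene. Friction and masses are not known exactly. Their poses are not given: they have to be found in the camera images.
- rocker: Fixed tube rocker (mixer), 265 x 230 mm, on the bench; origin on the bench under the middle of its grooved deck; yaw within 0.2 rad of zero. Grey grooved deck bounded by end walls (6 mm thick, at its y = +-102 mm, tops 114 mm above the bench) and side walls (at x = +-62 mm, tops 97 mm). White control panel on its -x side, x from -168 to -98 mm, top at 67 mm
- deck (a point): Middle of the deck, at groove-bottom height, 85 mm above the rocker's origin, axes as the rocker's. Seven parallel V grooves run along x, pitch 28 mm, at y = -84, -56, -28, 0, 28, 56, 84 mm, each 118 mm long with sides sloping 25 degrees; ridges between rise 7 mm. A tube home in a groove has its centre 12 mm above this point
- pin_a (a point): Tip of one of two upright locating pins (8 mm thick, 20 mm tall) on the corner posts, (78, 104, 136) mm from the rocker's origin. Four steel posts of 16 mm diameter stand at (+-78, +-104) mm; the cover rests on their shoulders at 116 mm
- pin_b (a point): Tip of the other locating pin, (-78, -104, 136) mm from the rocker's origin
- start_top (a point): Middle of the top of the green start button, 36 mm in diameter, on the rocker's control panel; pressed straight down. The point moves with the button
- start (a joint): Travel of the start button, m: 0 up, 0.006 fully down; a spring (5 N at the bottom) returns it
- speed (a joint): Speed dial on the control panel, rad, turns clockwise seen from above, from 0 to 3.14, and stays where it is left: at 0 the white-line end of its grip bar points to the rocker's -x; at 1.57, half-way, it points to the rocker's +y, at the wide red mark on the dial's grey rim
- speed_grip (a point): On the speed dial's axis at the height to grip, 7 mm below the top of its black bar: bar 38 mm long, 14 mm thick, 32 mm tall. The axes turn with the dial, x along the bar
- cover: Loose cover plate of amber clear plastic, 190 x 240 x 5 mm (its x by y), 0.3 kg; origin at the middle of its underside, z up; it starts in place on the rocker. Two 14 mm holes at (78, 104) and (-78, -104) mm go over the pins, so it also fits turned by half a turn. In place its origin is 116 mm above the bench, right over the rocker's origin
- cover_grip (a point): Middle of the cover's black bar handle, 36 mm above the cover's underside: bar along the cover's y, 90 mm long, 14 mm wide (x), 18 mm tall, free below down to the plate except for two studs at y = +-36 mm
- pad: Fixed blue bench pad 220 x 270 x 3 mm on which to lay the cover; origin at the middle of its underside
- mat: Fixed black rubber mat 180 x 200 x 3 mm, parking place of the tipping tray; origin at the middle of its underside
- scoop: Loose white plastic tipping tray with the tubes in it, 110 (x) x 160 (y) x 30 mm high, 0.2 kg empty; origin at the middle of its underside. Floor 3 mm; walls on the two x sides and at +y; open at -y over a low lip. Tubes lie along its x and roll out when the -y end is tipped down by about 0.5 rad. At the start the lip points at the rocker's +y side, within 0.7 rad
- scoop_grip (a point): Middle of the tray's orange bridge handle, 66 mm above the tray's underside: bar along the tray's x, 112 mm long, 14 mm wide (y), 20 mm tall, its lower edge 31 mm above the tubes
- lip (a point): Middle of the tipping tray's pouring lip, on top of its rounded bead (2 mm above the inner floor): (0, -78, 5) mm in the tray's frame
- tube1: Closed sample tube, a plain round rod 22 mm in diameter and 96 mm long, 30 g, white or green with a blue cap end; origin at its centre, x along its axis. It starts lying in the tipping tray. From 4 to 6 of the six tubes are there in a run; an absent one reads None.
- tube2: Closed sample tube, a plain round rod 22 mm in diameter and 96 mm long, 30 g, white or green with a blue cap end; origin at its centre, x along its axis. It starts lying in the tipping tray. From 4 to 6 of the six tubes are there in a run; an absent one reads None.
- tube3: Closed sample tube, a plain round rod 22 mm in diameter and 96 mm long, 30 g, white or green with a blue cap end; origin at its centre, x along its axis. It starts lying in the tipping tray. From 4 to 6 of the six tubes are there in a run; an absent one reads None.
- tube4: Closed sample tube, a plain round rod 22 mm in diameter and 96 mm long, 30 g, white or green with a blue cap end; origin at its centre, x along its axis. It starts lying in the tipping tray. From 4 to 6 of the six tubes are there in a run; an absent one reads None.
- tube5: Closed sample tube, a plain round rod 22 mm in diameter and 96 mm long, 30 g, white or green with a blue cap end; origin at its centre, x along its axis. It starts lying in the tipping tray. From 4 to 6 of the six tubes are there in a run; an absent one reads None.
- tube6: Closed sample tube, a plain round rod 22 mm in diameter and 96 mm long, 30 g, white or green with a blue cap end; origin at its centre, x along its axis. It starts lying in the tipping tray. From 4 to 6 of the six tubes are there in a run; an absent one reads None.
- reagent_bottle: Loose bystander: amber bottle 70 mm in diameter, 150 mm tall; origin under its middle. Leave alone
- jar: Loose bystander: glass jar 60 mm in diameter, 65 mm tall; origin under its middle. Leave alone
- rack: Loose bystander: white block rack of standing blue-capped tubes, 80 x 150 x 112 mm; origin under its middle. Leave alone

How it is judged:
By the outcome, as a careful person would: the job done as asked, in the order asked, and still so for the second after the job is handed in, with the robot touching nothing.
Of tube1, tube2, tube3, tube4, tube5, tube6 only 4 to 6 are there at a start; the rules pass over those that are not, and their reading is None.
At some moment in a run one of scoop, cover may be knocked a few centimetres aside while the robot is not near it.
It also fails if it takes over 200 s, if anything falls off the work surface, if the arm or the gripper's body presses on something with over 40 N, if the wrist force passes 120 N, or if a joint passes its speed limit or range.

### The arm

A 7-joint arm with a two-finger parallel gripper is mounted at the origin on the work surface. World frame = base frame: x ahead of the robot, y to its left, z up, the work surface at z = 0. Lengths are in m, angles in rad, forces in N, time in s.
With the tool pointing down it reaches from about 0.425 to 0.925 m from the base axis. Payload 6.8 kg.
Tool frame: the origin (TCP) lies midway between the tips of the shut fingers; the grasp point (between the pads) lies 19 mm behind it; z points along the fingers, y is the direction in which the jaws open and shut (so a half turn about z gives the same grasp; the last joint's range is limited). The gripper opens to 85 mm and grips with 20 to 120 N. Pads are 22 mm wide; open, the fingers measure 114 mm over their backs; the gripper's body (76 mm by 85 mm) begins 54 mm behind the grasp point. The pads swing forward as they close: fully open they stand 13 mm farther back than shut.
Start: joints at [1.173, 0.477, 0.022, 1.555, -0.011, 1.109, -0.083], TCP at [0.193, -0.647, 0.231] pointing down, gripper open.
Joint ranges: [-2.96, 2.96], [-0.34, 2.1], [-1.41, 1.46], [0.24, 2.44], [-1.37, 4.51], [0.17, 1.92], [-2.96, 2.96]. Speed limits (rad/s): [2.39, 2.39, 3.14, 3.14, 3.14, 3.14, 3.14].

### API

Orientations are given as a rotation vector (axis times angle).
In Python, from bench import r, imaging gives the robot as it stands.
- The arm moves only by the tool jog_arm, never from a script. Its argument "rows" is a list of rows, each an object with "delta_rot": the turn, a rotation vector about the tool's x, y, z in degrees, a list of three; "xyz": the shift along the tool's x, y, z in cm, a list of three; "fingers": the closure, from 0 (fully open) to 1 (shut). A call has exactly 5 rows; each row is the pose to reach, as a shift and turn from the pose measured when the call began, along the tool's axes at that moment; what a row does not reach only later rows make up. A row lasts 1/12 s, in which the tool goes at most 41.7 mm and 7.16 degrees, less where a joint would pass 70% of its speed; a pose out of reach is approached as far as the arm can. A call with a gripper value outside its range is refused whole. The fingers move at their own pace and stop on an object; "grip_force" is the grip in N (left out, the last holds). Time passes only in rows, so rows that repeat a pose let the fingers close, or fill a call up. It gives the time, the measured TCP pose, the force and the opening at its end, in the units of the state.
- r.get_obs(): the state, without advancing time (a new reading comes with each control period).
- imaging.grab_frame(name): name is "side" or "top"; returns the picture (400x640x3 uint8, blue, green, red); there is no depth.
- imaging.camera_info(name): a dict with "camera_matrix" (3x3 intrinsics, pixels), "xyz" and "attitude" of the camera in the world. Camera axes: x right, y down, z forward; pixel columns grow to the right and rows downward; lengths in m; the calibration is good to about 2 mm. A picture is of the moment at which its call begins. camera_info takes no time and is no camera call.
- r.hand_in(): hands the job in, once; it reports no verdict.
Trained networks look in the newest picture that a camera, given by its name, has taken for a name from the list of things; names that differ only in an ending like _2 or _b are one class to them, and where a whole thing is asked for, a point or a joint stands for the part that bears it (a point fixed in the world has none). Each returns a list of dicts, best first, with "conf" (0 to 1); they miss things now and then, are a little off and sometimes report something else, mostly with a low value. They report only what shows in the picture. A call takes as long as a camera call.
- imaging.find_in(camera, query): "position" ([column, row] in pixels, amid what is visible of it).
- imaging.cut_out(camera, query): "region" (400x640 bool, what is visible of it) and "position" ([column, row] in pixels, amid what is visible of it).
- imaging.tip_of(camera, query): "position" ([column, row] in pixels: a listed point, or the origin of a listed thing).
The state is a dict: "clock": time; "joints": joint angles; "qvel": joint speeds; "tau": joint torques, N m; "tcp_pos": TCP position; "orientation": TCP orientation; "contact_force": force on the tool from outside, world axes, zero at the start; "moment": the same for the moment, N m; "grip_width": finger opening in m.
Only numpy, scipy, OpenCV 4.12 (cv2) and the standard library are available. Lean on these libraries where they do the work, as an engineer would, in place of code of your own. Each camera call takes 0.05 s, during which the arm holds its last target.

## Working session

There is one attempt and no reset: what is moved stays moved. The work goes in short steps, Python scripts to look and compute and a tool call to move; the robot and the scene stay as the last step left them, time stands still between calls to the robot, and variables do not carry over. Pictures are saved under pics/ and viewed, and the job is handed in when it is done.

Besides the shell and the picture viewer there is one more tool, called after "Emit:" in YAML: its name, and indented under it one key for each argument. jog_arm: Moves the arm, as the interface text tells. Its arguments: {"type":"object","properties":{"rows":{"type":"array","items":{"type":"object","properties":{"delta_rot":{"type":"array","items":{"type":"number"}},"xyz":{"type":"array","items":{"type":"number"}},"fingers":{"type":"number"}}}},"grip_force":{"type":"number"}},"required":["rows"]}

```bash
ls -la; mkdir -p pics
python3 - <<'E'
from bench import r, imaging
import cv2
print(r.get_obs())
for n in("side","top"):
    f=imaging.grab_frame(n); cv2.imwrite(f"pics/{n}0.png",f); print(n,imaging.camera_info(n))
E
```

```text
total 12
drwxr-xr-x  3 agent agent 4096 Dec  7 02:37 .
drwxr-xr-x 23 root  root  4096 Dec  7 02:37 ..
drwxr-xr-x  2 agent agent 4096 Dec  7 02:37 pics
{'clock': 0.0, 'joints': array([ 1.1728933 ,  0.47781753,  0.02234752,  1.55647696, -0.01149347,
        1.10929288, -0.08309849]), 'qvel': array([-0.00114782, -0.00032288,  0.00127364,  0.00066491, -0.0016028 ,
       -0.00046123,  0.00097567]), 'tau': array([-1.73282137e-04, -5.96441174e+01,  1.60821129e+00, -2.81191742e+01,
        1.24190966e-02,  9.27463872e-03, -2.79118893e-06]), 'tcp_pos': array([ 0.19269545, -0.64627953,  0.23030341]), 'orientation': array([-3.10686452e+00, -4.53396760e-01,  6.53433326e-04]), 'contact_force': array([-0.57391808,  0.15498417, -0.0919719 ]), 'moment': array([ 0.02861538,  0.0197394 , -0.04974746]), 'grip_width': 0.08537028132092775}
side {'camera_matrix': array([[494.47749574,   0.        , 323.64861343],
       [  0.        , 494.47749574, 200.80149979],
       [  0.        ,   0.        ,   1.        ]]), 'xyz': array([0.22401235, 0.87478705, 0.91372247]), 'attitude': array([-0.56261708,  2.65195059, -1.2069172 ])}
top {'camera_matrix': array([[366.14215662,   0.        , 319.85946874],
       [  0.        , 366.14215662, 202.06268475],
       [  0.        ,   0.        ,   1.        ]]), 'xyz': array([0.40377457, 0.01796115, 1.19654405]), 'attitude': array([-2.08039447,  2.15241331, -0.2219025 ])}
```

```bash
cat > h.py <<'E'
import numpy as np, cv2
from scipy.spatial.transform import Rotation as R
from scipy.optimize import least_squares
from bench import r, imaging
CI={n:imaging.camera_info(n) for n in("side","top")}
def proj(n,P):
    c=CI[n]; P=np.atleast_2d(P); p=(P-c["xyz"])@R.from_rotvec(c["attitude"]).as_matrix()
    p=p@np.array(c["camera_matrix"]).T; return p[:,:2]/p[:,2:]
def ray(n,px):
    c=CI[n]; px=np.atleast_2d(px); K=np.array(c["camera_matrix"])
    d=np.c_[px,np.ones(len(px))]@np.linalg.inv(K).T@R.from_rotvec(c["attitude"]).as_matrix().T
    return c["xyz"],d
def onz(n,px,z):
    o,d=ray(n,px); return o+d*((z-o[2])/d[:,2:])
def tri(pa,pb): # side px, top px
    o1,d1=ray("side",pa);o2,d2=ray("top",pb)
    A=np.c_[d1[0],-d2[0]]; s=np.linalg.lstsq(A,o2-o1,rcond=None)[0]
    a=o1+d1[0]*s[0];b=o2+d2[0]*s[1]; return (a+b)/2,np.linalg.norm(a-b)
def obs():
    o=r.get_obs(); M=R.from_rotvec(o["orientation"]).as_matrix()
    print("t",round(o["clock"],2),"tcp",o["tcp_pos"].round(4),"F",o["contact_force"].round(1),"w",round(o["grip_width"],4),"J",o["joints"].round(2)); print("xax",M[:,0].round(3),"z",M[:,2].round(3)); return o,M
def pose(xyz,yaw,pts):
    c,s=np.cos(yaw),np.sin(yaw); return np.asarray(pts)@np.array([[c,s,0],[-s,c,0],[0,0,1]])+np.r_[xyz]
def go(tcp,xdir_deg,M=None,tilt=None):
    """relative move to world TCP pos, tool down with tool x at yaw xdir_deg -> jog values (cm, deg)"""
    o=r.get_obs(); M0=R.from_rotvec(o["orientation"]).as_matrix()
    if M is None:
        a=np.radians(xdir_deg); x=np.array([np.cos(a),np.sin(a),0]); z=np.array([0,0,-1.]); M=np.c_[x,np.cross(z,x),z]
    d=M0.T@(np.asarray(tcp)-o["tcp_pos"])*100; rv=np.degrees(R.from_matrix(M0.T@M).as_rotvec())
    print("xyz",d.round(2),"rot",rv.round(2),"rows>=",max(np.linalg.norm(d)/4.17,np.linalg.norm(rv)/7.16).round(1)); return d,rv
E
python3 - <<'E'
from h import *
import json
for n in("side","top"):
    imaging.grab_frame(n)
    for q in ["rocker","deck","pin_a","pin_b","start_top","speed_grip","cover","cover_grip","pad","mat","scoop","scoop_grip","lip","tube1"]:
        L=imaging.tip_of(n,q); print(n,q,[(np.round(a["position"],1).tolist(),round(a["conf"],2)) for a in L[:6]])
for q in ["pad","mat","cover","scoop"]:
  for n in("side","top"):
    L=imaging.cut_out(n,q)
    if not L: print(n,q,None);continue
    m=L[0]["region"]; np.save(f"/tmp/{q}_{n}.npy",m)
    ct=max(cv2.findContours(m.astype(np.uint8),cv2.RETR_EXTERNAL,cv2.CHAIN_APPROX_NONE)[0],key=cv2.contourArea)
    W=onz(n,ct[:,0].astype(float),{"pad":.003,"mat":.003,"cover":.121,"scoop":.03}[q])[:,:2]
    rc=cv2.minAreaRect((W*1000).astype(np.float32)); print(n,q,L[0]["conf"],rc,len(L))
print(r.get_obs()["clock"])
E
```

```text
side rocker [([325.9, 233.9], 0.84)]
side deck []
side pin_a [([274.4, 211.5], 0.97), ([369.8, 182.4], 0.61), ([384.5, 207.4], 0.56), ([232.6, 286.8], 0.39), ([307.0, 344.2], 0.19)]
side pin_b [([274.4, 211.5], 0.97), ([369.8, 182.4], 0.61), ([384.5, 207.4], 0.56), ([232.6, 286.8], 0.39), ([307.0, 344.2], 0.19)]
side start_top [([384.3, 208.2], 0.63)]
side speed_grip [([363.6, 237.9], 0.71)]
side cover [([322.2, 201.9], 0.57)]
side cover_grip [([320.0, 191.9], 0.85), ([301.5, 349.9], 0.53)]
side pad [([398.3, 149.1], 0.76), ([363.2, 237.2], 0.64)]
side mat []
side scoop [([294.9, 357.7], 0.91)]
side scoop_grip [([298.7, 338.7], 0.93)]
side lip [([322.8, 330.7], 0.75), ([322.6, 236.0], 0.58)]
side tube1 [([316.2, 333.5], 0.89), ([281.8, 376.7], 0.88), ([296.8, 356.3], 0.82), ([309.3, 344.1], 0.73), ([287.0, 363.3], 0.73), ([302.8, 345.8], 0.47)]
top rocker [([219.2, 256.3], 0.75)]
top deck [([310.8, 212.2], 0.19)]
top pin_a [([344.3, 235.6], 0.63), ([183.4, 246.0], 0.53), ([191.6, 250.3], 0.43)]
top pin_b [([344.3, 235.6], 0.63), ([183.4, 246.0], 0.53), ([191.6, 250.3], 0.43)]
top sta
[... 735 characters left out ...]
 mat 0.84 ((538.1712646484375, 391.38226318359375), (202.03146362304688, 139.6453094482422), 82.20833587646484) 2
top mat 0.56 ((515.090087890625, 395.3031005859375), (202.18310546875, 182.80316162109375), 82.5864486694336) 1
side cover 0.87 ((597.4100341796875, 43.01127624511719), (246.31341552734375, 191.9263916015625), 88.35528564453125) 2
top cover 0.77 ((593.6793212890625, 45.082244873046875), (244.63592529296875, 190.52938842773438), 88.06887817382812) 3
side scoop 0.57 ((507.913818359375, 392.6754150390625), (169.2675018310547, 145.2696533203125), 75.99565124511719) 1
top scoop 0.87 ((499.18609619140625, 396.3240966796875), (64.85986328125, 115.96134185791016), 82.8305892944336) 1
2.0
```

Run:
```python
from h import *
# rocker fit: params x,y,yaw
ob=[("side",(274.4,211.5),(.078,.104,.136)),("top",(344.3,235.6),(-.078,-.104,.136)),("side",(369.8,182.4),(-.078,-.104,.136)),
("side",(320.0,191.9),(0,0,.152)),("top",(308.7,213.4),(0,0,.152)),("side",(322.2,201.9),(0,0,.116)),("top",(309.2,214.1),(0,0,.116))]
f=lambda p:np.concatenate([(proj(n,pose((p[0],p[1],0),p[2],[P]))-px)[0] for n,px,P in ob])
s=least_squares(f,[.595,.044,-.03],loss="soft_l1"); print(s.x,f(s.x).round(1))
x,y,w=s.x
for n in("side","top"):
    im=cv2.imread(f"pics/{n}0.png"); 
    def poly(xyz,yaw,pts,col):
        cv2.polylines(big,[(proj(n,pose(xyz,yaw,pts))*S-off).round().astype(int)],True,col,1)
    S=4
    for nm,cx,cy in (("rock",325 if n=="side" else 310,215 if n=="side" else 225),("tray",290 if n=="side" else 202,350 if n=="side" else 247)):
        x0,y0=cx-90,min(cy-65,400-130); off=np.array([x0*S,y0*S])
        big=cv2.resize(im[y0:y0+130,x0:x0+180],None,fx=S,fy=S,interpolation=cv2.INTER_CUBIC)
        big=np.clip(big.astype(float)*1.8,0,255).astype(np.uint8)
        if nm=="rock":
            poly((x,y,.121),w,[(a*.095,b*.12,0) for a,b in((1,1),(1,-1),(-1,-1),(-1,1))],(0,255,0))
            poly((x,y,.067),w,[(a,b*.115,0) for a,b in((-.098,1),(-.098,-1),(-.168,-1),(-.168,1))],(255,255,0))
            for P in((.078,.104,.136),(-.078,-.104,.136),(0,0,.152)):
                cv2.circle(big,tuple((proj(n,pose((x,y,0),w,[P]))[0]*S-off).round().astype(int)),4,(255,0,255),1)
        cv2.imwrite(f"pics/{n}_{nm}1.png",big)
```

```text
[ 0.59651121  0.04267567 -0.03968349] [-0.6  0.8 -0.2  2.2 -0.2 -1.8  3.4 -1.1 -0.3 -3.3  1.3  0.2 -0.5 -1.8]
```

Run:
```python
from h import *
go((.5965,.0427,.22),87.7)
print(proj("top",[(0.5965,.0427,.152)]))
```

```text
xyz [ 58.38 -54.55   1.13] rot [  0.    0.  -71.1] rows>= 19.2
[[308.34448593 210.10870479]]
```

Emit:
jog_arm:
  rows:
    - {"xyz": [4,-3,0],"delta_rot": [0,0,-5],"fingers": 0}
    - {"xyz": [7,-6,0],"delta_rot": [0,0,-10],"fingers": 0}
    - {"xyz": [10,-9,0],"delta_rot": [0,0,-16],"fingers": 0}
    - {"xyz": [13,-12,0],"delta_rot": [0,0,-22],"fingers": 0}
    - {"xyz": [16,-15,0],"delta_rot": [0,0,-28],"fingers": 0}

```text
clock: 2.42
tcp_pos: [0.2986, -0.4656, 0.2315]
orientation: [2.903, 1.199, -0.0]
contact_force: [0.8, -1.1, 0.2]
grip_width: 0.0854
```

Run:
```python
from h import *
obs();go((.5965,.0427,.22),87.7)
```

```text
t 2.42 tcp [ 0.2986 -0.4656  0.2315] F [ 0.8 -1.1  0.2] w 0.0854 J [ 1.01  0.28 -0.15  1.84  0.05  1.02  0.05]
xax [ 0.708  0.706 -0.   ] z [ 0.    -0.001 -1.   ]
xyz [ 56.98 -14.99   1.13] rot [ 2.000e-02  2.000e-02 -4.281e+01] rows>= 14.1
```

Emit:
jog_arm:
  rows:
    - {"xyz": [57,-15,1],"delta_rot": [0,0,-42.8],"fingers": 0}
    - {"xyz": [57,-15,1],"delta_rot": [0,0,-42.8],"fingers": 0}
    - {"xyz": [57,-15,1],"delta_rot": [0,0,-42.8],"fingers": 0}
    - {"xyz": [57,-15,1],"delta_rot": [0,0,-42.8],"fingers": 0}
    - {"xyz": [57,-15,1],"delta_rot": [0,0,-42.8],"fingers": 0}

```text
clock: 2.83
tcp_pos: [0.4039, -0.2858, 0.2282]
orientation: [2.392, 2.034, -0.0]
contact_force: [0.1, -0.4, -0.2]
grip_width: 0.0857
```

Run:
```python
from h import *
obs();go((.5965,.0427,.22),87.7)
```

```text
t 2.83 tcp [ 0.4039 -0.2858  0.2282] F [ 0.1 -0.4 -0.2] w 0.0857 J [ 0.81  0.21 -0.37  1.96  0.09  0.99  0.24]
xax [ 0.161  0.987 -0.001] z [ 0.001 -0.001 -1.   ]
xyz [35.52 13.73  0.79] rot [ 0.05  0.07 -6.95] rows>= 9.1
```

Emit:
jog_arm:
  rows:
    - {"xyz": [35.5,13.7,0.8],"delta_rot": [0,0,-7],"fingers": 0}
    - {"xyz": [35.5,13.7,0.8],"delta_rot": [0,0,-7],"fingers": 0}
    - {"xyz": [35.5,13.7,0.8],"delta_rot": [0,0,-7],"fingers": 0}
    - {"xyz": [35.5,13.7,0.8],"delta_rot": [0,0,-7],"fingers": 0}
    - {"xyz": [35.5,13.7,0.8],"delta_rot": [0,0,-7],"fingers": 0}

```text
clock: 3.25
tcp_pos: [0.5091, -0.1061, 0.2238]
orientation: [2.264, 2.175, -0.0]
contact_force: [0.8, -0.4, 0.8]
grip_width: 0.085
```

Run:
```python
from h import *
obs();go((.5965,.0427,.18),87.7)
```

```text
t 3.25 tcp [ 0.5091 -0.1061  0.2238] F [ 0.8 -0.4  0.8] w 0.085 J [ 0.51  0.27 -0.5   1.91  0.16  1.   -0.1 ]
xax [ 0.04   0.999 -0.002] z [ 0.002 -0.002 -1.   ]
xyz [15.22  8.14  4.37] rot [0.09 0.09 0.02] rows>= 4.3
```

Emit:
jog_arm:
  rows:
    - {"xyz": [4,2,0.5],"delta_rot": [0,0,0],"fingers": 0}
    - {"xyz": [8,4,1],"delta_rot": [0,0,0],"fingers": 0}
    - {"xyz": [12,6,2],"delta_rot": [0,0,0],"fingers": 0}
    - {"xyz": [15.2,8.1,3.5],"delta_rot": [0.1,0.1,0],"fingers": 0}
    - {"xyz": [15.2,8.1,4.4],"delta_rot": [0.1,0.1,0],"fingers": 0}

```text
clock: 3.67
tcp_pos: [0.5986, 0.0499, 0.18]
orientation: [-2.257, -2.183, -0.009]
contact_force: [0.1, 0.3, 0.6]
grip_width: 0.0855
```

Run:
```python
from h import *
obs();go((.5965,.0427,.134),87.7)
```

```text
t 3.67 tcp [0.5986 0.0499 0.18  ] F [0.1 0.3 0.6] w 0.0855 J [ 0.22  0.46 -0.53  1.76  0.27  0.99 -0.45]
xax [0.033 0.999 0.005] z [ 0.003  0.005 -1.   ]
xyz [-0.75 -0.2   4.59] rot [ 0.17 -0.27  0.4 ] rows>= 1.1
```

Emit:
jog_arm:
  rows:
    - {"xyz": [-0.7,-0.2,2],"delta_rot": [0.2,-0.3,0.4],"fingers": 0}
    - {"xyz": [-0.7,-0.2,4.6],"delta_rot": [0.2,-0.3,0.4],"fingers": 0}
    - {"xyz": [-0.7,-0.2,4.6],"delta_rot": [0.2,-0.3,0.4],"fingers": 0}
    - {"xyz": [-0.7,-0.2,4.6],"delta_rot": [0.2,-0.3,0.4],"fingers": 0}
    - {"xyz": [-0.7,-0.2,4.6],"delta_rot": [0.2,-0.3,0.4],"fingers": 0.3}
  grip_force: 60

```text
clock: 4.08
tcp_pos: [0.5971, 0.0429, 0.1351]
orientation: [2.266, 2.175, 0.0]
contact_force: [0.5, 0.1, 0.3]
grip_width: 0.0755
```

```bash
cat > snap.py <<'E'
from h import *
import sys
tag=sys.argv[1]; obs()
for a in sys.argv[2:]: # e.g. side:325,215
    n,c=a.split(":"); c=c.split(","); cx,cy=int(c[0]),int(c[1]); S=int(c[2]) if len(c)>2 else 4
    w,h=800//S,560//S
    im=imaging.grab_frame(n); x0=min(max(cx-w//2,0),max(640-w,0)); y0=min(max(cy-h//2,0),max(400-h,0))
    b=cv2.resize(im[y0:y0+h,x0:x0+w],None,fx=S,fy=S,interpolation=cv2.INTER_CUBIC)
    cv2.imwrite(f"pics/{tag}_{n}.png",np.clip(b.astype(float)*1.8,0,255).astype(np.uint8)); print(n,"offset",x0,y0,"scale",S)
E
python3 snap.py a side:325,200 top:310,215
```

```text
t 4.08 tcp [0.5971 0.0429 0.1351] F [0.5 0.1 0.3] w 0.0755 J [ 0.21  0.51 -0.51  1.8   0.3   0.91 -0.48]
xax [ 0.041  0.999 -0.   ] z [ 0.001 -0.    -1.   ]
side offset 225 130 scale 4
top offset 210 145 scale 4
```

Emit:
jog_arm:
  rows:
    - {"xyz": [0,0,0.1],"delta_rot": [0,0,0],"fingers": 0.7}
    - {"xyz": [0,0,0.1],"delta_rot": [0,0,0],"fingers": 1}
    - {"xyz": [0,0,0.1],"delta_rot": [0,0,0],"fingers": 1}
    - {"xyz": [0,0,0.1],"delta_rot": [0,0,0],"fingers": 1}
    - {"xyz": [0,0,0.1],"delta_rot": [0,0,0],"fingers": 1}
  grip_force: 60

```text
clock: 4.6
tcp_pos: [0.5979, 0.0429, 0.1354]
orientation: [2.265, 2.174, 0.003]
contact_force: [-1.0, -0.5, 5.8]
grip_width: 0.0128
```

Emit:
jog_arm:
  rows:
    - {"xyz": [0,0,0],"delta_rot": [0,0,0],"fingers": 1}
    - {"xyz": [0,0,0],"delta_rot": [0,0,0],"fingers": 1}
    - {"xyz": [0,0,-1],"delta_rot": [0,0,0],"fingers": 1}
    - {"xyz": [0,0,-2],"delta_rot": [0,0,0],"fingers": 1}
    - {"xyz": [0,0,-4],"delta_rot": [0,0,0],"fingers": 1}

```text
clock: 5.02
tcp_pos: [0.5962, 0.0426, 0.1743]
orientation: [-2.266, -2.175, 0.002]
contact_force: [-0.1, -0.7, -3.8]
grip_width: 0.013
```

Run:
```python
from h import *
obs();go((.5965,.0427,.23),87.7);go((.5355,-.4125,.23),104.5)
```

```text
t 5.02 tcp [0.5962 0.0426 0.1743] F [-0.1 -0.7 -3.8] w 0.013 J [ 0.22  0.46 -0.52  1.77  0.27  0.98 -0.45]
xax [ 0.041  0.999 -0.001] z [-0.001 -0.001 -1.   ]
xyz [ 0.01  0.03 -5.57] rot [-0.07  0.05 -0.04] rows>= 1.3
xyz [-45.72  -4.21  -5.52] rot [ -0.08   0.04 -16.84] rows>= 11.1
```

Emit:
jog_arm:
  rows:
    - {"xyz": [-1,0,-3],"delta_rot": [0,0,0],"fingers": 1}
    - {"xyz": [-4,-0.4,-5.5],"delta_rot": [0,0,-2],"fingers": 1}
    - {"xyz": [-8,-0.8,-5.5],"delta_rot": [0,0,-4],"fingers": 1}
    - {"xyz": [-12,-1.1,-5.5],"delta_rot": [0,0,-6],"fingers": 1}
    - {"xyz": [-16,-1.5,-5.5],"delta_rot": [0,0,-8],"fingers": 1}

```text
clock: 5.43
tcp_pos: [0.5746, -0.118, 0.231]
orientation: [2.105, 2.33, -0.001]
contact_force: [1.6, 0.0, -3.4]
grip_width: 0.0132
```

Run:
```python
from h import *
obs();go((.5355,-.4125,.23),104.5)
```

```text
t 5.43 tcp [ 0.5746 -0.118   0.231 ] F [ 1.6  0.  -3.4] w 0.0132 J [ 0.51  0.38 -0.53  1.75  0.22  1.07  0.01]
xax [-0.101  0.995 -0.002] z [ 0.001 -0.001 -1.   ]
xyz [-28.9   -6.88   0.14] rot [ 0.01  0.09 -8.67] rows>= 7.1
```

Emit:
jog_arm:
  rows:
    - {"xyz": [-4,-1,0],"delta_rot": [0,0,-1.5],"fingers": 1}
    - {"xyz": [-8,-2,0],"delta_rot": [0,0,-3],"fingers": 1}
    - {"xyz": [-12,-3,0],"delta_rot": [0,0,-4.5],"fingers": 1}
    - {"xyz": [-16,-4,0],"delta_rot": [0,0,-6],"fingers": 1}
    - {"xyz": [-20,-5,0],"delta_rot": [0,0,-7],"fingers": 1}

```text
clock: 5.85
tcp_pos: [0.5444, -0.324, 0.2322]
orientation: [1.957, 2.456, -0.001]
contact_force: [1.0, 1.4, -2.8]
grip_width: 0.0132
```

Run:
```python
from h import *
obs();go((.5355,-.4125,.08),104.5)
```

```text
t 5.85 tcp [ 0.5444 -0.324   0.2322] F [ 1.   1.4 -2.8] w 0.0132 J [ 0.79  0.45 -0.47  1.63  0.23  1.11  0.48]
xax [-0.223  0.975 -0.002] z [ 0.001 -0.002 -1.   ]
xyz [-8.41 -2.85 15.23] rot [ 0.03  0.1  -1.59] rows>= 4.2
```

Emit:
jog_arm:
  rows:
    - {"xyz": [-4,-1.4,2],"delta_rot": [0,0,-1],"fingers": 1}
    - {"xyz": [-7.5,-2.6,5],"delta_rot": [0,0,-1.6],"fingers": 1}
    - {"xyz": [-8.4,-2.85,8.5],"delta_rot": [0,0.1,-1.6],"fingers": 1}
    - {"xyz": [-8.4,-2.85,12],"delta_rot": [0,0.1,-1.6],"fingers": 1}
    - {"xyz": [-8.4,-2.85,15.2],"delta_rot": [0,0.1,-1.6],"fingers": 1}

```text
clock: 6.27
tcp_pos: [0.5334, -0.415, 0.078]
orientation: [-1.928, -2.48, 0.001]
contact_force: [0.9, 0.9, -3.5]
grip_width: 0.013
```

```bash
python3 - <<'E'
from h import *
obs();go((.5355,-.4125,.023),104.5)
E
python3 snap.py b side:400,150 top:450,230
```

```text
t 6.27 tcp [ 0.5334 -0.415   0.078 ] F [ 0.9  0.9 -3.5] w 0.013 J [ 0.85  0.67 -0.4   1.65  0.32  0.89  0.57]
xax [-0.247  0.969  0.   ] z [-0.001 -0.    -1.   ]
xyz [0.19 0.27 5.5 ] rot [-0.07 -0.01 -0.22] rows>= 1.3
t 6.27 tcp [ 0.5334 -0.415   0.078 ] F [ 0.9  0.9 -3.5] w 0.013 J [ 0.85  0.67 -0.4   1.65  0.32  0.89  0.57]
xax [-0.247  0.969  0.   ] z [-0.001 -0.    -1.   ]
side offset 300 80 scale 4
top offset 350 160 scale 4
```

Emit:
jog_arm:
  rows:
    - {"xyz": [0.2,0.3,1.5],"delta_rot": [0,0,-0.2],"fingers": 1}
    - {"xyz": [0.2,0.3,3],"delta_rot": [0,0,-0.2],"fingers": 1}
    - {"xyz": [0.2,0.3,4.5],"delta_rot": [0,0,-0.2],"fingers": 1}
    - {"xyz": [0.2,0.3,5.2],"delta_rot": [0,0,-0.2],"fingers": 1}
    - {"xyz": [0.2,0.3,5.5],"delta_rot": [0,0,-0.2],"fingers": 1}

```text
clock: 6.78
tcp_pos: [0.5329, -0.4067, 0.022]
orientation: [-1.91, -2.477, 0.003]
contact_force: [-17.1, 11.0, 41.5]
grip_width: 0.0127
```

Emit:
jog_arm:
  rows:
    - {"xyz": [0,0,0.1],"delta_rot": [0,0,0],"fingers": 1}
    - {"xyz": [0,0,0.1],"delta_rot": [0,0,0],"fingers": 1}
    - {"xyz": [0,0,0.1],"delta_rot": [0,0,0],"fingers": 0.8}
    - {"xyz": [0,0,0],"delta_rot": [0,0,0],"fingers": 0.4}
    - {"xyz": [0,0,0],"delta_rot": [0,0,0],"fingers": 0.2}

```text
clock: 7.2
tcp_pos: [0.5333, -0.4072, 0.0224]
orientation: [-1.911, -2.478, 0.003]
contact_force: [-0.3, -0.3, -0.0]
grip_width: 0.0405
```

Run:
```python
from h import *
obs();
```

```text
t 7.2 tcp [ 0.5333 -0.4072  0.0224] F [-0.3 -0.3 -0. ] w 0.0405 J [ 0.82  0.74 -0.38  1.67  0.36  0.81  0.54]
xax [-0.254  0.967  0.009] z [-0.01   0.006 -1.   ]
```

Emit:
jog_arm:
  rows:
    - {"xyz": [0,0,0],"delta_rot": [0,0,0],"fingers": 0}
    - {"xyz": [0,0,-2],"delta_rot": [0,0,0],"fingers": 0}
    - {"xyz": [0,0,-6],"delta_rot": [0,0,0],"fingers": 0}
    - {"xyz": [0,0,-10],"delta_rot": [0,0,0],"fingers": 0}
    - {"xyz": [0,0,-14],"delta_rot": [0,0,0],"fingers": 0}

```text
clock: 7.62
tcp_pos: [0.5345, -0.4078, 0.1636]
orientation: [-1.911, -2.477, 0.002]
contact_force: [0.1, -0.6, 0.4]
grip_width: 0.0854
```

```bash
python3 snap.py c side:400,150
python3 - <<'E'
from h import *
# tray & mat fit
for n in("side","top"):
    imaging.grab_frame(n)
    for q in ["scoop","scoop_grip","lip","mat","cover","cover_grip"]:
        L=imaging.tip_of(n,q); print(n,q,[(np.round(a["position"],1).tolist(),round(a["conf"],2)) for a in L[:3]])
E
```

```text
t 7.62 tcp [ 0.5345 -0.4078  0.1636] F [ 0.1 -0.6  0.4] w 0.0854 J [ 0.86  0.58 -0.44  1.59  0.27  1.05  0.6 ]
xax [-0.254  0.967  0.009] z [-0.011  0.007 -1.   ]
side offset 300 80 scale 4
side scoop [([298.2, 356.3], 0.95)]
side scoop_grip [([296.3, 336.4], 0.66), ([277.7, 373.3], 0.32)]
side lip [([321.6, 328.4], 0.69)]
side mat []
side cover [([323.8, 160.9], 0.68), ([316.3, 333.1], 0.58)]
side cover_grip [([398.8, 137.3], 0.6), ([384.3, 209.1], 0.24)]
top scoop [([202.2, 247.7], 0.59)]
top scoop_grip [([198.2, 247.5], 0.82)]
top lip [([228.4, 258.0], 0.56), ([239.0, 184.9], 0.31)]
top mat [([205.9, 250.1], 0.64)]
top cover [([446.3, 233.3], 0.66)]
top cover_grip [([452.4, 233.7], 0.97), ([329.7, 258.4], 0.2)]
```

Run:
```python
from h import *
ob=[("side",(294.9,357.7),(0,0,0)),("side",(298.2,356.3),(0,0,0)),("side",(298.7,338.7),(0,0,.066)),("side",(296.3,336.4),(0,0,.066)),("side",(322.8,330.7),(0,-.078,.005)),("side",(321.6,328.4),(0,-.078,.005)),
("top",(202.3,248.3),(0,0,0)),("top",(199.2,246.9),(0,0,.066)),("top",(198.2,247.5),(0,0,.066)),("top",(229.1,258.1),(0,-.078,.005)),("top",(228.4,258.),(0,-.078,.005))]
f=lambda p:np.concatenate([(proj(n,pose((p[0],p[1],.003),p[2],[P]))-px)[0] for n,px,P in ob])
s=least_squares(f,[.51,.395,-.1],loss="soft_l1"); print(s.x,f(s.x).round(1))
x,y,w=s.x
for n in("side","top"):
    im=cv2.imread(f"pics/{n}0.png"); S=5
    cx,cy=(290,350) if n=="side" else (202,247); x0,y0=cx-75,min(cy-55,400-110); off=np.array([x0*S,y0*S])
    big=cv2.resize(im[y0:y0+110,x0:x0+150],None,fx=S,fy=S,interpolation=cv2.INTER_CUBIC); big=np.clip(big.astype(float)*1.8,0,255).astype(np.uint8)
    def poly(xyz,yaw,pts,col): cv2.polylines(big,[(proj(n,pose(xyz,yaw,pts))*S-off).round().astype(int)],True,col,1)
    sq=((1,1),(1,-1),(-1,-1),(-1,1))
    poly((x,y,.003),w,[(a*.055,b*.08,.03) for a,b in sq],(0,255,255))
    poly((x,y,.003),w,[(a*.055,b*.08,0) for a,b in sq],(255,255,0))
    poly((x,y,.003),w,[(a*.056,b*.007,.076) for a,b in sq],(255,0,255))
    poly((.515,.3953,.003),np.radians(-7.4),[(a*.09,b*.1,0) for a,b in sq],(0,0,255))
    cv2.imwrite(f"pics/{n}_tray2.png",big)
```

```text
[ 0.50286283  0.38564565 -0.31209626] [ 2.5 -2.3 -0.8 -0.9 -2.5 -1.6 -0.1  0.7 -0.1 -0.7  1.1  1.6  2.3  2.1
 -1.2  1.9 -0.2  1.3 -2.  -1.1 -1.3 -1. ]
```

Run:
```python
from h import *
so=np.array([215,290]);to=np.array([127,192])
a,b,h=.055,.08,.03
ob=[("side",np.array((183,365))/5+so,(a,b,h)),("side",np.array((443,118))/5+so,(a,-b,h)),("side",np.array((645,240))/5+so,(-a,-b,h)),("side",np.array((385,528))/5+so,(-a,b,h)),
("side",np.array((312,158))/5+so,(.056,0,.076)),("side",np.array((518,311))/5+so,(-.056,0,.076)),
("top",np.array((270,190))/5+to,(a,b,h)),("top",np.array((222,362))/5+to,(-a,b,h)),
("top",np.array((527,241))/5+to,(a,-b,h)),("top",np.array((490,410))/5+to,(-a,-b,h)),
("top",np.array((373,198))/5+to,(.056,0,.076)),("top",np.array((323,385))/5+to,(-.056,0,.076))]
f=lambda p:np.concatenate([(proj(n,pose((p[0],p[1],.003),p[2],[P]))-px)[0] for n,px,P in ob])
s=least_squares(f,[.51,.395,-.1],loss="soft_l1"); print(s.x,f(s.x).round(1))
x,y,w=s.x
for n in("side","top"):
    im=cv2.imread(f"pics/{n}0.png"); S=5
    cx,cy=(290,350) if n=="side" else (202,247); x0,y0=cx-75,min(cy-55,400-110); off=np.array([x0*S,y0*S])
    big=cv2.resize(im[y0:y0+110,x0:x0+150],None,fx=S,fy=S,interpolation=cv2.INTER_CUBIC); big=np.clip(big.astype(float)*1.8,0,255).astype(np.uint8)
    def poly(xyz,yaw,pts,col): cv2.polylines(big,[(proj(n,pose(xyz,yaw,pts))*S-off).round().astype(int)],True,col,1)
    sq=((1,1),(1,-1),(-1,-1),(-1,1))
    poly((x,y,.003),w,[(a*.055,b*.08,.03) for a,b in sq],(0,255,255))
    poly((x,y,.003),w,[(a*.055,b*.08,0) for a,b in sq],(255,255,0))
    poly((x,y,.003),w,[(a*.056,b*.007,.076) for a,b in sq],(255,0,255))
    cv2.imwrite(f"pics/{n}_tray3.png",big)
print(np.degrees(w)); go((x,y,.16),180+np.degrees(w))
```

```text
[ 0.49697431  0.38881917 -0.25035937] [-0.4 -0.5 -0.1 -3.5  0.3 -0.7  1.3 -0.2 -0.6 -0.   1.7  0.1  0.3 -0.7
 -0.3 -1.1 -2.7 -0.2 -4.6  0.5 -0.6  1.  -1.  -0.1]
-14.344534994979359
xyz [78.01 16.59  0.76] rot [ -0.18  -0.73 -60.93] rows>= 19.1
```

Emit:
jog_arm:
  rows:
    - {"xyz": [4,0.8,-2],"delta_rot": [0,0,-4],"fingers": 0}
    - {"xyz": [8,1.7,-4],"delta_rot": [0,0,-8],"fingers": 0}
    - {"xyz": [12,2.5,-6],"delta_rot": [0,0,-12],"fingers": 0}
    - {"xyz": [16,3.4,-8],"delta_rot": [0,0,-16],"fingers": 0}
    - {"xyz": [20,4.2,-8],"delta_rot": [0,0,-20],"fingers": 0}

```text
clock: 8.78
tcp_pos: [0.5273, -0.2168, 0.2447]
orientation: [-1.451, -2.778, -0.001]
contact_force: [0.2, 0.1, -0.2]
grip_width: 0.0856
```

Run:
```python
from h import *
obs();go((.497,.389,.24),165.5)
```

```text
t 8.78 tcp [ 0.5273 -0.2168  0.2447] F [ 0.2  0.1 -0.2] w 0.0856 J [ 0.77  0.36 -0.61  1.76  0.22  1.1   0.69]
xax [-0.571  0.821  0.007] z [-0.007  0.004 -1.   ]
xyz [51.45 32.13  0.75] rot [-2.000e-02 -4.600e-01 -4.065e+01] rows>= 14.5
```

Emit:
jog_arm:
  rows:
    - {"xyz": [51.5,32.1,0.7],"delta_rot": [0,-0.5,-5],"fingers": 0}
    - {"xyz": [51.5,32.1,0.7],"delta_rot": [0,-0.5,-9],"fingers": 0}
    - {"xyz": [51.5,32.1,0.7],"delta_rot": [0,-0.5,-13],"fingers": 0}
    - {"xyz": [51.5,32.1,0.7],"delta_rot": [0,-0.5,-16],"fingers": 0}
    - {"xyz": [51.5,32.1,0.7],"delta_rot": [0,-0.5,-20],"fingers": 0}

```text
clock: 9.2
tcp_pos: [0.5155, -0.0076, 0.2417]
orientation: [0.945, 2.995, -0.004]
contact_force: [1.1, 0.3, 0.1]
grip_width: 0.0857
```

Run:
```python
from h import *
obs();go((.497,.389,.22),165.5)
```

```text
t 9.2 tcp [ 0.5155 -0.0076  0.2417] F [1.1 0.3 0.1] w 0.0857 J [ 0.55  0.29 -0.78  1.88  0.24  1.06  0.63]
xax [-0.819  0.574 -0.002] z [ 0.    -0.002 -1.   ]
xyz [24.28 31.43  2.07] rot [ -0.12   0.08 -20.52] rows>= 9.5
```

Emit:
jog_arm:
  rows:
    - {"xyz": [2.4,3.2,0.3],"delta_rot": [0,0,-4],"fingers": 0}
    - {"xyz": [4.9,6.4,0.6],"delta_rot": [0,0,-9],"fingers": 0}
    - {"xyz": [7.4,9.6,0.9],"delta_rot": [0,0,-13],"fingers": 0}
    - {"xyz": [9.8,12.8,1.2],"delta_rot": [0,0,-17],"fingers": 0}
    - {"xyz": [12.2,16,1.5],"delta_rot": [0,0,-20.5],"fingers": 0}

```text
clock: 9.62
tcp_pos: [0.5071, 0.1951, 0.2263]
orientation: [0.392, 3.116, -0.004]
contact_force: [1.4, 0.5, -0.2]
grip_width: 0.0856
```

```bash
python3 snap.py d top:202,247,5
python3 - <<'E'
from h import *
go((.497,.389,.16),165.5)
E
```

```text
t 9.62 tcp [0.5071 0.1951 0.2263] F [ 1.4  0.5 -0.2] w 0.0856 J [ 0.23  0.4  -0.89  1.83  0.35  1.08  0.52]
xax [-0.969  0.248 -0.002] z [ 0.001 -0.003 -1.   ]
top offset 122 191 scale 5
xyz [ 5.09 17.68  6.76] rot [0.27 0.01 0.93] rows>= 4.7
```

Emit:
jog_arm:
  rows:
    - {"xyz": [1.2,4,0.5],"delta_rot": [0.3,0,0.9],"fingers": 0}
    - {"xyz": [2.3,8,1.5],"delta_rot": [0.3,0,0.9],"fingers": 0}
    - {"xyz": [3.4,12,3],"delta_rot": [0.3,0,0.9],"fingers": 0}
    - {"xyz": [4.6,16,5],"delta_rot": [0.3,0,0.9],"fingers": 0}
    - {"xyz": [5.1,17.7,6.8],"delta_rot": [0.3,0,0.9],"fingers": 0}

```text
clock: 10.08
tcp_pos: [0.4974, 0.3906, 0.1621]
orientation: [0.395, 3.114, 0.004]
contact_force: [0.7, 0.4, 0.4]
grip_width: 0.0857
```

```bash
python3 snap.py e side:292,340,5;python3 - <<'E'
from h import *
go((.497,.389,.05),165.5)
E
```

```text
t 10.08 tcp [0.4974 0.3906 0.1621] F [0.7 0.4 0.4] w 0.0857 J [-0.19  0.61 -0.82  1.69  0.5   1.06  0.15]
xax [-0.968  0.25  -0.002] z [ 0.003  0.002 -1.   ]
side offset 212 284 scale 5
xyz [-0.68 -0.59 10.65] rot [ 0.15 -0.32  0.47] rows>= 2.6
```

Emit:
jog_arm:
  rows:
    - {"xyz": [-0.2,-0.1,3],"delta_rot": [0.15,-0.3,0.5],"fingers": 0}
    - {"xyz": [-0.2,-0.1,6.5],"delta_rot": [0.15,-0.3,0.5],"fingers": 0}
    - {"xyz": [-0.4,-0.3,9.5],"delta_rot": [0.15,-0.3,0.5],"fingers": 0}
    - {"xyz": [-0.5,-0.4,11.2],"delta_rot": [0.15,-0.3,0.5],"fingers": 0}
    - {"xyz": [-0.5,-0.4,11.2],"delta_rot": [0.15,-0.3,0.5],"fingers": 0}

```text
clock: 10.55
tcp_pos: [0.4941, 0.3882, 0.0401]
orientation: [-0.397, -3.111, 0.009]
contact_force: [0.2, 0.0, -0.4]
grip_width: 0.0852
```

```bash
python3 snap.py f side:292,340,5;python3 - <<'E'
from h import *
go((.497,.389,.05),165.5)
E
```

```text
t 10.55 tcp [0.4941 0.3882 0.0401] F [ 0.2  0.  -0.4] w 0.0852 J [-0.25  0.75 -0.73  1.76  0.63  0.88  0.05]
xax [-0.968  0.251  0.004] z [-0.006 -0.005 -1.   ]
side offset 212 284 scale 5
xyz [-0.21 -0.03 -0.73] rot [-0.2  -0.15 -0.06] rows>= 0.2
```

Emit:
jog_arm:
  rows:
    - {"xyz": [-0.2,0,-0.7],"delta_rot": [-0.2,-0.15,0],"fingers": 0}
    - {"xyz": [-0.2,0,-0.7],"delta_rot": [-0.2,-0.15,0],"fingers": 0.4}
    - {"xyz": [-0.2,0,-0.7],"delta_rot": [-0.2,-0.15,0],"fingers": 0.8}
    - {"xyz": [-0.2,0,-0.7],"delta_rot": [-0.2,-0.15,0],"fingers": 1}
    - {"xyz": [-0.2,0,-0.7],"delta_rot": [-0.2,-0.15,0],"fingers": 1}
  grip_force: 80

```text
clock: 11.02
tcp_pos: [0.4973, 0.3896, 0.0507]
orientation: [0.398, 3.115, 0.002]
contact_force: [-0.1, 0.0, 0.6]
grip_width: 0.039
```

Emit:
jog_arm:
  rows:
    - {"xyz": [0,0,0],"delta_rot": [0,0,0],"fingers": 1}
    - {"xyz": [0,0,0],"delta_rot": [0,0,0],"fingers": 1}
    - {"xyz": [0,0,-1],"delta_rot": [0,0,0],"fingers": 1}
    - {"xyz": [0,0,-3],"delta_rot": [0,0,0],"fingers": 1}
    - {"xyz": [0,0,-6],"delta_rot": [0,0,0],"fingers": 1}

```text
clock: 11.43
tcp_pos: [0.4956, 0.3875, 0.1087]
orientation: [-0.397, -3.113, 0.006]
contact_force: [0.7, -0.7, -4.0]
grip_width: 0.0124
```

```bash
python3 snap.py g side:292,330,4;python3 - <<'E'
from h import *
obs()
E
```

```text
t 11.43 tcp [0.4956 0.3875 0.1087] F [ 0.7 -0.7 -4. ] w 0.0124 J [-0.21  0.67 -0.78  1.73  0.55  0.99  0.11]
xax [-0.968  0.251  0.003] z [-0.004 -0.003 -1.   ]
side offset 192 260 scale 4
t 11.48 tcp [0.4982 0.3912 0.1166] F [1.  1.2 3.4] w 0.0128 J [-0.21  0.66 -0.79  1.72  0.55  0.99  0.11]
xax [-0.968  0.251 -0.003] z [ 0.004  0.004 -1.   ]
```

Run:
```python
from h import *
go((.4982,.389,.235),165.5);go((.5977,.0727,.245),177.7)
```

```text
xyz [ -0.09  -0.16 -11.84] rot [ 0.28  0.19 -0.05] rows>= 2.8
xyz [-17.67 -28.27 -12.92] rot [  0.25   0.22 -12.25] rows>= 8.6
```

Emit:
jog_arm:
  rows:
    - {"xyz": [0,0,-1.5],"delta_rot": [0,0,0],"fingers": 1}
    - {"xyz": [0,0,-4],"delta_rot": [0,0,0],"fingers": 1}
    - {"xyz": [0,0,-7],"delta_rot": [0,0,0],"fingers": 1}
    - {"xyz": [0,0,-10],"delta_rot": [0,0,0],"fingers": 1}
    - {"xyz": [0,0,-12],"delta_rot": [0,0,0],"fingers": 1}

```text
clock: 11.9
tcp_pos: [0.4976, 0.3913, 0.2395]
orientation: [0.396, 3.111, 0.009]
contact_force: [1.0, 0.5, -3.4]
grip_width: 0.0124
```

Run:
```python
from h import *
obs();go((.5977,.0727,.245),177.7)
```

```text
t 11.9 tcp [0.4976 0.3913 0.2395] F [ 1.   0.5 -3.4] w 0.0124 J [-0.16  0.54 -0.86  1.61  0.43  1.19  0.2 ]
xax [-0.968  0.251 -0.004] z [ 0.006  0.005 -1.   ]
xyz [-17.68 -28.33  -0.66] rot [  0.35   0.28 -12.22] rows>= 8.0
```

Emit:
jog_arm:
  rows:
    - {"xyz": [-0.5,-0.8,0],"delta_rot": [0.3,0.3,-0.5],"fingers": 1}
    - {"xyz": [-1.5,-2.4,0],"delta_rot": [0.3,0.3,-1.5],"fingers": 1}
    - {"xyz": [-2.9,-4.6,-0.2],"delta_rot": [0.3,0.3,-2.5],"fingers": 1}
    - {"xyz": [-4.5,-7.2,-0.3],"delta_rot": [0.3,0.3,-3.5],"fingers": 1}
    - {"xyz": [-6.2,-9.9,-0.4],"delta_rot": [0.3,0.3,-4.5],"fingers": 1}

```text
clock: 12.32
tcp_pos: [0.5321, 0.2793, 0.2432]
orientation: [-0.27, -3.129, -0.002]
contact_force: [0.7, 0.6, -4.3]
grip_width: 0.0128
```

Run:
```python
from h import *
obs();go((.5977,.0727,.245),177.7)
```

```text
t 12.32 tcp [0.5321 0.2793 0.2432] F [ 0.7  0.6 -4.3] w 0.0128 J [ 0.07  0.49 -0.89  1.68  0.4   1.17  0.47]
xax [-0.985  0.171  0.001] z [-0.001  0.001 -1.   ]
xyz [-10.   -19.23  -0.21] rot [ 0.06 -0.07 -7.55] rows>= 5.2
```

Emit:
jog_arm:
  rows:
    - {"xyz": [-1.6,-3,0],"delta_rot": [0,0,-1.5],"fingers": 1}
    - {"xyz": [-3.1,-5.9,-0.1],"delta_rot": [0,0,-2.5],"fingers": 1}
    - {"xyz": [-4.5,-8.6,-0.1],"delta_rot": [0,0,-3.5],"fingers": 1}
    - {"xyz": [-5.8,-11.1,-0.2],"delta_rot": [0,0,-4.5],"fingers": 1}
    - {"xyz": [-7,-13.4,-0.2],"delta_rot": [0,0,-5.5],"fingers": 1}

```text
clock: 12.73
tcp_pos: [0.5782, 0.1329, 0.245]
orientation: [-0.119, -3.138, -0.0]
contact_force: [0.3, 0.0, -3.1]
grip_width: 0.0125
```

Run:
```python
from h import *
obs();go((.5977,.0727,.245),177.7)
```

```text
t 12.73 tcp [0.5782 0.1329 0.245 ] F [ 0.3  0.  -3.1] w 0.0125 J [ 0.34  0.47 -0.9   1.7   0.4   1.17  0.83]
xax [-0.997  0.076  0.002] z [-0.002  0.    -1.   ]
xyz [-2.41 -5.86 -0.  ] rot [ 0.   -0.09 -2.05] rows>= 1.5
```

Emit:
jog_arm:
  rows:
    - {"xyz": [-0.9,-2,0],"delta_rot": [0,0,-0.5],"fingers": 1}
    - {"xyz": [-1.6,-3.6,0],"delta_rot": [0,0,-1],"fingers": 1}
    - {"xyz": [-2.1,-4.8,0],"delta_rot": [0,0,-1.5],"fingers": 1}
    - {"xyz": [-2.4,-5.6,0],"delta_rot": [0,0,-2],"fingers": 1}
    - {"xyz": [-2.4,-5.9,0],"delta_rot": [0,0,-2],"fingers": 1}

```text
clock: 13.15
tcp_pos: [0.5978, 0.0704, 0.2446]
orientation: [-0.067, -3.139, 0.001]
contact_force: [-0.5, -0.3, -3.6]
grip_width: 0.0125
```

```bash
python3 snap.py i side:330,200,4 top:310,215,4
python3 - <<'E'
from h import *
obs();go((.5977,.0727,.245),177.7)
E
```

```text
t 13.15 tcp [0.5978 0.0704 0.2446] F [-0.5 -0.3 -3.6] w 0.0125 J [ 0.43  0.49 -0.89  1.68  0.41  1.18  0.97]
xax [-0.999  0.043  0.002] z [-0.002 -0.001 -1.   ]
side offset 230 130 scale 4
top offset 210 145 scale 4
t 13.25 tcp [0.5971 0.0722 0.2448] F [ 0.7  0.2 -3.9] w 0.0127 J [ 0.43  0.49 -0.89  1.68  0.41  1.18  0.97]
xax [-0.999  0.041  0.002] z [-0.002  0.    -1.   ]
xyz [-0.05  0.05 -0.02] rot [ 0.   -0.13 -0.07] rows>= 0.0
```

```bash
cat > ov.py <<'E'
from h import *
import sys
RK=np.array([.5965,.0427,0]);RY=-.0397
sq=((1,1),(1,-1),(-1,-1),(-1,1))
def overlay(src,out,off,S,n,dx=0,th=0):
    im=cv2.imread(src); o=r.get_obs(); M=R.from_rotvec(o["orientation"]).as_matrix(); t=o["tcp_pos"]
    T=np.c_[-M[:,0],M[:,1],-M[:,2]]  # tray axes (tool x = -tray x, tool y=?)
    T[:,1]=np.cross(T[:,2],T[:,0]); org=t-T@np.array([dx,0,.0477])
    P=lambda pts:((proj(n,pts)-off)*S).round().astype(int)
    tr=lambda pts:org+np.asarray(pts)@T.T
    cv2.polylines(im,[P(tr([(a*.055,b*.08,.03) for a,b in sq]))],True,(0,255,255),1)
    cv2.polylines(im,[P(tr([(a*.055,b*.08,0) for a,b in sq]))],True,(255,255,0),1)
    cv2.polylines(im,[P(tr([(a*.056,b*.007,.076) for a,b in sq]))],True,(255,0,255),1)
    for y in (-.102,.102): cv2.polylines(im,[P(pose(RK,RY,[(a*.062,y+b*.003,.114) for a,b in sq]))],True,(0,255,0),1)
    for x in (-.062,.062): cv2.polylines(im,[P(pose(RK,RY,[(x+a*.003,b*.102,.097) for a,b in sq]))],True,(0,255,0),1)
    cv2.imwrite(out,im)
    li=pose(-RK,0,[tr([(0,-.078,.0)])[0]]); c,s=np.cos(RY),np.sin(RY); l=li[0]@np.array([[c,-s,0],[s,c,0],[0,0,1]])
    print("lip underside in rocker frame mm",(l*1000).round(1),"tilt",np.degrees(np.arcsin(T[2,1])).round(1),"yaw",np.degrees(np.arctan2(T[1,0],T[0,0])).round(2))
if __name__=="__main__":
    a=sys.argv; overlay(a[1],a[2],np.array([float(a[3]),float(a[4])]),int(a[5]),a[6],float(a[7]) if len(a)>7 else 0)
E
python3 ov.py pics/i_side.png pics/i_side_ov.png 230 130 4 side
```

```text
lip underside in rocker frame mm [ -0.8 -48.5 197.1] tilt 0.0 yaw -2.37
```

```bash
cat > tray.py <<'E'
from h import *
RK=np.array([.5965,.0427,0]);RY=-.0397
DX=.0015; HZ=.0477
c,s=np.cos(RY),np.sin(RY); RM=np.array([[c,-s,0],[s,c,0],[0,0,1]])
def cur():
    o=r.get_obs(); M=R.from_rotvec(o["orientation"]).as_matrix(); T=np.c_[-M[:,0],-M[:,1],-M[:,2]]
    T=np.c_[-M[:,0],M[:,1],-M[:,2]]
    if np.linalg.det(T)<0: T[:,1]*=-1
    e=o["tcp_pos"]-T@np.array([DX,.080,HZ])   # edge (0,-.08,0)
    er=RM.T@(e-RK)*1000-[0,0,85]; Tr=RM.T@T
    print("t",round(o["clock"],2),"edge mm",er.round(1),"tilt",np.degrees(np.arctan2(Tr[2,1],Tr[2,2])).round(1),"yaw",np.degrees(np.arctan2(Tr[1,0],Tr[0,0])).round(2),"roll",np.degrees(Tr[2,0]).round(2),"F",o["contact_force"].round(1),"w",round(o["grip_width"],4),"J",o["joints"].round(2))
    return o,M,er,np.degrees(np.arctan2(Tr[2,1],Tr[2,2]))
def rows(way):
    """way: list of (edge_y mm, h mm above groove bottom, tilt deg) -> jog rows"""
    o,M,_,_=cur()
    for y,h,th in way:
        T=RM@R.from_euler("x",th,degrees=True).as_matrix()
        t=RK+RM@np.array([0,y/1000,(h+85)/1000])+T@np.array([DX,.080,HZ])
        Mt=np.c_[-T[:,0],T[:,1],-T[:,2]]
        d=M.T@(t-o["tcp_pos"])*100; rv=np.degrees(R.from_matrix(M.T@Mt).as_rotvec())
        print((y,h,th),"xyz",d.round(2).tolist(),"rot",rv.round(1).tolist())
E
python3 - <<'E'
from tray import *
rows([(-52,105,2),(-55,95,6),(-60,85,10),(-65,75,14),(-70,65,18)])
E
```

```text
t 13.25 edge mm [ -2.3 -50.5 112.1] tilt 0.0 yaw -0.1 roll -0.13 F [ 0.7  0.2 -3.9] w 0.0127 J [ 0.43  0.49 -0.89  1.68  0.41  1.18  0.97]
(-52, 105, 2) xyz [-0.2, -0.32, 0.44] rot [-2.0, -0.1, -0.1]
(-55, 95, 6) xyz [-0.21, -0.99, 0.9] rot [-6.0, -0.1, -0.1]
(-60, 85, 10) xyz [-0.21, -1.9, 1.4] rot [-10.0, -0.1, -0.1]
(-65, 75, 14) xyz [-0.21, -2.84, 1.92] rot [-14.0, -0.1, -0.1]
(-70, 65, 18) xyz [-0.21, -3.82, 2.48] rot [-18.0, -0.1, -0.1]
```

Emit:
jog_arm:
  rows:
    - {"xyz": [-0.2,-0.3,0.4],"delta_rot": [-2,-0.1,-0.1],"fingers": 1}
    - {"xyz": [-0.2,-1,0.9],"delta_rot": [-6,-0.1,-0.1],"fingers": 1}
    - {"xyz": [-0.2,-1.9,1.4],"delta_rot": [-10,-0.1,-0.1],"fingers": 1}
    - {"xyz": [-0.2,-2.8,1.9],"delta_rot": [-14,-0.1,-0.1],"fingers": 1}
    - {"xyz": [-0.2,-3.8,2.5],"delta_rot": [-18,-0.1,-0.1],"fingers": 1}
  grip_force: 100

```text
clock: 13.67
tcp_pos: [0.5974, 0.0359, 0.2207]
orientation: [0.057, 3.094, 0.495]
contact_force: [-0.3, 0.9, -4.4]
grip_width: 0.012
```

```bash
python3 snap.py k side:330,200,4
python3 - <<'E'
from tray import *
rows([(-70,55,19),(-70,45,20),(-70,35,20),(-70,28,20),(-70,22,20)])
E
```

```text
t 13.67 tcp [0.5974 0.0359 0.2207] F [-0.3  0.9 -4.4] w 0.012 J [ 0.73  0.57 -1.01  1.73  0.2   1.02  1.26]
xax [-0.999  0.037 -0.002] z [ 0.013  0.312 -0.95 ]
side offset 230 130 scale 4
t 13.72 edge mm [ -1.  -75.3  61.6] tilt 18.2 yaw -0.36 roll -0.2 F [-1.4 -6.9 -7.1] w 0.0125 J [ 0.74  0.58 -1.    1.73  0.2   1.02  1.26]
(-70, 55, 19) xyz [-0.03, 0.23, 0.68] rot [-0.8, -0.1, -0.4]
(-70, 45, 20) xyz [-0.04, -0.17, 1.5] rot [-1.8, -0.1, -0.4]
(-70, 35, 20) xyz [-0.04, -0.48, 2.45] rot [-1.8, -0.1, -0.4]
(-70, 28, 20) xyz [-0.04, -0.7, 3.11] rot [-1.8, -0.1, -0.4]
(-70, 22, 20) xyz [-0.04, -0.89, 3.68] rot [-1.8, -0.1, -0.4]
```

Emit:
jog_arm:
  rows:
    - {"xyz": [0,0.2,0.7],"delta_rot": [-0.8,-0.1,-0.4],"fingers": 1}
    - {"xyz": [0,-0.2,1.5],"delta_rot": [-1.8,-0.1,-0.4],"fingers": 1}
    - {"xyz": [0,-0.5,2.4],"delta_rot": [-1.8,-0.1,-0.4],"fingers": 1}
    - {"xyz": [0,-0.7,3.1],"delta_rot": [-1.8,-0.1,-0.4],"fingers": 1}
    - {"xyz": [0,-0.9,3.7],"delta_rot": [-1.8,-0.1,-0.4],"fingers": 1}

```text
clock: 14.13
tcp_pos: [0.5967, 0.0334, 0.1784]
orientation: [0.057, 3.087, 0.545]
contact_force: [-1.0, -0.4, -2.3]
grip_width: 0.0127
```

```bash
python3 snap.py l side:330,200,4
python3 - <<'E'
from tray import *
rows([(-70,20,20),(-70,16,21),(-70,13,23),(-70,12,24),(-70,12,24)])
E
python3 ov.py pics/l_side.png pics/l_side.png 230 130 4 side .0015
```

```text
t 14.13 tcp [0.5967 0.0334 0.1784] F [-1.  -0.4 -2.3] w 0.0127 J [ 0.74  0.63 -0.99  1.77  0.21  0.94  1.28]
xax [-0.999  0.037 -0.   ] z [ 0.013  0.342 -0.939]
side offset 230 130 scale 4
t 14.18 edge mm [ -1.4 -68.4  20.1] tilt 20.0 yaw 0.13 roll -0.07 F [-0.7 -0.2 -3.5] w 0.0122 J [ 0.74  0.63 -0.99  1.77  0.21  0.94  1.28]
(-70, 20, 20) xyz [-0.15, -0.15, -0.04] rot [0.0, -0.1, 0.1]
(-70, 16, 21) xyz [-0.15, -0.37, 0.19] rot [-1.0, -0.1, 0.1]
(-70, 13, 23) xyz [-0.15, -0.65, 0.2] rot [-3.0, -0.1, 0.1]
(-70, 12, 24) xyz [-0.15, -0.77, 0.16] rot [-4.0, -0.1, 0.1]
(-70, 12, 24) xyz [-0.15, -0.77, 0.16] rot [-4.0, -0.1, 0.1]
lip underside in rocker frame mm [ -1.4 -66.5 105.8] tilt 20.0 yaw -2.14
```

Emit:
jog_arm:
  rows:
    - {"xyz": [-0.15,-0.15,0],"delta_rot": [0,-0.1,0.1],"fingers": 1}
    - {"xyz": [-0.15,-0.35,0.2],"delta_rot": [-1,-0.1,0.1],"fingers": 1}
    - {"xyz": [-0.15,-0.65,0.2],"delta_rot": [-3,-0.1,0.1],"fingers": 1}
    - {"xyz": [-0.15,-0.75,0.2],"delta_rot": [-4,-0.1,0.1],"fingers": 1}
    - {"xyz": [-0.15,-0.75,0.2],"delta_rot": [-4,-0.1,0.1],"fingers": 1}

```text
clock: 14.6
tcp_pos: [0.5976, 0.0249, 0.1722]
orientation: [0.065, 3.064, 0.653]
contact_force: [0.3, -0.3, -2.7]
grip_width: 0.0126
```

```bash
python3 snap.py m side:340,190,7
python3 - <<'E'
from tray import *
rows([(-70,12,25),(-70,12,26),(-70,12,27),(-70,12,28),(-70,12,28)])
E
```

```text
t 14.6 tcp [0.5976 0.0249 0.1722] F [ 0.3 -0.3 -2.7] w 0.0126 J [ 0.8   0.67 -1.02  1.77  0.18  0.93  1.33]
xax [-0.999  0.042  0.001] z [ 0.016  0.407 -0.913]
side offset 283 150 scale 7
t 14.65 edge mm [  0.1 -70.6  11.4] tilt 24.0 yaw -0.11 roll -0.04 F [ 0.7  1.  -2.1] w 0.012 J [ 0.8   0.67 -1.02  1.77  0.18  0.93  1.33]
(-70, 12, 25) xyz [0.03, 0.0, -0.16] rot [-1.0, 0.0, -0.1]
(-70, 12, 26) xyz [0.03, -0.08, -0.3] rot [-2.0, 0.0, -0.1]
(-70, 12, 27) xyz [0.03, -0.17, -0.44] rot [-3.0, 0.0, -0.1]
(-70, 12, 28) xyz [0.03, -0.26, -0.57] rot [-4.0, 0.0, -0.1]
(-70, 12, 28) xyz [0.03, -0.26, -0.57] rot [-4.0, 0.0, -0.1]
```

Emit:
jog_arm:
  rows:
    - {"xyz": [0,0,-0.15],"delta_rot": [-1,0,-0.1],"fingers": 1}
    - {"xyz": [0,-0.1,-0.3],"delta_rot": [-2,0,-0.1],"fingers": 1}
    - {"xyz": [0,-0.2,-0.45],"delta_rot": [-3,0,-0.1],"fingers": 1}
    - {"xyz": [0,-0.3,-0.6],"delta_rot": [-4,0,-0.1],"fingers": 1}
    - {"xyz": [0,-0.3,-0.6],"delta_rot": [-4,0,-0.1],"fingers": 1}

```text
clock: 15.07
tcp_pos: [0.5976, 0.0191, 0.1765]
orientation: [0.064, 3.037, 0.761]
contact_force: [-0.3, 0.2, -2.5]
grip_width: 0.0124
```

```bash
python3 snap.py n side:340,190,7
python3 - <<'E'
from tray import *
rows([(-70,12,29),(-70,12,30),(-70,12,31),(-70,12,32),(-70,12,32)])
E
```

```text
t 15.07 tcp [0.5976 0.0191 0.1765] F [-0.3  0.2 -2.5] w 0.0124 J [ 0.86  0.71 -1.05  1.76  0.14  0.93  1.39]
xax [-0.999  0.042  0.   ] z [ 0.02   0.471 -0.882]
side offset 283 150 scale 7
t 15.12 edge mm [  0.3 -71.2  11.8] tilt 28.1 yaw -0.1 roll -0.01 F [ 0.8  0.4 -2.2] w 0.0122 J [ 0.85  0.71 -1.05  1.76  0.14  0.93  1.39]
(-70, 12, 29) xyz [0.04, 0.04, -0.09] rot [-0.9, 0.0, -0.1]
(-70, 12, 30) xyz [0.04, -0.05, -0.22] rot [-1.9, 0.0, -0.1]
(-70, 12, 31) xyz [0.04, -0.14, -0.36] rot [-2.9, 0.0, -0.1]
(-70, 12, 32) xyz [0.04, -0.23, -0.49] rot [-3.9, 0.0, -0.1]
(-70, 12, 32) xyz [0.04, -0.23, -0.49] rot [-3.9, 0.0, -0.1]
```

```bash
cat >> tray.py <<'E'
def endpt(px,x=-.048):
    o,d=ray("side",px); o2=RM.T@(o-RK); d2=RM.T@d[0]; k=(x-o2[0])/d2[0]; p=o2+d2*k; return (p*1000-[0,0,85]).round(1)
E
python3 - <<'E'
from tray import *
for z in [(510,232),(485,242),(520,250),(410,290),(400,300),(385,320)]:
    print(z,endpt((283+z[0]/7,150+z[1]/7)))
E
```

```text
(510, 232) [-48.  -87.   44.6]
(485, 242) [-48.  -63.6  57. ]
(520, 250) [-48.  -97.9  28.3]
(410, 290) [-48.    1.1  83.6]
(400, 300) [-48.    9.1  85.3]
(385, 320) [-48.   20.9  85.6]
```

```bash
python3 snap.py o side:345,185,10 top:320,215,6
python3 - <<'E'
from tray import *
for n in("side","top"):
    for q in ["tube1"]:
        for L in [imaging.cut_out(n,q)]: 
            print(n,[(np.round(a["position"],1).tolist(),round(a["conf"],2),int(a["region"].sum())) for a in L])
            im=imaging.grab_frame(n)
E
```

```text
t 15.12 tcp [0.5975 0.0196 0.1766] F [ 0.8  0.4 -2.2] w 0.0122 J [ 0.85  0.71 -1.05  1.76  0.14  0.93  1.39]
xax [-0.999  0.041  0.   ] z [ 0.019  0.47  -0.882]
side offset 305 157 scale 10
top offset 254 169 scale 6
side [([324.6, 187.8], 0.73, 213), ([335.0, 179.1], 0.61, 216), ([330.6, 186.9], 0.57, 49)]
top [([329.9, 216.9], 0.68, 124), ([323.1, 224.6], 0.66, 47), ([338.0, 218.1], 0.61, 81), ([311.8, 215.7], 0.57, 128)]
```

Run:
```python
from tray import *
print("end wall -y inner", (proj("top",pose(RK,RY,[(-.03,-.099,.114)]))-[254,169])*6)
for nm,z in [("g1",(512,305)),("w",(471,300)),("g2",(431,300)),("or",(396,300)),("l",(340,270))]:
    for h in (12,34,45):
        p=onz("top",(254+z[0]/6,169+z[1]/6),.085+h/1000)[0]; q=RM.T@(p-RK)*1000; print(nm,h,q.round(1)[:2])
```

```text
end wall -y inner [[526.55513318 320.91591212]]
g1 12 [-19.4 -92.7]
g1 34 [-22.8 -91.5]
g1 45 [-24.5 -90.9]
w 12 [-16.9 -72. ]
w 34 [-20.4 -71.2]
w 45 [-22.2 -70.8]
g2 12 [-17.1 -51.7]
g2 34 [-20.5 -51.4]
g2 45 [-22.3 -51.2]
or 12 [-17.2 -34. ]
or 34 [-20.6 -34. ]
or 45 [-22.4 -34. ]
l 12 [-1.9 -5.5]
l 34 [-5.7 -6. ]
l 45 [-7.6 -6.3]
```

Run:
```python
from tray import *
rows([(-68,11.5,28),(-65,11,27),(-62,10,27),(-59,10,26),(-56,10,26)])
```

```text
t 15.42 edge mm [  0.3 -70.3  12.2] tilt 28.0 yaw 0.01 roll 0.02 F [ 0.5  0.2 -2.7] w 0.0123 J [ 0.85  0.71 -1.05  1.76  0.14  0.93  1.39]
(-68, 11.5, 28) xyz [0.02, 0.17, 0.16] rot [0.0, 0.0, 0.0]
(-65, 11, 27) xyz [0.02, 0.49, 0.49] rot [1.0, 0.0, 0.0]
(-62, 10, 27) xyz [0.02, 0.71, 0.72] rot [1.0, 0.0, 0.0]
(-59, 10, 26) xyz [0.02, 1.05, 1.0] rot [2.0, 0.0, 0.0]
(-56, 10, 26) xyz [0.02, 1.32, 1.14] rot [2.0, 0.0, 0.0]
```

Emit:
jog_arm:
  rows:
    - {"xyz": [0,0.2,0.15],"delta_rot": [0,0,0],"fingers": 1}
    - {"xyz": [0,0.5,0.5],"delta_rot": [1,0,0],"fingers": 1}
    - {"xyz": [0,0.7,0.7],"delta_rot": [1,0,0],"fingers": 1}
    - {"xyz": [0,1.05,1.0],"delta_rot": [2,0,0],"fingers": 1}
    - {"xyz": [0,1.3,1.15],"delta_rot": [2,0,0],"fingers": 1}

```text
clock: 15.83
tcp_pos: [0.5978, 0.0393, 0.1732]
orientation: [0.057, 3.052, 0.704]
contact_force: [-0.3, 0.4, -3.2]
grip_width: 0.0124
```

```bash
python3 snap.py p side:345,185,8 top:320,215,6
python3 - <<'E'
from tray import *
rows([(-54,10,26),(-51,10,26),(-48,10,26),(-45,10,26),(-42,10,26)])
E
```

```text
t 15.83 tcp [0.5978 0.0393 0.1732] F [-0.3  0.4 -3.2] w 0.0124 J [ 0.8   0.69 -1.04  1.77  0.16  0.91  1.34]
xax [-0.999  0.037 -0.001] z [ 0.017  0.437 -0.899]
side offset 295 150 scale 8
top offset 254 169 scale 6
t 15.93 edge mm [  0.2 -54.5  10.3] tilt 26.0 yaw 0.14 roll 0.05 F [ 0.1  0.5 -2.4] w 0.0123 J [ 0.8   0.69 -1.04  1.77  0.16  0.91  1.34]
(-54, 10, 26) xyz [-0.0, 0.03, 0.05] rot [0.0, -0.0, 0.1]
(-51, 10, 26) xyz [-0.0, 0.3, 0.18] rot [0.0, -0.0, 0.1]
(-48, 10, 26) xyz [-0.0, 0.57, 0.31] rot [0.0, -0.0, 0.1]
(-45, 10, 26) xyz [-0.0, 0.84, 0.44] rot [0.0, -0.0, 0.1]
(-42, 10, 26) xyz [-0.0, 1.11, 0.57] rot [0.0, -0.0, 0.1]
```

Run:
```python
from tray import *
rows([(-52,10,25),(-50,10,24),(-47,10,23),(-44,10,23),(-42,10,23)])
```

```text
t 15.93 edge mm [  0.2 -54.5  10.3] tilt 26.0 yaw 0.14 roll 0.05 F [ 0.1  0.5 -2.4] w 0.0123 J [ 0.8   0.69 -1.04  1.77  0.16  0.91  1.34]
(-52, 10, 25) xyz [-0.0, 0.29, 0.27] rot [1.0, -0.0, 0.1]
(-50, 10, 24) xyz [-0.0, 0.55, 0.5] rot [2.0, -0.0, 0.1]
(-47, 10, 23) xyz [-0.0, 0.9, 0.78] rot [3.0, -0.0, 0.1]
(-44, 10, 23) xyz [-0.01, 1.17, 0.91] rot [3.0, -0.0, 0.1]
(-42, 10, 23) xyz [-0.01, 1.35, 1.0] rot [3.0, -0.0, 0.1]
```

Emit:
jog_arm:
  rows:
    - {"xyz": [0,0.3,0.25],"delta_rot": [1,0,0.1],"fingers": 1}
    - {"xyz": [0,0.55,0.5],"delta_rot": [2,0,0.1],"fingers": 1}
    - {"xyz": [0,0.9,0.8],"delta_rot": [3,0,0.1],"fingers": 1}
    - {"xyz": [0,1.15,0.9],"delta_rot": [3,0,0.1],"fingers": 1}
    - {"xyz": [0,1.35,1.0],"delta_rot": [3,0,0.1],"fingers": 1}

```text
clock: 16.35
tcp_pos: [0.5983, 0.0569, 0.1705]
orientation: [0.057, 3.07, 0.624]
contact_force: [-0.5, -0.4, -1.7]
grip_width: 0.0126
```

```bash
python3 snap.py q side:345,185,8 top:320,215,6
python3 - <<'E'
from tray import *
rows([(-54,10,26),(-51,10,26),(-48,10,26),(-45,10,26),(-42,10,26)])
E
```

```text
t 16.35 tcp [0.5983 0.0569 0.1705] F [-0.5 -0.4 -1.7] w 0.0126 J [ 0.73  0.66 -1.01  1.78  0.19  0.9   1.28]
xax [-0.999  0.037 -0.001] z [ 0.015  0.39  -0.921]
side offset 295 150 scale 8
top offset 254 169 scale 6
t 16.45 edge mm [ -0.  -41.3  10.1] tilt 23.0 yaw 0.1 roll 0.01 F [ 0.6  0.5 -3. ] w 0.0127 J [ 0.73  0.66 -1.01  1.78  0.19  0.9   1.28]
(-54, 10, 26) xyz [-0.01, -1.43, -0.9] rot [-3.0, -0.0, 0.1]
(-51, 10, 26) xyz [-0.01, -1.15, -0.78] rot [-3.0, -0.0, 0.1]
(-48, 10, 26) xyz [-0.01, -0.88, -0.66] rot [-3.0, -0.0, 0.1]
(-45, 10, 26) xyz [-0.01, -0.6, -0.55] rot [-3.0, -0.0, 0.1]
(-42, 10, 26) xyz [-0.01, -0.33, -0.43] rot [-3.0, -0.0, 0.1]
```

Run:
```python
from tray import *
rows([(-39,10,23),(-36,10,24),(-33,10,24),(-30,10,24),(-27,10,24)])
```

```text
t 16.45 edge mm [ -0.  -41.3  10.1] tilt 23.0 yaw 0.1 roll 0.01 F [ 0.6  0.5 -3. ] w 0.0127 J [ 0.73  0.66 -1.01  1.78  0.19  0.9   1.28]
(-39, 10, 23) xyz [-0.02, 0.21, 0.1] rot [0.0, -0.0, 0.1]
(-36, 10, 24) xyz [-0.02, 0.4, 0.08] rot [-1.0, -0.0, 0.1]
(-33, 10, 24) xyz [-0.02, 0.68, 0.2] rot [-1.0, -0.0, 0.1]
(-30, 10, 24) xyz [-0.02, 0.96, 0.31] rot [-1.0, -0.0, 0.1]
(-27, 10, 24) xyz [-0.02, 1.23, 0.43] rot [-1.0, -0.0, 0.1]
```

Emit:
jog_arm:
  rows:
    - {"xyz": [0,0.2,0.1],"delta_rot": [0,0,0.1],"fingers": 1}
    - {"xyz": [0,0.45,0.15],"delta_rot": [-1,0,0.1],"fingers": 1}
    - {"xyz": [0,0.7,0.25],"delta_rot": [-1,0,0.1],"fingers": 1}
    - {"xyz": [0,1.0,0.35],"delta_rot": [-1,0,0.1],"fingers": 1}
    - {"xyz": [0,1.25,0.5],"delta_rot": [-1,0,0.1],"fingers": 1}

```text
clock: 16.87
tcp_pos: [0.599, 0.0698, 0.1705]
orientation: [0.062, 3.065, 0.653]
contact_force: [-0.2, -1.1, -2.5]
grip_width: 0.0124
```

Run:
```python
from tray import *
rows([(-25,10,24),(-22,10,23),(-19,10,23),(-16,10,23),(-14,10,23)])
```

```text
t 16.87 edge mm [ -0.2 -26.5   9.4] tilt 24.0 yaw -0.02 roll -0.03 F [-0.2 -1.1 -2.5] w 0.0124 J [ 0.72  0.66 -1.01  1.78  0.18  0.89  1.27]
(-25, 10, 24) xyz [-0.01, 0.16, 0.01] rot [0.0, -0.0, -0.0]
(-22, 10, 23) xyz [-0.01, 0.52, 0.27] rot [1.0, -0.0, -0.0]
(-19, 10, 23) xyz [-0.01, 0.79, 0.39] rot [1.0, -0.0, -0.0]
(-16, 10, 23) xyz [-0.01, 1.07, 0.52] rot [1.0, -0.0, -0.0]
(-14, 10, 23) xyz [-0.01, 1.25, 0.6] rot [1.0, -0.0, -0.0]
```

Emit:
jog_arm:
  rows:
    - {"xyz": [0,0.2,0],"delta_rot": [0,0,0],"fingers": 1}
    - {"xyz": [0,0.5,0.25],"delta_rot": [1,0,0],"fingers": 1}
    - {"xyz": [0,0.8,0.4],"delta_rot": [1,0,0],"fingers": 1}
    - {"xyz": [0,1.05,0.5],"delta_rot": [1,0,0],"fingers": 1}
    - {"xyz": [0,1.25,0.6],"delta_rot": [1,0,0],"fingers": 1}

```text
clock: 17.28
tcp_pos: [0.5995, 0.0844, 0.1704]
orientation: [0.06, 3.07, 0.626]
contact_force: [-0.8, -0.1, -2.4]
grip_width: 0.0121
```

```bash
python3 snap.py s side:345,185,8 top:320,215,6
python3 - <<'E'
from tray import *
rows([(-11,10,23),(-8,10,23),(-5,10,23),(-2,10,23),(1,10,23)])
E
```

```text
t 17.28 tcp [0.5995 0.0844 0.1704] F [-0.8 -0.1 -2.4] w 0.0121 J [ 0.68  0.65 -1.    1.78  0.19  0.88  1.23]
xax [-0.999  0.039  0.   ] z [ 0.015  0.391 -0.92 ]
side offset 295 150 scale 8
top offset 254 169 scale 6
t 17.38 edge mm [ -0.2 -13.3  10.1] tilt 23.0 yaw 0.02 roll -0.03 F [-1.2 -0.3 -2.2] w 0.0126 J [ 0.68  0.65 -1.    1.78  0.19  0.88  1.23]
(-11, 10, 23) xyz [-0.02, 0.22, 0.1] rot [0.0, -0.0, 0.0]
(-8, 10, 23) xyz [-0.02, 0.49, 0.22] rot [0.0, -0.0, 0.0]
(-5, 10, 23) xyz [-0.02, 0.77, 0.34] rot [0.0, -0.0, 0.0]
(-2, 10, 23) xyz [-0.02, 1.04, 0.45] rot [0.0, -0.0, 0.0]
(1, 10, 23) xyz [-0.02, 1.32, 0.57] rot [0.0, -0.0, 0.0]
```

Emit:
jog_arm:
  rows:
    - {"xyz": [0,0.2,0.1],"delta_rot": [0,0,0],"fingers": 1}
    - {"xyz": [0,0.5,0.2],"delta_rot": [0,0,0],"fingers": 1}
    - {"xyz": [0,0.8,0.35],"delta_rot": [0,0,0],"fingers": 1}
    - {"xyz": [0,1.05,0.45],"delta_rot": [0,0,0],"fingers": 1}
    - {"xyz": [0,1.3,0.55],"delta_rot": [0,0,0],"fingers": 1}

```text
clock: 17.8
tcp_pos: [0.5999, 0.0987, 0.1703]
orientation: [0.06, 3.071, 0.626]
contact_force: [-0.2, 0.2, -2.6]
grip_width: 0.012
```

Run:
```python
from tray import *
rows([(3,10,23),(6,10,23),(9,10,23),(12,10,23),(14,10,23)])
```

```text
t 17.8 edge mm [-0.3  1.2 10.1] tilt 23.0 yaw 0.03 roll -0.03 F [-0.2  0.2 -2.6] w 0.012 J [ 0.66  0.65 -1.    1.78  0.19  0.87  1.21]
(3, 10, 23) xyz [-0.03, 0.17, 0.08] rot [0.0, -0.0, 0.0]
(6, 10, 23) xyz [-0.03, 0.44, 0.2] rot [0.0, -0.0, 0.0]
(9, 10, 23) xyz [-0.03, 0.72, 0.32] rot [0.0, -0.0, 0.0]
(12, 10, 23) xyz [-0.03, 1.0, 0.44] rot [0.0, -0.0, 0.0]
(14, 10, 23) xyz [-0.03, 1.18, 0.51] rot [0.0, -0.0, 0.0]
```

Emit:
jog_arm:
  rows:
    - {"xyz": [0,0.2,0.1],"delta_rot": [0,0,0],"fingers": 1}
    - {"xyz": [0,0.45,0.2],"delta_rot": [0,0,0],"fingers": 1}
    - {"xyz": [0,0.7,0.3],"delta_rot": [0,0,0],"fingers": 1}
    - {"xyz": [0,1.0,0.45],"delta_rot": [0,0,0],"fingers": 1}
    - {"xyz": [0,1.2,0.5],"delta_rot": [0,0,0],"fingers": 1}

```text
clock: 18.22
tcp_pos: [0.6003, 0.1122, 0.1704]
orientation: [0.06, 3.071, 0.626]
contact_force: [-0.3, -0.1, -2.5]
grip_width: 0.0122
```

```bash
python3 snap.py t side:335,195,8 top:310,215,6
python3 - <<'E'
from tray import *
rows([(17,10,24),(20,11,25),(23,12,25),(26,12,26),(29,12,26)])
E
```

```text
t 18.22 tcp [0.6003 0.1122 0.1704] F [-0.3 -0.1 -2.5] w 0.0122 J [ 0.63  0.65 -1.    1.78  0.19  0.86  1.19]
xax [-0.999  0.039  0.001] z [ 0.015  0.391 -0.92 ]
side offset 285 160 scale 8
top offset 244 169 scale 6
t 18.32 edge mm [-0.4 14.9 10.3] tilt 23.1 yaw 0.08 roll -0.02 F [ 0.1 -0.6 -1.6] w 0.0123 J [ 0.63  0.65 -1.    1.78  0.19  0.86  1.19]
(17, 10, 24) xyz [-0.04, 0.1, -0.02] rot [-0.9, -0.1, 0.1]
(20, 11, 25) xyz [-0.04, 0.33, -0.13] rot [-1.9, -0.1, 0.1]
(23, 12, 25) xyz [-0.04, 0.65, -0.1] rot [-1.9, -0.1, 0.1]
(26, 12, 26) xyz [-0.04, 0.83, -0.12] rot [-2.9, -0.1, 0.1]
(29, 12, 26) xyz [-0.04, 1.11, -0.0] rot [-2.9, -0.1, 0.1]
```

Run:
```python
from tray import *
rows([(14,10,24),(14,10,25.5),(14,10,27),(14,10,28),(14,10,28)])
```

```text
t 18.32 edge mm [-0.4 14.9 10.3] tilt 23.1 yaw 0.08 roll -0.02 F [ 0.1 -0.6 -1.6] w 0.0123 J [ 0.63  0.65 -1.    1.78  0.19  0.86  1.19]
(14, 10, 24) xyz [-0.04, -0.17, -0.13] rot [-0.9, -0.1, 0.1]
(14, 10, 25.5) xyz [-0.04, -0.3, -0.34] rot [-2.4, -0.1, 0.1]
(14, 10, 27) xyz [-0.04, -0.44, -0.54] rot [-3.9, -0.1, 0.1]
(14, 10, 28) xyz [-0.04, -0.53, -0.68] rot [-4.9, -0.1, 0.1]
(14, 10, 28) xyz [-0.04, -0.53, -0.68] rot [-4.9, -0.1, 0.1]
```

Emit:
jog_arm:
  rows:
    - {"xyz": [0,-0.15,-0.15],"delta_rot": [-0.9,0,0.1],"fingers": 1}
    - {"xyz": [0,-0.3,-0.35],"delta_rot": [-2.4,0,0.1],"fingers": 1}
    - {"xyz": [0,-0.45,-0.55],"delta_rot": [-3.9,0,0.1],"fingers": 1}
    - {"xyz": [0,-0.5,-0.7],"delta_rot": [-4.9,0,0.1],"fingers": 1}
    - {"xyz": [0,-0.5,-0.7],"delta_rot": [-4.9,0,0.1],"fingers": 1}

```text
clock: 18.73
tcp_pos: [0.6004, 0.1029, 0.1743]
orientation: [0.067, 3.039, 0.759]
contact_force: [0.5, 0.3, -1.7]
grip_width: 0.0124
```

```bash
python3 snap.py u side:335,195,8 top:310,215,6
python3 - <<'E'
from tray import *
rows([(14,10,29),(14,10,30),(14,10,31),(14,10,32),(14,10,32)])
E
```

```text
t 18.73 tcp [0.6004 0.1029 0.1743] F [ 0.5  0.3 -1.7] w 0.0124 J [ 0.72  0.69 -1.05  1.78  0.14  0.85  1.26]
xax [-0.999  0.043  0.002] z [ 0.018  0.469 -0.883]
side offset 285 160 scale 8
top offset 244 169 scale 6
t 18.83 edge mm [-0.5 13.6 10.2] tilt 28.0 yaw -0.08 roll -0.09 F [ 0.3  0.7 -1.4] w 0.0123 J [ 0.72  0.69 -1.05  1.78  0.14  0.85  1.26]
(14, 10, 29) xyz [-0.03, -0.06, -0.1] rot [-1.0, -0.0, -0.1]
(14, 10, 30) xyz [-0.03, -0.15, -0.24] rot [-2.0, -0.0, -0.1]
(14, 10, 31) xyz [-0.03, -0.24, -0.37] rot [-3.0, -0.0, -0.1]
(14, 10, 32) xyz [-0.03, -0.33, -0.51] rot [-4.0, -0.0, -0.1]
(14, 10, 32) xyz [-0.03, -0.33, -0.51] rot [-4.0, -0.0, -0.1]
```

Run:
```python
from tray import *
rows([(17,10,27.5),(20,10.5,27),(23,11,27),(26,11,27),(29,11,27)])
```

```text
t 18.83 edge mm [-0.5 13.6 10.2] tilt 28.0 yaw -0.08 roll -0.09 F [ 0.3  0.7 -1.4] w 0.0123 J [ 0.72  0.69 -1.05  1.78  0.14  0.85  1.26]
(17, 10, 27.5) xyz [-0.03, 0.33, 0.25] rot [0.5, -0.0, -0.1]
(20, 10.5, 27) xyz [-0.03, 0.66, 0.42] rot [1.0, -0.0, -0.1]
(23, 11, 27) xyz [-0.03, 0.95, 0.51] rot [1.0, -0.0, -0.1]
(26, 11, 27) xyz [-0.03, 1.21, 0.65] rot [1.0, -0.0, -0.1]
(29, 11, 27) xyz [-0.03, 1.48, 0.79] rot [1.0, -0.0, -0.1]
```

Emit:
jog_arm:
  rows:
    - {"xyz": [0,0.3,0.2],"delta_rot": [0.5,0,-0.1],"fingers": 1}
    - {"xyz": [0,0.65,0.4],"delta_rot": [1,0,-0.1],"fingers": 1}
    - {"xyz": [0,0.95,0.5],"delta_rot": [1,0,-0.1],"fingers": 1}
    - {"xyz": [0,1.2,0.65],"delta_rot": [1,0,-0.1],"fingers": 1}
    - {"xyz": [0,1.5,0.8],"delta_rot": [1,0,-0.1],"fingers": 1}

```text
clock: 19.25
tcp_pos: [0.6008, 0.1224, 0.1751]
orientation: [0.059, 3.046, 0.731]
contact_force: [-0.8, -0.0, -1.7]
grip_width: 0.0125
```

```bash
python3 snap.py v side:335,195,8 top:310,215,6
python3 - <<'E'
from tray import *
rows([(32,12,27),(35,12,27),(38,12,27),(40,13,27),(42,13,27)])
E
```

```text
t 19.25 tcp [0.6008 0.1224 0.1751] F [-0.8 -0.  -1.7] w 0.0125 J [ 0.67  0.68 -1.04  1.78  0.15  0.84  1.23]
xax [-0.999  0.038  0.   ] z [ 0.017  0.453 -0.891]
side offset 285 160 scale 8
top offset 244 169 scale 6
t 19.35 edge mm [-0.5 30.5 11.3] tilt 27.0 yaw 0.1 roll -0.02 F [-0.9  0.5 -2.3] w 0.0123 J [ 0.67  0.68 -1.04  1.78  0.15  0.84  1.23]
(32, 12, 27) xyz [-0.05, 0.16, 0.01] rot [0.0, -0.1, 0.1]
(35, 12, 27) xyz [-0.05, 0.43, 0.14] rot [0.0, -0.1, 0.1]
(38, 12, 27) xyz [-0.05, 0.7, 0.28] rot [0.0, -0.1, 0.1]
(40, 13, 27) xyz [-0.06, 0.92, 0.28] rot [0.0, -0.1, 0.1]
(42, 13, 27) xyz [-0.06, 1.1, 0.37] rot [0.0, -0.1, 0.1]
```

Emit:
jog_arm:
  rows:
    - {"xyz": [0,0.2,0],"delta_rot": [0,0,0.1],"fingers": 1}
    - {"xyz": [0,0.45,0.15],"delta_rot": [0,0,0.1],"fingers": 1}
    - {"xyz": [0,0.7,0.25],"delta_rot": [0,0,0.1],"fingers": 1}
    - {"xyz": [0,0.95,0.3],"delta_rot": [0,0,0.1],"fingers": 1}
    - {"xyz": [0,1.2,0.35],"delta_rot": [0,0,0.1],"fingers": 1}

```text
clock: 19.77
tcp_pos: [0.6011, 0.1352, 0.1775]
orientation: [0.061, 3.046, 0.731]
contact_force: [-0.8, -0.0, -1.4]
grip_width: 0.0123
```

```bash
python3 snap.py w side:335,195,8 top:310,215,6
python3 - <<'E'
from tray import *
rows([(46,20,26),(50,30,24),(54,45,20),(58,60,16),(62,75,12)])
E
```

```text
t 19.77 tcp [0.6011 0.1352 0.1775] F [-0.8 -0.  -1.4] w 0.0123 J [ 0.65  0.67 -1.04  1.78  0.15  0.84  1.21]
xax [-0.999  0.04   0.001] z [ 0.017  0.454 -0.891]
side offset 285 160 scale 8
top offset 244 169 scale 6
t 19.87 edge mm [-0.6 43.4 13.9] tilt 27.0 yaw 0.05 roll -0.05 F [ 0.3  0.6 -1.8] w 0.0124 J [ 0.65  0.67 -1.04  1.78  0.15  0.84  1.21]
(46, 20, 26) xyz [-0.06, 0.59, -0.28] rot [1.0, -0.1, 0.0]
(50, 30, 24) xyz [-0.06, 1.56, -0.71] rot [3.0, -0.1, 0.0]
(54, 45, 20) xyz [-0.06, 2.88, -1.28] rot [7.0, -0.1, 0.0]
(58, 60, 16) xyz [-0.06, 4.16, -1.83] rot [11.0, -0.1, 0.0]
(62, 75, 12) xyz [-0.06, 5.39, -2.36] rot [15.0, -0.1, 0.0]
```

Emit:
jog_arm:
  rows:
    - {"xyz": [0,0.6,-0.3],"delta_rot": [1,0,0],"fingers": 1}
    - {"xyz": [0,1.6,-0.7],"delta_rot": [3,0,0],"fingers": 1}
    - {"xyz": [0,2.9,-1.3],"delta_rot": [7,0,0],"fingers": 1}
    - {"xyz": [0,4.2,-1.8],"delta_rot": [11,0,0],"fingers": 1}
    - {"xyz": [0,5.4,-2.4],"delta_rot": [15,0,0],"fingers": 1}

```text
clock: 20.28
tcp_pos: [0.6027, 0.1737, 0.2254]
orientation: [0.062, 3.119, 0.323]
contact_force: [-0.7, 0.7, -1.3]
grip_width: 0.0121
```

Run:
```python
from tray import *
obs();go((.56,.30,.24),165.5);go((.48,.595,.2),150)
```

```text
t 20.28 tcp [0.6027 0.1737 0.2254] F [-0.7  0.7 -1.3] w 0.0121 J [ 0.38  0.54 -0.91  1.69  0.28  1.02  0.96]
xax [-0.999  0.04  -0.001] z [ 0.009  0.205 -0.979]
xyz [ 4.77 12.49  1.12] rot [11.8  -1.21 12.18] rows>= 3.2
xyz [13.94 40.21 11.01] rot [11.62 -2.82 27.63] rows>= 10.5
```

Emit:
jog_arm:
  rows:
    - {"xyz": [1,2.5,0.2],"delta_rot": [4,-0.4,4],"fingers": 1}
    - {"xyz": [2.2,6,0.5],"delta_rot": [8,-0.8,8],"fingers": 1}
    - {"xyz": [3.5,9.5,0.8],"delta_rot": [11.8,-1.2,12],"fingers": 1}
    - {"xyz": [5,13,1.1],"delta_rot": [11.8,-1.2,14],"fingers": 1}
    - {"xyz": [6.3,17,1.8],"delta_rot": [11.7,-2,18],"fingers": 1}

```text
clock: 20.7
tcp_pos: [0.5454, 0.3486, 0.2443]
orientation: [0.555, 3.087, 0.002]
contact_force: [1.3, 0.3, -2.4]
grip_width: 0.0125
```

Run:
```python
from tray import *
obs();go((.48,.595,.2),150)
imaging.grab_frame("top"); print([ (a["position"],a["conf"]) for a in imaging.tip_of("top","rack")])
```

```text
t 20.7 tcp [0.5454 0.3486 0.2443] F [ 1.3  0.3 -2.4] w 0.0125 J [-0.13  0.53 -0.76  1.58  0.39  1.19  0.24]
xax [-0.937  0.348 -0.005] z [ 0.005  0.001 -1.   ]
xyz [14.73 20.81  4.41] rot [0.16 0.25 9.62] rows>= 6.2
[([235.6, 187.0], 0.95), ([439.3, 236.1], 0.47)]
```

Emit:
jog_arm:
  rows:
    - {"xyz": [2.4,3.4,0.4],"delta_rot": [0.2,0.2,2],"fingers": 1}
    - {"xyz": [4.8,6.8,0.8],"delta_rot": [0.2,0.2,4],"fingers": 1}
    - {"xyz": [7.2,10.2,1.5],"delta_rot": [0.2,0.2,6],"fingers": 1}
    - {"xyz": [9.6,13.6,2.5],"delta_rot": [0.2,0.2,8],"fingers": 1}
    - {"xyz": [12,17,3.5],"delta_rot": [0.2,0.2,9.6],"fingers": 1}

```text
clock: 21.22
tcp_pos: [0.4877, 0.5449, 0.2154]
orientation: [-0.796, -3.037, -0.01]
contact_force: [1.0, -0.4, -0.8]
grip_width: 0.0122
```

```bash
python3 snap.py x top:220,220,3
python3 - <<'E'
from tray import *
obs();go((.48,.595,.07),150)
E
```

```text
t 21.22 tcp [0.4877 0.5449 0.2154] F [ 1.  -0.4 -0.8] w 0.0122 J [-0.5   0.68 -0.7   1.38  0.44  1.23 -0.17]
xax [-0.872  0.49   0.004] z [-0.001  0.007 -1.   ]
top offset 87 127 scale 3
t 21.27 tcp [0.4798 0.5536 0.213 ] F [-4.7  6.7 -1. ] w 0.0123 J [-0.51  0.68 -0.71  1.38  0.44  1.23 -0.18]
xax [-0.876  0.482  0.012] z [-0.007  0.012 -1.   ]
xyz [ 1.81  3.53 14.35] rot [ 0.4  -0.69  1.16] rows>= 3.6
```

Emit:
jog_arm:
  rows:
    - {"xyz": [1,2,3],"delta_rot": [0.4,-0.7,1],"fingers": 1}
    - {"xyz": [1.8,3.5,7],"delta_rot": [0.4,-0.7,1.2],"fingers": 1}
    - {"xyz": [1.8,3.5,11],"delta_rot": [0.4,-0.7,1.2],"fingers": 1}
    - {"xyz": [1.8,3.5,14],"delta_rot": [0.4,-0.7,1.2],"fingers": 1}
    - {"xyz": [1.8,3.5,15.3],"delta_rot": [0.4,-0.7,1.2],"fingers": 1}

```text
clock: 21.68
tcp_pos: [0.4773, 0.5925, 0.0543]
orientation: [-0.811, -3.032, 0.012]
contact_force: [-0.1, -2.6, -1.5]
grip_width: 0.012
```

Run:
```python
from tray import *
obs();go((.48,.595,.048),150)
```

```text
t 21.68 tcp [0.4773 0.5925 0.0543] F [-0.1 -2.6 -1.5] w 0.012 J [-0.61  0.88 -0.62  1.4   0.54  1.05 -0.29]
xax [-0.867  0.499  0.001] z [-0.005 -0.007 -1.   ]
xyz [-0.11  0.36  0.62] rot [-0.47 -0.03  0.07] rows>= 0.2
```

Emit:
jog_arm:
  rows:
    - {"xyz": [0,0,0.3],"delta_rot": [-0.5,0,0],"fingers": 1}
    - {"xyz": [0,0,0.5],"delta_rot": [-0.5,0,0],"fingers": 1}
    - {"xyz": [0,0,0.6],"delta_rot": [-0.5,0,0],"fingers": 0.9}
    - {"xyz": [0,0,0.6],"delta_rot": [-0.5,0,0],"fingers": 0.4}
    - {"xyz": [0,0,0.6],"delta_rot": [-0.5,0,0],"fingers": 0}

```text
clock: 22.1
tcp_pos: [0.4782, 0.5935, 0.0506]
orientation: [0.812, 3.034, 0.007]
contact_force: [0.0, -0.3, 0.1]
grip_width: 0.0357
```

Emit:
jog_arm:
  rows:
    - {"xyz": [0,0,0],"delta_rot": [0,0,0],"fingers": 0}
    - {"xyz": [0,0,0],"delta_rot": [0,0,0],"fingers": 0}
    - {"xyz": [0,0,-3],"delta_rot": [0,0,0],"fingers": 0}
    - {"xyz": [0,0,-7],"delta_rot": [0,0,0],"fingers": 0}
    - {"xyz": [0,0,-11],"delta_rot": [0,0,0],"fingers": 0}

```text
clock: 22.52
tcp_pos: [0.4776, 0.5925, 0.161]
orientation: [-0.812, -3.034, -0.004]
contact_force: [1.3, 0.4, 0.8]
grip_width: 0.0855
```

```bash
python3 snap.py y top:220,220,3
python3 - <<'E'
from tray import *
obs();p=pose(RK,RY,[(0,-.088,.22)])[0]; print(p); go(p,177.7)
E
```

```text
t 22.52 tcp [0.4776 0.5925 0.161 ] F [1.3 0.4 0.8] w 0.0855 J [-0.58  0.77 -0.67  1.34  0.48  1.19 -0.24]
xax [-0.866  0.499  0.001] z [ 0.     0.003 -1.   ]
top offset 87 127 scale 3
t 22.57 tcp [0.4796 0.5971 0.1724] F [1.6 3.5 7.2] w 0.085 J [-0.58  0.76 -0.67  1.33  0.48  1.19 -0.24]
xax [-0.866  0.5    0.001] z [ 0.008  0.015 -1.   ]
[ 0.59300732 -0.04523066  0.22      ]
xyz [-41.93 -49.87  -5.63] rot [  0.95   0.2  -27.7 ] rows>= 15.7
```

```bash
python3 snap.py z top:325,212,10 side:340,190,8
python3 - <<'E'
from tray import *
L=imaging.cut_out("top","tube2")
for a in L:
    m=a["region"]; ys,xs=np.nonzero(m); print(np.round(a["position"],1),round(a["conf"],2),m.sum(),xs.min(),xs.max(),ys.min(),ys.max())
E
```

```text
t 22.57 tcp [0.4796 0.5971 0.1724] F [1.6 3.5 7.2] w 0.085 J [-0.58  0.76 -0.67  1.33  0.48  1.19 -0.24]
xax [-0.866  0.5    0.001] z [ 0.008  0.015 -1.   ]
top offset 285 184 scale 10
side offset 290 155 scale 8
[325.1 214.9] 0.76 188 323 330 199 229
[336.  210.6] 0.74 232 334 341 197 229
[318.6 217. ] 0.74 205 314 321 199 229
[307.2 216.8] 0.69 247 304 312 198 229
[299.6 209.9] 0.59 180 296 302 197 227
[333.  219.5] 0.45 52 333 334 203 229
```

Run:
```python
from tray import *
for nm,u,z in [("t2",(538,285),34),("t3",(430,293),12),("t4",(334,297),12),("t5",(246,293),12),("t6",(151,287),12),("wallin",(569,300),29)]:
    p=onz("top",(285+u[0]/10,184+u[1]/10),.085+z/1000)[0]; print(nm,(RM.T@(p-RK)*1000).round(1))
```

```text
t2 [ -0.7 -90.  119. ]
t3 [  0.6 -58.3  97. ]
t4 [ -0.9 -29.1  97. ]
t5 [ 0.2 -2.2 97. ]
t6 [ 1.9 26.7 97. ]
wallin [ -4.3 -99.6 114. ]
```

Emit:
jog_arm:
  rows:
    - {"xyz": [-2,-2.5,-3],"delta_rot": [0.9,0.2,-2],"fingers": 0}
    - {"xyz": [-4.5,-5.5,-5],"delta_rot": [0.9,0.2,-5],"fingers": 0}
    - {"xyz": [-7,-8.5,-6],"delta_rot": [0.9,0.2,-8],"fingers": 0}
    - {"xyz": [-9.5,-11.5,-6],"delta_rot": [0.9,0.2,-10],"fingers": 0}
    - {"xyz": [-12,-14.5,-6],"delta_rot": [0.9,0.2,-12],"fingers": 0}

```text
clock: 23.13
tcp_pos: [0.5099, 0.4061, 0.2213]
orientation: [-0.487, -3.099, 0.011]
contact_force: [0.7, 0.0, 0.3]
grip_width: 0.0854
```

Run:
```python
from tray import *
obs();p=pose(RK,RY,[(0,-.089,.19)])[0]; go(p,177.7)
```

```text
t 23.13 tcp [0.5099 0.4061 0.2213] F [0.7 0.  0.3] w 0.0854 J [-0.24  0.57 -0.77  1.58  0.42  1.18  0.16]
xax [-0.952  0.307  0.003] z [-0.005 -0.006 -1.   ]
xyz [-21.79 -40.48   3.36] rot [ -0.4   -0.25 -15.56] rows>= 11.1
```

Emit:
jog_arm:
  rows:
    - {"xyz": [-2,-3.6,0],"delta_rot": [-0.4,-0.2,-2],"fingers": 0}
    - {"xyz": [-4,-7.2,0],"delta_rot": [-0.4,-0.2,-4],"fingers": 0}
    - {"xyz": [-6,-10.8,0],"delta_rot": [-0.4,-0.2,-6],"fingers": 0}
    - {"xyz": [-8,-14.4,0],"delta_rot": [-0.4,-0.2,-8],"fingers": 0}
    - {"xyz": [-10,-18,0],"delta_rot": [-0.4,-0.2,-10],"fingers": 0}

```text
clock: 23.55
tcp_pos: [0.5493, 0.2013, 0.2209]
orientation: [-0.213, -3.132, 0.002]
contact_force: [0.5, 0.9, -0.3]
grip_width: 0.0854
```

Run:
```python
from tray import *
obs();p=pose(RK,RY,[(0,-.089,.19)])[0]; go(p,177.7)
```

```text
t 23.55 tcp [0.5493 0.2013 0.2209] F [ 0.5  0.9 -0.3] w 0.0854 J [ 0.17  0.46 -0.83  1.74  0.38  1.1   0.65]
xax [-0.991  0.135  0.002] z [-0.002 -0.001 -1.   ]
xyz [ -7.68 -23.93   3.11] rot [-0.08 -0.14 -5.47] rows>= 6.1
```

Emit:
jog_arm:
  rows:
    - {"xyz": [-1.3,-4,0],"delta_rot": [0,-0.1,-1],"fingers": 0}
    - {"xyz": [-2.6,-8,0],"delta_rot": [0,-0.1,-2],"fingers": 0}
    - {"xyz": [-3.9,-12,0],"delta_rot": [0,-0.1,-3],"fingers": 0}
    - {"xyz": [-5.2,-16,0.5],"delta_rot": [0,-0.1,-4],"fingers": 0}
    - {"xyz": [-6.4,-20,1],"delta_rot": [0,-0.1,-5],"fingers": 0}

```text
clock: 23.97
tcp_pos: [0.5844, -0.0031, 0.2105]
orientation: [-0.075, -3.139, 0.002]
contact_force: [-0.0, 0.2, -0.2]
grip_width: 0.0852
```

Run:
```python
from tray import *
obs();p=pose(RK,RY,[(0,-.089,.16)])[0]; go(p,177.7)
```

```text
t 23.97 tcp [ 0.5844 -0.0031  0.2105] F [-0.   0.2 -0.2] w 0.0852 J [ 0.51  0.47 -0.81  1.76  0.38  1.08  1.1 ]
xax [-0.999  0.048  0.002] z [-0.002 -0.001 -1.   ]
xyz [-1.07 -4.26  5.06] rot [-0.08 -0.11 -0.44] rows>= 1.6
```

Emit:
jog_arm:
  rows:
    - {"xyz": [-0.7,-2.5,1],"delta_rot": [-0.1,-0.1,-0.4],"fingers": 0}
    - {"xyz": [-1.1,-4.3,2.5],"delta_rot": [-0.1,-0.1,-0.4],"fingers": 0.2}
    - {"xyz": [-1.1,-4.3,4],"delta_rot": [-0.1,-0.1,-0.4],"fingers": 0.3}
    - {"xyz": [-1.1,-4.3,5],"delta_rot": [-0.1,-0.1,-0.4],"fingers": 0.4}
    - {"xyz": [-1.1,-4.3,5],"delta_rot": [-0.1,-0.1,-0.4],"fingers": 0.4}
  grip_force: 25

```text
clock: 24.38
tcp_pos: [0.591, -0.0456, 0.1572]
orientation: [-0.062, -3.135, -0.002]
contact_force: [-0.3, -0.0, -0.2]
grip_width: 0.0514
```

```bash
python3 snap.py a2 side:360,175,8 top:325,212,8
python3 - <<'E'
from tray import *
obs();p=pose(RK,RY,[(0,-.089,.114)])[0]; go(p,177.7)
E
```

```text
t 24.38 tcp [ 0.591  -0.0456  0.1572] F [-0.3 -0.  -0.2] w 0.0514 J [ 0.54  0.54 -0.77  1.78  0.43  1.    1.14]
xax [-0.999  0.039  0.006] z [-0.006  0.002 -1.   ]
side offset 310 140 scale 8
top offset 275 177 scale 8
t 24.48 tcp [ 0.5928 -0.0446  0.1601] F [-0.3 -0.  -1.2] w 0.0515 J [ 0.54  0.54 -0.77  1.78  0.43  1.    1.14]
xax [-0.999  0.038  0.001] z [-0.001  0.001 -1.   ]
xyz [-0.03 -0.17  4.61] rot [ 0.08 -0.08  0.13] rows>= 1.1
```

Emit:
jog_arm:
  rows:
    - {"xyz": [0,-0.2,1.5],"delta_rot": [0,0,0.1],"fingers": 0.4}
    - {"xyz": [0,-0.2,3],"delta_rot": [0,0,0.1],"fingers": 0.4}
    - {"xyz": [0,-0.2,4],"delta_rot": [0,0,0.1],"fingers": 0.4}
    - {"xyz": [0,-0.2,4.5],"delta_rot": [0,0,0.1],"fingers": 0.45}
    - {"xyz": [0,-0.2,4.6],"delta_rot": [0,0,0.1],"fingers": 0.5}

```text
clock: 24.9
tcp_pos: [0.5923, -0.0457, 0.1137]
orientation: [-0.06, -3.139, -0.003]
contact_force: [-0.5, -0.0, 0.6]
grip_width: 0.0427
```

```bash
python3 snap.py b2 side:345,175,10
python3 - <<'E'
from tray import *
obs();p=pose(RK,RY,[(0,-.089,.114)])[0]; go(p,177.7)
E
```

```text
t 24.9 tcp [ 0.5923 -0.0457  0.1137] F [-0.5 -0.   0.6] w 0.0427 J [ 0.52  0.59 -0.73  1.82  0.48  0.93  1.1 ]
xax [-0.999  0.038  0.002] z [-0.002  0.002 -1.   ]
side offset 305 147 scale 10
t 24.95 tcp [ 0.5926 -0.0459  0.1141] F [-0.7  1.3 -0.2] w 0.0426 J [ 0.52  0.59 -0.73  1.82  0.48  0.93  1.1 ]
xax [-0.999  0.039  0.002] z [-0.002  0.002 -1.   ]
xyz [-0.03 -0.04  0.01] rot [ 0.1  -0.09  0.08] rows>= 0.0
```

Straddling the stacked tube; close gently.

Emit:
jog_arm:
  rows:
    - {"xyz": [0,0,0],"delta_rot": [0.1,0,0.1],"fingers": 0.7}
    - {"xyz": [0,0,0],"delta_rot": [0.1,0,0.1],"fingers": 1}
    - {"xyz": [0,0,0],"delta_rot": [0.1,0,0.1],"fingers": 1}
    - {"xyz": [0,0,0],"delta_rot": [0.1,0,0.1],"fingers": 1}
    - {"xyz": [0,0,0],"delta_rot": [0.1,0,0.1],"fingers": 1}
  grip_force: 30

```text
clock: 25.37
tcp_pos: [0.5933, -0.0454, 0.1151]
orientation: [-0.063, -3.141, -0.0]
contact_force: [-1.2, 0.8, 5.2]
grip_width: 0.0208
```

```bash
python3 snap.py c2 side:345,175,10
python3 - <<'E'
from tray import *
obs()
E
```

```text
t 25.37 tcp [ 0.5933 -0.0454  0.1151] F [-1.2  0.8  5.2] w 0.0208 J [ 0.52  0.59 -0.73  1.81  0.48  0.93  1.1 ]
xax [-0.999  0.04   0.   ] z [-0.  0. -1.]
side offset 305 147 scale 10
t 25.42 tcp [ 0.5933 -0.0454  0.1151] F [-1.   0.9  5.7] w 0.0204 J [ 0.52  0.59 -0.73  1.81  0.48  0.93  1.1 ]
xax [-0.999  0.04   0.   ] z [-0.  0. -1.]
```

Emit:
jog_arm:
  rows:
    - {"xyz": [0,0,-0.3],"delta_rot": [0,0,0],"fingers": 1}
    - {"xyz": [0,0,-0.8],"delta_rot": [0,0,0],"fingers": 1}
    - {"xyz": [0,0,-1.5],"delta_rot": [0,0,0],"fingers": 1}
    - {"xyz": [0,0,-2.2],"delta_rot": [0,0,0],"fingers": 1}
    - {"xyz": [0,0,-3],"delta_rot": [0,0,0],"fingers": 1}
  grip_force: 35

```text
clock: 25.83
tcp_pos: [0.5932, -0.0456, 0.1457]
orientation: [-0.064, -3.141, -0.0]
contact_force: [-0.4, -0.6, -0.1]
grip_width: 0.0205
```

```bash
python3 snap.py d2 side:345,175,10
python3 - <<'E'
from tray import *
obs(); p=pose(RK,RY,[(0,.055,.150)])[0]; go(p,177.7)
E
```

```text
t 25.83 tcp [ 0.5932 -0.0456  0.1457] F [-0.4 -0.6 -0.1] w 0.0205 J [ 0.53  0.55 -0.76  1.79  0.45  0.98  1.12]
xax [-0.999  0.04   0.   ] z [-0.  0. -1.]
side offset 305 147 scale 10
t 25.88 tcp [ 0.5943 -0.0454  0.1475] F [0.8 0.1 1.9] w 0.0206 J [ 0.54  0.55 -0.76  1.79  0.45  0.98  1.12]
xax [-0.999  0.04  -0.002] z [ 0.002  0.    -1.   ]
xyz [ 0.14 14.31 -0.24] rot [ 0.01  0.14 -0.01] rows>= 3.4
```

Emit:
jog_arm:
  rows:
    - {"xyz": [0,2,-0.2],"delta_rot": [0,0.1,0],"fingers": 1}
    - {"xyz": [0,5,-0.2],"delta_rot": [0,0.1,0],"fingers": 1}
    - {"xyz": [0.1,8.5,-0.2],"delta_rot": [0,0.1,0],"fingers": 1}
    - {"xyz": [0.1,12,-0.2],"delta_rot": [0,0.1,0],"fingers": 1}
    - {"xyz": [0.1,14.4,-0.2],"delta_rot": [0,0.1,0],"fingers": 1}

```text
clock: 26.3
tcp_pos: [0.5988, 0.1024, 0.1504]
orientation: [0.06, 3.139, 0.003]
contact_force: [0.1, 0.5, -0.1]
grip_width: 0.0203
```

Run:
```python
from tray import *
imaging.grab_frame("side");obs(); p=pose(RK,RY,[(0,.056,.1095)])[0]; go(p,177.7)
```

```text
t 26.35 tcp [0.5984 0.1082 0.151 ] F [0.2 4.9 0.7] w 0.0204 J [ 0.29  0.57 -0.77  1.76  0.46  1.    0.88]
xax [-0.999  0.032 -0.002] z [ 0.002  0.006 -1.   ]
xyz [-0.05 -0.97  4.14] rot [0.34 0.13 0.46] rows>= 1.0
```

Emit:
jog_arm:
  rows:
    - {"xyz": [0,-0.9,0.5],"delta_rot": [0.3,0.1,0.4],"fingers": 1}
    - {"xyz": [0,-1.0,1.5],"delta_rot": [0.3,0.1,0.4],"fingers": 1}
    - {"xyz": [0,-1.0,2.8],"delta_rot": [0.3,0.1,0.4],"fingers": 1}
    - {"xyz": [0,-1.0,3.8],"delta_rot": [0.3,0.1,0.4],"fingers": 1}
    - {"xyz": [0,-1.0,4.1],"delta_rot": [0.3,0.1,0.4],"fingers": 1}

```text
clock: 26.77
tcp_pos: [0.5968, 0.096, 0.1069]
orientation: [-0.065, -3.137, 0.001]
contact_force: [-0.2, 0.1, -0.2]
grip_width: 0.0204
```

```bash
python3 snap.py e2 side:325,190,8
python3 - <<'E'
from tray import *
obs(); p=pose(RK,RY,[(0,.056,.1095)])[0]; go(p,177.7)
E
```

```text
t 26.77 tcp [0.5968 0.096  0.1069] F [-0.2  0.1 -0.2] w 0.0204 J [ 0.28  0.62 -0.74  1.79  0.5   0.93  0.85]
xax [-0.999  0.041  0.004] z [-0.004 -0.001 -1.   ]
side offset 275 155 scale 8
t 26.82 tcp [0.5969 0.0966 0.1072] F [-0.8  0.4 -0.3] w 0.0205 J [ 0.28  0.62 -0.74  1.79  0.5   0.93  0.85]
xax [-0.999  0.041  0.003] z [-0.003 -0.    -1.   ]
xyz [-0.17  0.22 -0.23] rot [-0.03 -0.19 -0.04] rows>= 0.1
```

Emit:
jog_arm:
  rows:
    - {"xyz": [-0.1,0.3,-0.2],"delta_rot": [0,-0.2,0],"fingers": 1}
    - {"xyz": [-0.1,0.3,-0.3],"delta_rot": [0,-0.2,0],"fingers": 1}
    - {"xyz": [-0.1,0.3,-0.3],"delta_rot": [0,-0.2,0],"fingers": 0.7}
    - {"xyz": [-0.1,0.3,-0.3],"delta_rot": [0,-0.2,0],"fingers": 0.6}
    - {"xyz": [-0.1,0.3,-0.3],"delta_rot": [0,-0.2,0],"fingers": 0.55}

```text
clock: 27.23
tcp_pos: [0.5984, 0.0996, 0.1108]
orientation: [0.064, 3.14, -0.001]
contact_force: [0.8, -0.8, -0.3]
grip_width: 0.0384
```

Emit:
jog_arm:
  rows:
    - {"xyz": [0,0,0],"delta_rot": [0,0,0],"fingers": 0.5}
    - {"xyz": [0,0,-1],"delta_rot": [0,0,0],"fingers": 0.5}
    - {"xyz": [0,0,-4],"delta_rot": [0,0,0],"fingers": 0.4}
    - {"xyz": [0,0,-8],"delta_rot": [0,0,0],"fingers": 0.2}
    - {"xyz": [0,0,-12],"delta_rot": [0,0,0],"fingers": 0}

```text
clock: 27.65
tcp_pos: [0.5975, 0.0997, 0.2323]
orientation: [-0.063, -3.14, 0.0]
contact_force: [0.7, 0.2, -0.4]
grip_width: 0.0737
```

```bash
python3 snap.py f2 side:325,190,8
python3 - <<'E'
from tray import *
obs(); go((.48,.594,.19),150)
E
```

```text
t 27.65 tcp [0.5975 0.0997 0.2323] F [ 0.7  0.2 -0.4] w 0.0737 J [ 0.33  0.48 -0.81  1.68  0.38  1.14  0.94]
xax [-0.999  0.04   0.001] z [-0.001 -0.    -1.   ]
side offset 275 155 scale 8
t 27.7 tcp [0.6017 0.1019 0.2416] F [3.8 2.2 6.5] w 0.0803 J [ 0.33  0.47 -0.82  1.67  0.38  1.15  0.95]
xax [-0.999  0.04  -0.012] z [ 0.012  0.002 -1.   ]
xyz [14.2  48.66  5.13] rot [ 0.33  0.65 27.69] rows>= 12.2
```

Emit:
jog_arm:
  rows:
    - {"xyz": [1,3.8,0],"delta_rot": [0.3,0.6,2],"fingers": 0}
    - {"xyz": [2,7.6,0.5],"delta_rot": [0.3,0.6,4],"fingers": 0}
    - {"xyz": [3.2,11.4,1],"delta_rot": [0.3,0.6,7],"fingers": 0}
    - {"xyz": [4.3,15.2,1.5],"delta_rot": [0.3,0.6,10],"fingers": 0}
    - {"xyz": [5.5,19,2],"delta_rot": [0.3,0.6,13],"fingers": 0}

```text
clock: 28.12
tcp_pos: [0.5543, 0.2957, 0.2222]
orientation: [0.423, 3.11, -0.001]
contact_force: [0.9, -0.3, -1.0]
grip_width: 0.0854
```

Run:
```python
from tray import *
obs(); go((.478,.594,.17),150)
```

```text
t 28.12 tcp [0.5543 0.2957 0.2222] F [ 0.9 -0.3 -1. ] w 0.0854 J [-0.03  0.52 -0.78  1.64  0.4   1.14  0.39]
xax [-0.964  0.267 -0.003] z [ 0.002 -0.001 -1.   ]
xyz [15.33 26.71  5.18] rot [1.000e-02 1.400e-01 1.451e+01] rows>= 7.5
```

Emit:
jog_arm:
  rows:
    - {"xyz": [2,3.5,0.5],"delta_rot": [0,0.1,2],"fingers": 0}
    - {"xyz": [4,7,1],"delta_rot": [0,0.1,4],"fingers": 0}
    - {"xyz": [6,10.5,1.5],"delta_rot": [0,0.1,7],"fingers": 0}
    - {"xyz": [8,14,2],"delta_rot": [0,0.1,10],"fingers": 0}
    - {"xyz": [10,17.5,3],"delta_rot": [0,0.1,13],"fingers": 0}

```text
clock: 28.53
tcp_pos: [0.5043, 0.4935, 0.1935]
orientation: [0.777, 3.042, 0.004]
contact_force: [0.9, 0.1, 0.2]
grip_width: 0.0854
```

```bash
python3 snap.py g2 top:260,220,3
python3 - <<'E'
from tray import *
obs(); go((.478,.594,.13),150)
E
```

```text
t 28.53 tcp [0.5043 0.4935 0.1935] F [0.9 0.1 0.2] w 0.0854 J [-0.42  0.66 -0.7   1.47  0.44  1.17 -0.11]
xax [-0.878  0.479 -0.001] z [ 0.002  0.002 -1.   ]
top offset 127 127 scale 3
t 28.58 tcp [0.4968 0.5024 0.1911] F [-3.7  5.4  0.2] w 0.0853 J [-0.43  0.66 -0.7   1.47  0.44  1.17 -0.12]
xax [-0.881  0.473  0.006] z [-0.003  0.007 -1.   ]
xyz [5.95 7.16 6.18] rot [ 0.24 -0.36  1.79] rows>= 2.7
```

Emit:
jog_arm:
  rows:
    - {"xyz": [2,3,1],"delta_rot": [0.2,-0.3,1],"fingers": 0}
    - {"xyz": [4,5.5,2],"delta_rot": [0.2,-0.3,1.8],"fingers": 0}
    - {"xyz": [5.9,7.1,3.5],"delta_rot": [0.2,-0.3,1.8],"fingers": 0}
    - {"xyz": [5.9,7.1,5],"delta_rot": [0.2,-0.3,1.8],"fingers": 0}
    - {"xyz": [5.9,7.1,6.2],"delta_rot": [0.2,-0.3,1.8],"fingers": 0}

```text
clock: 29.0
tcp_pos: [0.4759, 0.595, 0.1287]
orientation: [-0.807, -3.034, -0.002]
contact_force: [0.6, -0.7, -0.1]
grip_width: 0.0854
```

```bash
python3 snap.py h2 side:250,370,4
python3 - <<'E'
from tray import *
obs(); go((.478,.594,.049),150)
print(proj("side",[(.478,.594,.066)]))
E
```

```text
t 29.0 tcp [0.4759 0.595  0.1287] F [ 0.6 -0.7 -0.1] w 0.0854 J [-0.6   0.8  -0.65  1.36  0.5   1.14 -0.25]
xax [-0.868  0.497  0.003] z [-0.002  0.002 -1.   ]
side offset 150 260 scale 4
t 29.05 tcp [0.4772 0.5918 0.1258] F [ 1.  -1.1 -2.7] w 0.0855 J [-0.59  0.8  -0.65  1.37  0.5   1.14 -0.25]
xax [-0.867  0.499  0.001] z [-0.003 -0.003 -1.   ]
xyz [0.04 0.26 7.68] rot [-0.22 -0.05  0.06] rows>= 1.8
[[254.18352495 441.63529529]]
```

```bash
python3 snap.py i2 top:140,250,4
python3 - <<'E'
from tray import *
print(proj("top",[(.478,.594,.076),(.478-.0485,.594+.028,.076),(.478+.0485,.594-.028,.076)]))
E
```

```text
t 29.05 tcp [0.4772 0.5918 0.1258] F [ 1.  -1.1 -2.7] w 0.0855 J [-0.59  0.8  -0.65  1.37  0.5   1.14 -0.25]
xax [-0.867  0.499  0.001] z [-0.003 -0.003 -1.   ]
top offset 40 180 scale 4
[[127.92262413 259.24651738]
 [117.38185322 275.92008338]
 [138.27390528 242.87268941]]
```

Emit:
jog_arm:
  rows:
    - {"xyz": [0,0,2],"delta_rot": [-0.2,0,0],"fingers": 0}
    - {"xyz": [0,0,4.5],"delta_rot": [-0.2,0,0],"fingers": 0}
    - {"xyz": [0,0,6.5],"delta_rot": [-0.2,0,0],"fingers": 0}
    - {"xyz": [0,0,7.5],"delta_rot": [-0.2,0,0],"fingers": 0}
    - {"xyz": [0,0,7.6],"delta_rot": [-0.2,0,0],"fingers": 0.3}

```text
clock: 29.52
tcp_pos: [0.4794, 0.5878, 0.0492]
orientation: [-0.818, -3.033, 0.006]
contact_force: [-0.6, -0.9, 0.1]
grip_width: 0.0753
```

Emit:
jog_arm:
  rows:
    - {"xyz": [0,0,0],"delta_rot": [0,0,0],"fingers": 0.6}
    - {"xyz": [0,0,0],"delta_rot": [0,0,0],"fingers": 1}
    - {"xyz": [0,0,0],"delta_rot": [0,0,0],"fingers": 1}
    - {"xyz": [0,0,0],"delta_rot": [0,0,0],"fingers": 1}
    - {"xyz": [0,0,0],"delta_rot": [0,0,0],"fingers": 1}
  grip_force: 60

```text
clock: 29.93
tcp_pos: [0.4798, 0.5886, 0.0506]
orientation: [0.817, 3.033, -0.003]
contact_force: [1.8, -4.8, 10.1]
grip_width: 0.0131
```

Emit:
jog_arm:
  rows:
    - {"xyz": [0,0,0],"delta_rot": [0,0,0],"fingers": 1}
    - {"xyz": [0,0,-1.5],"delta_rot": [0,0,0],"fingers": 1}
    - {"xyz": [0,0,-4],"delta_rot": [0,0,0],"fingers": 1}
    - {"xyz": [0,0,-6],"delta_rot": [0,0,0],"fingers": 1}
    - {"xyz": [0,0,-8],"delta_rot": [0,0,0],"fingers": 1}

```text
clock: 30.35
tcp_pos: [0.4796, 0.5889, 0.1326]
orientation: [0.817, 3.033, -0.002]
contact_force: [0.2, 0.1, -2.3]
grip_width: 0.013
```

```bash
python3 snap.py j2 top:140,250,4
python3 - <<'E'
from tray import *
obs(); go((.515,.395,.12),165.5)
E
```

```text
t 30.35 tcp [0.4796 0.5889 0.1326] F [ 0.2  0.1 -2.3] w 0.013 J [-0.59  0.79 -0.65  1.37  0.49  1.15 -0.25]
xax [-0.865  0.502 -0.001] z [-0.    -0.002 -1.   ]
top offset 40 180 scale 4
t 30.4 tcp [0.4807 0.5911 0.1377] F [0.2 1.3 2.3] w 0.013 J [-0.59  0.79 -0.65  1.36  0.49  1.15 -0.25]
xax [-0.864  0.503 -0.001] z [ 0.003  0.004 -1.   ]
xyz [-12.82 -15.23   1.71] rot [  0.28   0.09 -15.68] rows>= 4.8
```

Emit:
jog_arm:
  rows:
    - {"xyz": [-2.5,-3,0],"delta_rot": [0.3,0.1,-4],"fingers": 1}
    - {"xyz": [-5.2,-6.2,0],"delta_rot": [0.3,0.1,-8],"fingers": 1}
    - {"xyz": [-8,-9.4,0],"delta_rot": [0.3,0.1,-13],"fingers": 1}
    - {"xyz": [-10.6,-12.5,0.5],"delta_rot": [0.3,0.1,-18],"fingers": 1}
    - {"xyz": [-12.4,-14.8,1.5],"delta_rot": [0.3,0.1,-22],"fingers": 1}

```text
clock: 30.82
tcp_pos: [0.5156, 0.3969, 0.1233]
orientation: [0.222, 3.131, -0.003]
contact_force: [0.2, 0.0, -1.4]
grip_width: 0.0129
```

```bash
python3 snap.py k2 side:290,330,4 top:205,240,4
python3 - <<'E'
from tray import *
obs(); go((.515,.394,.075),172.6)
E
```

```text
t 30.82 tcp [0.5156 0.3969 0.1233] F [ 0.2  0.  -1.4] w 0.0129 J [-0.23  0.67 -0.76  1.67  0.53  1.02  0.26]
xax [-0.99   0.141 -0.003] z [ 0.003 -0.002 -1.   ]
side offset 190 260 scale 4
top offset 105 170 scale 4
t 30.92 tcp [0.5163 0.3921 0.1201] F [ 0.4  0.3 -2.4] w 0.0131 J [-0.22  0.67 -0.76  1.67  0.53  1.02  0.26]
xax [-0.989  0.148 -0.001] z [-0.001 -0.009 -1.   ]
xyz [0.16 0.21 4.51] rot [-0.49  0.03 -1.13] rows>= 1.1
```

```bash
python3 ov.py pics/k2_side.png pics/k2_ov.png 190 260 4 side 0; python3 ov.py pics/k2_top.png pics/k2_tov.png 105 170 4 top 0
```

```text
lip underside in rocker frame mm [-102.5  268.    73. ] tilt -0.5 yaw -8.53
lip underside in rocker frame mm [-102.5  268.    73. ] tilt -0.5 yaw -8.53
```

Emit:
jog_arm:
  rows:
    - {"xyz": [0.1,0.2,1.5],"delta_rot": [-0.5,0,-1],"fingers": 1}
    - {"xyz": [0.1,0.2,3.5],"delta_rot": [-0.5,0,-1],"fingers": 1}
    - {"xyz": [0.1,0.2,5],"delta_rot": [-0.5,0,-1],"fingers": 1}
    - {"xyz": [0.1,0.2,6.2],"delta_rot": [-0.5,0,-1],"fingers": 1}
    - {"xyz": [0.1,0.2,6.5],"delta_rot": [-0.5,0,-1],"fingers": 1}

```text
clock: 31.33
tcp_pos: [0.5146, 0.3932, 0.053]
orientation: [-0.206, -3.133, 0.003]
contact_force: [0.5, -2.6, 4.0]
grip_width: 0.0134
```

Run:
```python
from tray import *
imaging.grab_frame("side");obs(); go((.515,.394,.0505),172.6)
```

```text
t 31.38 tcp [0.5147 0.3935 0.0537] F [-0.4 -0.  -2.1] w 0.0129 J [-0.25  0.75 -0.72  1.71  0.6   0.91  0.22]
xax [-0.991  0.131  0.001] z [-0.001 -0.001 -1.   ]
xyz [-0.02  0.05  0.32] rot [-0.08 -0.06 -0.11] rows>= 0.1
```

Emit:
jog_arm:
  rows:
    - {"xyz": [0,0,0.2],"delta_rot": [0,0,0],"fingers": 1}
    - {"xyz": [0,0,0.3],"delta_rot": [0,0,0],"fingers": 1}
    - {"xyz": [0,0,0.3],"delta_rot": [0,0,0],"fingers": 0.8}
    - {"xyz": [0,0,0.3],"delta_rot": [0,0,0],"fingers": 0.4}
    - {"xyz": [0,0,0.3],"delta_rot": [0,0,0],"fingers": 0}

```text
clock: 31.8
tcp_pos: [0.5148, 0.3943, 0.0514]
orientation: [-0.205, -3.134, 0.0]
contact_force: [-0.0, -0.9, 0.6]
grip_width: 0.0402
```

Emit:
jog_arm:
  rows:
    - {"xyz": [0,0,0],"delta_rot": [0,0,0],"fingers": 0}
    - {"xyz": [0,0,-0.5],"delta_rot": [0,0,0],"fingers": 0}
    - {"xyz": [0,0,-4],"delta_rot": [0,0,0],"fingers": 0}
    - {"xyz": [0,0,-8],"delta_rot": [0,0,0],"fingers": 0}
    - {"xyz": [0,0,-12],"delta_rot": [0,0,0],"fingers": 0}

```text
clock: 32.22
tcp_pos: [0.5142, 0.3941, 0.1725]
orientation: [-0.204, -3.133, 0.002]
contact_force: [1.0, 0.9, -0.4]
grip_width: 0.0855
```

```bash
python3 snap.py l2 side:320,200,1
python3 - <<'E'
from tray import *
obs(); 
for q in ("cover",):
  for n in("side","top"):
    imaging.grab_frame(n)
    for a in imaging.cut_out(n,q)[:2]:
        m=a["region"]; ct=max(cv2.findContours(m.astype(np.uint8),cv2.RETR_EXTERNAL,cv2.CHAIN_APPROX_NONE)[0],key=cv2.contourArea)
        W=onz(n,ct[:,0].astype(float),.008)[:,:2]; print(n,a["conf"],cv2.minAreaRect((W*1000).astype(np.float32)))
    print([(np.round(a["position"],1).tolist(),round(a["conf"],2)) for a in imaging.tip_of(n,"cover_grip")])
E
```

```text
t 32.22 tcp [0.5142 0.3941 0.1725] F [ 1.   0.9 -0.4] w 0.0855 J [-0.2   0.62 -0.8   1.64  0.48  1.1   0.31]
xax [-0.992  0.13   0.002] z [-0.002 -0.001 -1.   ]
side offset 0 0 scale 1
t 32.27 tcp [0.517  0.3981 0.1821] F [2.2 2.5 5.2] w 0.0852 J [-0.2   0.61 -0.8   1.63  0.48  1.1   0.31]
xax [-0.992  0.13  -0.006] z [ 0.008  0.008 -1.   ]
side 0.94 ((523.386474609375, -365.96881103515625), (186.2679443359375, 250.15663146972656), 14.103273391723633)
side 0.64 ((705.9534912109375, -278.31427001953125), (13.337675094604492, 61.1815299987793), 6.971668720245361)
[([399.8, 147.4], 0.78)]
top 0.76 ((521.686279296875, -361.5299072265625), (190.75387573242188, 244.01487731933594), 14.821884155273438)
top 0.64 ((609.0706787109375, -44.72063446044922), (26.551483154296875, 103.7142105102539), 87.65481567382812)
[([437.4, 237.6], 0.98), ([399.9, 176.1], 0.33)]
```

Run:
```python
from tray import *
obs(); go((.5225,-.3635,.23),104.5)
```

```text
t 32.57 tcp [0.5144 0.3934 0.1699] F [-0.1  0.9 -0.3] w 0.0857 J [-0.2   0.62 -0.8   1.64  0.49  1.09  0.31]
xax [-0.991  0.13   0.002] z [-0.002 -0.002 -1.   ]
xyz [-10.65 -74.96  -5.86] rot [-1.800e-01 -2.000e-02  6.802e+01] rows>= 18.2
```

Emit:
jog_arm:
  rows:
    - {"xyz": [-0.5,-3.5,-3],"delta_rot": [0,0,3],"fingers": 0}
    - {"xyz": [-1,-7.5,-5.5],"delta_rot": [0,0,7],"fingers": 0}
    - {"xyz": [-1.6,-11.5,-5.9],"delta_rot": [0,0,11],"fingers": 0}
    - {"xyz": [-2.2,-15.5,-5.9],"delta_rot": [0,0,15],"fingers": 0}
    - {"xyz": [-2.8,-19.5,-5.9],"delta_rot": [0,0,19],"fingers": 0}

```text
clock: 32.98
tcp_pos: [0.5162, 0.2005, 0.2287]
orientation: [-0.724, -3.054, 0.005]
contact_force: [1.4, -0.4, -0.3]
grip_width: 0.0854
```

Run:
```python
from tray import *
obs(); go((.5225,-.3635,.23),104.5)
```

```text
t 32.98 tcp [0.5162 0.2005 0.2287] F [ 1.4 -0.4 -0.3] w 0.0854 J [ 0.14  0.39 -0.79  1.81  0.31  1.08  0.35]
xax [-0.894  0.449  0.002] z [-0.003 -0.002 -1.   ]
xyz [-2.586e+01 -5.013e+01 -1.000e-02] rot [-2.300e-01 -2.000e-02  4.885e+01] rows>= 13.5
```

Emit:
jog_arm:
  rows:
    - {"xyz": [-1.9,-3.6,0],"delta_rot": [-0.2,0,4],"fingers": 0}
    - {"xyz": [-3.8,-7.2,0],"delta_rot": [-0.2,0,8],"fingers": 0}
    - {"xyz": [-5.7,-10.9,0],"delta_rot": [-0.2,0,12],"fingers": 0}
    - {"xyz": [-7.6,-14.6,0],"delta_rot": [-0.2,0,16],"fingers": 0}
    - {"xyz": [-9.5,-18.3,0],"delta_rot": [-0.2,0,20],"fingers": 0}

```text
clock: 33.4
tcp_pos: [0.5179, -0.0079, 0.228]
orientation: [-1.248, -2.88, 0.001]
contact_force: [1.1, 0.3, -0.1]
grip_width: 0.0853
```

Run:
```python
from tray import *
obs(); go((.5225,-.3635,.23),104.5)
```

```text
t 33.4 tcp [ 0.5179 -0.0079  0.228 ] F [ 1.1  0.3 -0.1] w 0.0853 J [ 0.46  0.29 -0.67  1.89  0.21  1.03  0.45]
xax [-0.684  0.73   0.003] z [-0.003  0.001 -1.   ]
xyz [-26.26 -23.98  -0.23] rot [-0.15 -0.13 28.64] rows>= 8.5
```

Emit:
jog_arm:
  rows:
    - {"xyz": [-3,-2.7,0],"delta_rot": [-0.1,-0.1,4],"fingers": 0}
    - {"xyz": [-6,-5.4,0],"delta_rot": [-0.1,-0.1,8],"fingers": 0}
    - {"xyz": [-9,-8.1,0],"delta_rot": [-0.1,-0.1,12],"fingers": 0}
    - {"xyz": [-12,-10.9,0],"delta_rot": [-0.1,-0.1,16],"fingers": 0}
    - {"xyz": [-15,-13.7,0],"delta_rot": [-0.1,-0.1,20],"fingers": 0}

```text
clock: 33.82
tcp_pos: [0.5193, -0.213, 0.2265]
orientation: [-1.734, -2.616, 0.002]
contact_force: [0.8, 0.4, 0.1]
grip_width: 0.0858
```

Run:
```python
from tray import *
obs(); go((.5225,-.3635,.15),104.5)
```

```text
t 33.82 tcp [ 0.5193 -0.213   0.2265] F [0.8 0.4 0.1] w 0.0858 J [ 0.68  0.34 -0.5   1.81  0.19  1.04  0.51]
xax [-0.39   0.921  0.002] z [-0.003  0.001 -1.   ]
xyz [-14.    -5.55   7.64] rot [-0.16 -0.11  8.44] rows>= 4.0
```

Emit:
jog_arm:
  rows:
    - {"xyz": [-3.5,-1.4,0.5],"delta_rot": [-0.1,-0.1,3],"fingers": 0}
    - {"xyz": [-7,-2.8,1.5],"delta_rot": [-0.1,-0.1,6],"fingers": 0}
    - {"xyz": [-10.5,-4.2,3],"delta_rot": [-0.1,-0.1,8.4],"fingers": 0}
    - {"xyz": [-13.4,-5.3,5],"delta_rot": [-0.1,-0.1,8.4],"fingers": 0}
    - {"xyz": [-14,-5.5,7],"delta_rot": [-0.1,-0.1,8.4],"fingers": 0}

```text
clock: 34.23
tcp_pos: [0.5205, -0.3706, 0.1539]
orientation: [-1.932, -2.476, 0.007]
contact_force: [-0.9, -0.1, -0.2]
grip_width: 0.0858
```

```bash
python3 snap.py m2 side:390,150,4 top:210,240,4
python3 - <<'E'
from tray import *
obs(); go((.5225,-.3635,.022),104.5)
E
```

```text
t 34.23 tcp [ 0.5205 -0.3706  0.1539] F [-0.9 -0.1 -0.2] w 0.0858 J [ 0.8   0.53 -0.39  1.7   0.24  0.97  0.57]
xax [-0.243  0.97  -0.002] z [-0.003 -0.003 -1.   ]
side offset 290 80 scale 4
top offset 110 170 scale 4
t 34.33 tcp [ 0.5191 -0.3645  0.1509] F [-0.9  2.  -0.7] w 0.0851 J [ 0.8   0.53 -0.39  1.7   0.23  0.97  0.57]
xax [-0.247  0.969  0.006] z [-0.009  0.004 -1.   ]
xyz [-0.07  0.45 12.88] rot [-0.45 -0.36 -0.18] rows>= 3.1
```

Run:
```python
from tray import *
for f,off in (("c_side",(300,80)),("m2_side",(290,80))):
    im=cv2.imread(f"pics/{f}.png"); h=cv2.cvtColor(im,cv2.COLOR_BGR2HSV)
    m=cv2.inRange(h,(5,150,60),(18,255,255)); m=cv2.morphologyEx(m,cv2.MORPH_CLOSE,np.ones((25,25)))
    ct=max(cv2.findContours(m,cv2.RETR_EXTERNAL,cv2.CHAIN_APPROX_NONE)[0],key=cv2.contourArea)
    px=(ct[:,0].astype(float)+.5)/4-.5+off
    W=onz("side",px,.008)[:,:2]; (c,s,a)=cv2.minAreaRect((W*1000).astype(np.float32)); print(f,np.round(c,1),np.round(s,1),round(a,2))
```

```text
c_side [ 533.7 -405.1] [187.7 240.8] 14.88
m2_side [ 522.3 -363. ] [187.3 240.5] 14.88
```

Run:
```python
from tray import *
obs(); go((.5219,-.3651,.0225),104.7)
```

```text
t 34.33 tcp [ 0.5191 -0.3645  0.1509] F [-0.9  2.  -0.7] w 0.0851 J [ 0.8   0.53 -0.39  1.7   0.23  0.97  0.57]
xax [-0.247  0.969  0.006] z [-0.009  0.004 -1.   ]
xyz [-0.21  0.36 12.83] rot [-0.45 -0.36 -0.38] rows>= 3.1
```

Emit:
jog_arm:
  rows:
    - {"xyz": [0.1,0.4,3],"delta_rot": [-0.4,-0.4,-0.2],"fingers": 0}
    - {"xyz": [0.1,0.4,6],"delta_rot": [-0.4,-0.4,-0.2],"fingers": 0}
    - {"xyz": [0.1,0.4,9],"delta_rot": [-0.4,-0.4,-0.2],"fingers": 0}
    - {"xyz": [0.1,0.4,11],"delta_rot": [-0.4,-0.4,-0.2],"fingers": 0}
    - {"xyz": [0.1,0.4,12],"delta_rot": [-0.4,-0.4,-0.2],"fingers": 0}

```text
clock: 34.75
tcp_pos: [0.5204, -0.3592, 0.0282]
orientation: [-1.917, -2.482, 0.001]
contact_force: [-0.6, 0.2, 0.6]
grip_width: 0.0849
```

Run:
```python
from tray import *
imaging.grab_frame("side");obs(); go((.5219,-.3651,.0225),104.7)
```

```text
t 34.8 tcp [ 0.5202 -0.3593  0.0276] F [-0.7 -0.  -1.5] w 0.0851 J [ 0.76  0.68 -0.34  1.78  0.32  0.75  0.5 ]
xax [-0.253  0.968  0.004] z [-0.005  0.003 -1.   ]
xyz [-0.61  0.02  0.51] rot [-0.25 -0.23 -0.06] rows>= 0.2
```

Emit:
jog_arm:
  rows:
    - {"xyz": [-0.6,0,0.3],"delta_rot": [-0.25,-0.25,0],"fingers": 0}
    - {"xyz": [-0.6,0,0.5],"delta_rot": [-0.25,-0.25,0],"fingers": 0.3}
    - {"xyz": [-0.6,0,0.5],"delta_rot": [-0.25,-0.25,0],"fingers": 0.6}
    - {"xyz": [-0.6,0,0.5],"delta_rot": [-0.25,-0.25,0],"fingers": 0.7}
    - {"xyz": [-0.6,0,0.5],"delta_rot": [-0.25,-0.25,0],"fingers": 0.7}

```text
clock: 35.22
tcp_pos: [0.5224, -0.3654, 0.0238]
orientation: [1.919, 2.485, -0.0]
contact_force: [-0.1, -0.7, 0.2]
grip_width: 0.0389
```

Emit:
jog_arm:
  rows:
    - {"xyz": [0,0,0],"delta_rot": [0,0,0],"fingers": 0.9}
    - {"xyz": [0,0,0],"delta_rot": [0,0,0],"fingers": 1}
    - {"xyz": [0,0,0],"delta_rot": [0,0,0],"fingers": 1}
    - {"xyz": [0,0,0],"delta_rot": [0,0,0],"fingers": 1}
    - {"xyz": [0,0,0],"delta_rot": [0,0,0],"fingers": 1}
  grip_force: 60

```text
clock: 35.63
tcp_pos: [0.5228, -0.3658, 0.0248]
orientation: [1.918, 2.483, -0.0]
contact_force: [-0.2, 0.2, 5.6]
grip_width: 0.0127
```

Run:
```python
from tray import *
obs(); go((.5219,-.3651,.0225),104.7)
```

```text
t 35.63 tcp [ 0.5228 -0.3658  0.0248] F [-0.2  0.2  5.6] w 0.0127 J [ 0.76  0.68 -0.34  1.77  0.32  0.74  0.51]
xax [-0.252  0.968 -0.003] z [ 0.003 -0.002 -1.   ]
xyz [ 0.09 -0.07  0.23] rot [ 0.12  0.16 -0.08] rows>= 0.1
```

Emit:
jog_arm:
  rows:
    - {"xyz": [0,0,-1.5],"delta_rot": [0,0,0],"fingers": 1}
    - {"xyz": [0,0,-5],"delta_rot": [0,0,0],"fingers": 1}
    - {"xyz": [0,0,-9],"delta_rot": [0,0,0],"fingers": 1}
    - {"xyz": [0,0,-13],"delta_rot": [0,0,0],"fingers": 1}
    - {"xyz": [0,0,-17],"delta_rot": [0,0,0],"fingers": 1}

```text
clock: 36.05
tcp_pos: [0.5215, -0.3649, 0.1957]
orientation: [1.919, 2.485, -0.0]
contact_force: [0.7, -0.2, -4.0]
grip_width: 0.0128
```

Run:
```python
from tray import *
obs(); go((.597,.042,.225),87.7)
```

```text
t 36.05 tcp [ 0.5215 -0.3649  0.1957] F [ 0.7 -0.2 -4. ] w 0.0128 J [ 0.81  0.48 -0.41  1.67  0.21  1.04  0.59]
xax [-0.253  0.968 -0.001] z [ 0.001 -0.001 -1.   ]
xyz [37.46 17.59 -2.96] rot [ 0.06  0.07 16.94] rows>= 9.9
```

Emit:
jog_arm:
  rows:
    - {"xyz": [2,1,-2],"delta_rot": [0,0,1],"fingers": 1}
    - {"xyz": [5.5,2.6,-3],"delta_rot": [0,0,3],"fingers": 1}
    - {"xyz": [9,4.2,-3],"delta_rot": [0,0,5],"fingers": 1}
    - {"xyz": [12.5,5.9,-3],"delta_rot": [0,0,7],"fingers": 1}
    - {"xyz": [16,7.5,-3],"delta_rot": [0,0,9],"fingers": 1}

```text
clock: 36.47
tcp_pos: [0.5531, -0.1893, 0.2254]
orientation: [2.111, 2.325, -0.0]
contact_force: [0.8, -0.5, -3.0]
grip_width: 0.0132
```

Run:
```python
from tray import *
obs(); go((.597,.042,.225),87.7)
```

```text
t 36.47 tcp [ 0.5531 -0.1893  0.2254] F [ 0.8 -0.5 -3. ] w 0.0132 J [ 0.57  0.37 -0.45  1.76  0.18  1.05  0.16]
xax [-0.096  0.995 -0.001] z [ 0.001 -0.001 -1.   ]
xyz [2.261e+01 6.590e+00 2.000e-02] rot [0.04 0.06 7.81] rows>= 5.6
```

Emit:
jog_arm:
  rows:
    - {"xyz": [4,1.2,0],"delta_rot": [0,0,2],"fingers": 1}
    - {"xyz": [8,2.4,0],"delta_rot": [0,0,4],"fingers": 1}
    - {"xyz": [12,3.6,0],"delta_rot": [0,0,6],"fingers": 1}
    - {"xyz": [16,4.8,0],"delta_rot": [0,0,7],"fingers": 1}
    - {"xyz": [19.5,5.8,0],"delta_rot": [0,0,7.8],"fingers": 1}

```text
clock: 36.88
tcp_pos: [0.5915, 0.013, 0.2247]
orientation: [2.265, 2.176, -0.001]
contact_force: [0.7, 1.2, -3.2]
grip_width: 0.0129
```

Run:
```python
from tray import *
obs(); go((.597,.042,.20),87.7)
```

```text
t 36.88 tcp [0.5915 0.013  0.2247] F [ 0.7  1.2 -3.2] w 0.0129 J [ 0.25  0.39 -0.49  1.74  0.21  1.06 -0.35]
xax [ 0.04   0.999 -0.001] z [-0.    -0.001 -1.   ]
xyz [2.92 0.43 2.47] rot [-0.02  0.04  0.01] rows>= 0.9
```

Emit:
jog_arm:
  rows:
    - {"xyz": [1.5,0.2,0],"delta_rot": [0,0,0],"fingers": 1}
    - {"xyz": [2.5,0.4,0.5],"delta_rot": [0,0,0],"fingers": 1}
    - {"xyz": [2.9,0.4,1.5],"delta_rot": [0,0,0],"fingers": 1}
    - {"xyz": [2.9,0.4,2.5],"delta_rot": [0,0,0],"fingers": 1}
    - {"xyz": [2.9,0.4,2.5],"delta_rot": [0,0,0],"fingers": 1}

```text
clock: 37.3
tcp_pos: [0.5947, 0.0388, 0.1962]
orientation: [-2.267, -2.172, 0.01]
contact_force: [-0.1, -0.3, -4.3]
grip_width: 0.0124
```

Run:
```python
from tray import *
imaging.grab_frame("side");obs(); go((.597,.042,.17),87.7)
```

```text
t 37.35 tcp [0.5952 0.0386 0.1973] F [-0.6 -0.2 -3. ] w 0.0128 J [ 0.2   0.43 -0.48  1.75  0.23  1.02 -0.41]
xax [ 0.043  0.999 -0.003] z [-0.005 -0.003 -1.   ]
xyz [0.35 0.17 2.73] rot [-0.27  0.17 -0.17] rows>= 0.7
```

Emit:
jog_arm:
  rows:
    - {"xyz": [0.2,0.1,1],"delta_rot": [-0.2,0.1,-0.1],"fingers": 1}
    - {"xyz": [0.3,0.2,2],"delta_rot": [-0.3,0.2,-0.2],"fingers": 1}
    - {"xyz": [0.35,0.2,2.9],"delta_rot": [-0.3,0.2,-0.2],"fingers": 1}
    - {"xyz": [0.35,0.2,3],"delta_rot": [-0.3,0.2,-0.2],"fingers": 1}
    - {"xyz": [0.35,0.2,3],"delta_rot": [-0.3,0.2,-0.2],"fingers": 1}

```text
clock: 37.77
tcp_pos: [0.5966, 0.0416, 0.1662]
orientation: [-2.264, -2.176, 0.001]
contact_force: [-0.5, -0.2, -3.3]
grip_width: 0.0129
```

```bash
python3 snap.py n2 side:325,200,5
python3 - <<'E'
from tray import *
obs(); go((.597,.042,.17),87.7)
E
```

```text
t 37.77 tcp [0.5966 0.0416 0.1662] F [-0.5 -0.2 -3.3] w 0.0129 J [ 0.19  0.46 -0.48  1.78  0.25  0.96 -0.43]
xax [0.04  0.999 0.   ] z [-0.001  0.    -1.   ]
side offset 245 144 scale 5
t 37.82 tcp [0.5971 0.0419 0.1669] F [ 1.2 -0.4 -2.7] w 0.013 J [ 0.19  0.46 -0.48  1.78  0.25  0.96 -0.43]
xax [0.04  0.999 0.001] z [-0.     0.001 -1.   ]
xyz [ 0.01 -0.01 -0.31] rot [-0.01 -0.04  0.03] rows>= 0.1
```

Run:
```python
from tray import *
zu=.1669-.0218
for P in ((.078,.104,zu+.005),(-.078,-.104,zu+.005),(.078,.104,.136),(-.078,-.104,.136)):
    print(P,(proj("side",pose(RK,RY,[P]))-[245,144])*5+2)
o=onz("side",np.array([(144,325),(627,167)])/5+[245-.4,144-.4],zu+.004); print(((o-RK)@RM*1000).round(1))
```

```text
(0.078, 0.104, 0.1501) [[143.71091759 320.8694182 ]]
(-0.078, -0.104, 0.1501) [[626.78812507 163.15915961]]
(0.078, 0.104, 0.136) [[145.78127723 343.37345654]]
(-0.078, -0.104, 0.136) [[625.11184467 185.23852381]]
[[  77.   105.5  149.1]
 [ -78.8 -102.4  149.1]]
```

Emit:
jog_arm:
  rows:
    - {"xyz": [0,0,0.5],"delta_rot": [0,0,0],"fingers": 1}
    - {"xyz": [0,0,1],"delta_rot": [0,0,0],"fingers": 1}
    - {"xyz": [0,0,1.4],"delta_rot": [0,0,0],"fingers": 1}
    - {"xyz": [0,0,1.7],"delta_rot": [0,0,0],"fingers": 1}
    - {"xyz": [0,0,1.8],"delta_rot": [0,0,0],"fingers": 1}

```text
clock: 38.23
tcp_pos: [0.5967, 0.0418, 0.1482]
orientation: [-2.264, -2.176, 0.001]
contact_force: [0.4, -0.6, -3.0]
grip_width: 0.0126
```

```bash
python3 snap.py o2 side:325,200,5
python3 - <<'E'
from tray import *
obs(); go((.597,.042,.138),87.7)
E
```

```text
t 38.23 tcp [0.5967 0.0418 0.1482] F [ 0.4 -0.6 -3. ] w 0.0126 J [ 0.18  0.48 -0.47  1.8   0.27  0.93 -0.44]
xax [0.04  0.999 0.   ] z [-0.001  0.    -1.   ]
side offset 245 144 scale 5
t 38.28 tcp [0.5968 0.0419 0.1483] F [-0.1 -0.1 -3.2] w 0.0131 J [ 0.18  0.48 -0.47  1.8   0.27  0.93 -0.44]
xax [0.04  0.999 0.   ] z [-0.001  0.001 -1.   ]
xyz [0.01 0.03 1.03] rot [-0.05 -0.03  0.03] rows>= 0.2
```

Pins are coming up through both holes with no contact force. Lower the rest and release.

Emit:
jog_arm:
  rows:
    - {"xyz": [0,0,0.4],"delta_rot": [0,0,0],"fingers": 1}
    - {"xyz": [0,0,0.7],"delta_rot": [0,0,0],"fingers": 1}
    - {"xyz": [0,0,0.9],"delta_rot": [0,0,0],"fingers": 1}
    - {"xyz": [0,0,1.0],"delta_rot": [0,0,0],"fingers": 1}
    - {"xyz": [0,0,1.0],"delta_rot": [0,0,0],"fingers": 1}

```text
clock: 38.7
tcp_pos: [0.5967, 0.0419, 0.1381]
orientation: [-2.264, -2.176, 0.001]
contact_force: [-0.9, 0.8, -2.1]
grip_width: 0.0127
```

Run:
```python
from tray import *
imaging.grab_frame("side");obs(); go((.597,.042,.138),87.7)
```

```text
t 38.75 tcp [0.5968 0.0419 0.1383] F [ 1.2 -0.1 -2.9] w 0.0131 J [ 0.18  0.5  -0.47  1.8   0.27  0.91 -0.45]
xax [0.04  0.999 0.   ] z [-0.001  0.    -1.   ]
xyz [0.01 0.02 0.03] rot [-0.06 -0.03  0.03] rows>= 0.0
```

Emit:
jog_arm:
  rows:
    - {"xyz": [0,0,0.1],"delta_rot": [0,0,0],"fingers": 1}
    - {"xyz": [0,0,0.2],"delta_rot": [0,0,0],"fingers": 1}
    - {"xyz": [0,0,0.2],"delta_rot": [0,0,0],"fingers": 1}
    - {"xyz": [0,0,0.2],"delta_rot": [0,0,0],"fingers": 1}
    - {"xyz": [0,0,0.2],"delta_rot": [0,0,0],"fingers": 1}

```text
clock: 39.17
tcp_pos: [0.597, 0.0419, 0.1378]
orientation: [-2.265, -2.177, -0.0]
contact_force: [-4.2, -1.2, 6.5]
grip_width: 0.0128
```

Seated (force now upward). Release and raise.

Emit:
jog_arm:
  rows:
    - {"xyz": [0,0,0],"delta_rot": [0,0,0],"fingers": 0.8}
    - {"xyz": [0,0,0],"delta_rot": [0,0,0],"fingers": 0.5}
    - {"xyz": [0,0,0],"delta_rot": [0,0,0],"fingers": 0.2}
    - {"xyz": [0,0,0],"delta_rot": [0,0,0],"fingers": 0}
    - {"xyz": [0,0,-0.5],"delta_rot": [0,0,0],"fingers": 0}

```text
clock: 39.58
tcp_pos: [0.5964, 0.0418, 0.142]
orientation: [-2.264, -2.176, 0.002]
contact_force: [0.2, 0.0, -0.6]
grip_width: 0.0649
```

Emit:
jog_arm:
  rows:
    - {"xyz": [0,0,-1],"delta_rot": [0,0,0],"fingers": 0}
    - {"xyz": [0,0,-3],"delta_rot": [0,0,0],"fingers": 0}
    - {"xyz": [0,0,-6],"delta_rot": [0,0,0],"fingers": 0}
    - {"xyz": [0,0,-9],"delta_rot": [0,0,0],"fingers": 0}
    - {"xyz": [0,0,-11],"delta_rot": [0,0,0],"fingers": 0}

```text
clock: 40.0
tcp_pos: [0.5976, 0.0423, 0.2559]
orientation: [2.264, 2.177, 0.003]
contact_force: [0.1, -0.7, 0.3]
grip_width: 0.0855
```

```bash
python3 snap.py p2 side:335,210,5 top:310,235,6
python3 - <<'E'
from tray import *
obs()
for n in("side","top"):
  for q in("speed_grip","start_top"):
    print(n,q,[(np.round(a["position"],1).tolist(),round(a["conf"],2)) for a in imaging.tip_of(n,q)], [(np.round(a["position"],1).tolist(),round(a["conf"],2)) for a in imaging.find_in(n,q)])
E
```

```text
t 40.0 tcp [0.5976 0.0423 0.2559] F [ 0.1 -0.7  0.3] w 0.0855 J [ 0.21  0.37 -0.5   1.69  0.2   1.12 -0.38]
xax [0.039 0.999 0.001] z [ 0.002  0.001 -1.   ]
side offset 255 154 scale 5
top offset 244 189 scale 6
t 40.1 tcp [0.5991 0.0426 0.2573] F [1.  0.3 0.3] w 0.0852 J [ 0.21  0.37 -0.5   1.69  0.2   1.12 -0.38]
xax [0.04  0.999 0.001] z [ 0.007  0.001 -1.   ]
side speed_grip [([362.6, 238.5], 0.76)] [([362.5, 243.4], 0.79)]
side start_top [([382.3, 210.5], 0.55)] [([385.4, 208.7], 0.6), ([353.3, 246.4], 0.33)]
top speed_grip [] [([287.6, 258.4], 0.61)]
top start_top [] []
```

Run:
```python
import cv2,numpy as np
from tray import *
a=imaging.grab_frame("top");b=imaging.grab_frame("side")
A=cv2.resize(a[238:278,262:312],None,fx=8,fy=8,interpolation=cv2.INTER_CUBIC);B=cv2.resize(b[225:265,340:390],None,fx=8,fy=8,interpolation=cv2.INTER_CUBIC)
cv2.imwrite("pics/dial1.png",np.clip(np.hstack([A,B])*1.8,0,255).astype(np.uint8))
for z in(.067,.072): 
    for p in ((287.75,257.75),(329,257.75)): print(z,((onz("top",p,z)-RK)@RM*1000).round(1))
```

```text
0.067 [[-132.6   63.8   67. ]]
0.067 [[-131.9  -62.2   67. ]]
0.072 [[-132.9   63.3   72. ]]
0.072 [[-132.2  -62.1   72. ]]
```

Run:
```python
from tray import *
f=lambda n,p,z:((onz(n,p,z)-RK)@RM*1000).round(1)[0]
for z in(.095,.1,.105,.11):
    print(z,"top line",f("top",(286,258.6),z),f("top",(284.5,262.4),z),"side line",f("side",(364.5,237),z),f("side",(368.5,241),z),"side far end",f("side",(360.6,234.2),z))
# z from axis
o,d=ray("side",(363,238.2)); o2=(o-RK)@RM; d2=d[0]@RM
for k in ("y",):
    t=(.0625-o2[1])/d2[1]; print("side speed_grip at y=62.5",(o2+d2*t)*1000)
```

```text
0.095 top line [-136.6   66.5   95. ] [-147.8   70.7   95. ] side line [-129.6   47.    95. ] [-142.9   54.9   95. ] side far end [-117.8   42.5   95. ]
0.1 top line [-136.9   66.1  100. ] [-148.    70.3  100. ] side line [-131.3   51.7  100. ] [-144.5   59.5  100. ] side far end [-119.6   47.2  100. ]
0.105 top line [-137.1   65.6  105. ] [-148.2   69.8  105. ] side line [-133.    56.4  105. ] [-146.1   64.2  105. ] side far end [-121.4   51.9  105. ]
0.11 top line [-137.4   65.2  110. ] [-148.4   69.3  110. ] side line [-134.6   61.1  110. ] [-147.7   68.8  110. ] side far end [-123.1   56.7  110. ]
side speed_grip at y=62.5 [-131.74400573   62.5         106.11454902]
```

Run:
```python
from tray import *
p=np.array([.5968,.0422,0])+RM@np.array([-.133,.0625,0]); print(p); obs(); go((p[0],p[1],.18),152.2)
b=np.array([.5968,.0422,0])+RM@np.array([-.133,-.0622,0]); print(b)
```

```text
[0.46638539 0.10992947 0.        ]
t 40.6 tcp [0.5964 0.0418 0.2514] F [0.1 0.9 0.2] w 0.0854 J [ 0.21  0.38 -0.5   1.7   0.2   1.12 -0.38]
xax [ 0.04   0.999 -0.   ] z [-0.003 -0.    -1.   ]
xyz [  6.3  -13.24   7.17] rot [ -0.15  -0.08 -64.47] rows>= 9.0
[ 0.4614361  -0.01467228  0.        ]
```

Emit:
jog_arm:
  rows:
    - {"xyz": [1,-2,0],"delta_rot": [0,0,-6],"fingers": 0.2}
    - {"xyz": [2,-5,0],"delta_rot": [0,0,-13],"fingers": 0.4}
    - {"xyz": [3.5,-8,1],"delta_rot": [0,0,-20],"fingers": 0.55}
    - {"xyz": [5,-11,2],"delta_rot": [0,0,-27],"fingers": 0.55}
    - {"xyz": [6.3,-13.2,3.5],"delta_rot": [-0.1,0,-34],"fingers": 0.55}

```text
clock: 41.02
tcp_pos: [0.4651, 0.1111, 0.217]
orientation: [-1.52, -2.749, -0.0]
contact_force: [0.5, 0.2, 0.7]
grip_width: 0.0383
```

Run:
```python
from tray import *
obs(); go((.4664,.1099,.17),152.2)
```

```text
t 41.02 tcp [0.4651 0.1111 0.217 ] F [0.5 0.2 0.7] w 0.0383 J [ 0.24  0.23 -0.68  1.99  0.18  0.97  0.03]
xax [-0.532  0.847  0.   ] z [-0.  0. -1.]
xyz [-0.17  0.05  4.7 ] rot [ 1.000e-02 -1.000e-02 -3.008e+01] rows>= 4.2
```

Emit:
jog_arm:
  rows:
    - {"xyz": [-0.2,0,1],"delta_rot": [0,0,-7],"fingers": 0.55}
    - {"xyz": [-0.2,0,2],"delta_rot": [0,0,-14],"fingers": 0.55}
    - {"xyz": [-0.2,0,3],"delta_rot": [0,0,-21],"fingers": 0.55}
    - {"xyz": [-0.2,0,4],"delta_rot": [0,0,-28],"fingers": 0.55}
    - {"xyz": [-0.2,0,4.7],"delta_rot": [0,0,-30],"fingers": 0.55}

```text
clock: 41.43
tcp_pos: [0.4657, 0.1093, 0.1691]
orientation: [-0.749, -3.05, 0.0]
contact_force: [0.3, -0.5, 0.3]
grip_width: 0.0388
```

```bash
python3 snap.py q2 side:360,235,8
python3 - <<'E'
from tray import *
obs(); go((.4664,.1099,.13),152.2)
E
```

```text
t 41.43 tcp [0.4657 0.1093 0.1691] F [ 0.3 -0.5  0.3] w 0.0388 J [ 0.28  0.32 -0.75  2.04  0.28  0.89  0.47]
xax [-0.886  0.463  0.001] z [-0.001  0.    -1.   ]
side offset 310 200 scale 8
t 41.48 tcp [0.4652 0.1089 0.168 ] F [-0.1 -0.3 -0.9] w 0.0385 J [ 0.28  0.32 -0.75  2.04  0.28  0.89  0.46]
xax [-0.885  0.465  0.002] z [-0.003  0.    -1.   ]
xyz [-0.07  0.15  3.8 ] rot [-0.07 -0.14  0.06] rows>= 0.9
```

Emit:
jog_arm:
  rows:
    - {"xyz": [-0.1,0.15,1.5],"delta_rot": [0,-0.1,0],"fingers": 0.55}
    - {"xyz": [-0.1,0.15,3],"delta_rot": [0,-0.1,0],"fingers": 0.55}
    - {"xyz": [-0.1,0.15,4.5],"delta_rot": [0,-0.1,0],"fingers": 0.55}
    - {"xyz": [-0.1,0.15,5],"delta_rot": [0,-0.1,0],"fingers": 0.55}
    - {"xyz": [-0.1,0.15,5],"delta_rot": [0,-0.1,0],"fingers": 0.55}

```text
clock: 41.9
tcp_pos: [0.4659, 0.1096, 0.1172]
orientation: [-0.755, -3.046, 0.003]
contact_force: [0.4, -0.3, 0.1]
grip_width: 0.0385
```

```bash
python3 snap.py r2 side:360,235,8
python3 - <<'E'
from tray import *
obs(); go((.4664,.1099,.092),152.2)
E
```

```text
t 41.9 tcp [0.4659 0.1096 0.1172] F [ 0.4 -0.3  0.1] w 0.0385 J [ 0.23  0.4  -0.71  2.08  0.36  0.79  0.39]
xax [-0.884  0.467  0.003] z [-0.003 -0.001 -1.   ]
side offset 310 200 scale 8
t 41.95 tcp [0.4665 0.1099 0.1181] F [-0.6  0.4 -0.3] w 0.0384 J [ 0.23  0.4  -0.71  2.08  0.36  0.79  0.39]
xax [-0.884  0.467  0.001] z [-0.002 -0.001 -1.   ]
xyz [ 0.   -0.    2.61] rot [-0.09 -0.08 -0.02] rows>= 0.6
```

Emit:
jog_arm:
  rows:
    - {"xyz": [0,0,1],"delta_rot": [0,0,0],"fingers": 0.55}
    - {"xyz": [0,0,2],"delta_rot": [0,0,0],"fingers": 0.55}
    - {"xyz": [0,0,2.5],"delta_rot": [0,0,0],"fingers": 0.55}
    - {"xyz": [0,0,2.6],"delta_rot": [0,0,0],"fingers": 0.55}
    - {"xyz": [0,0,2.6],"delta_rot": [0,0,0],"fingers": 0.65}

```text
clock: 42.37
tcp_pos: [0.4661, 0.1099, 0.0916]
orientation: [-0.754, -3.047, 0.002]
contact_force: [-1.1, -1.2, -0.5]
grip_width: 0.0301
```

```bash
python3 snap.py s2 side:360,235,8
python3 - <<'E'
from tray import *
obs(); go((.4664,.1099,.092),152.2)
E
```

```text
t 42.37 tcp [0.4661 0.1099 0.0916] F [-1.1 -1.2 -0.5] w 0.0301 J [ 0.2   0.44 -0.68  2.1   0.41  0.74  0.35]
xax [-0.884  0.467  0.002] z [-0.003 -0.001 -1.   ]
side offset 310 200 scale 8
t 42.42 tcp [0.4664 0.11   0.092 ] F [0.1 0.7 1.2] w 0.0297 J [ 0.2   0.44 -0.68  2.1   0.41  0.74  0.35]
xax [-0.884  0.467  0.002] z [-0.002 -0.001 -1.   ]
xyz [-0.01 -0.01 -0.  ] rot [-0.1  -0.1  -0.01] rows>= 0.0
```

Emit:
jog_arm:
  rows:
    - {"xyz": [0,0,0],"delta_rot": [0,0,0],"fingers": 0.8}
    - {"xyz": [0,0,0],"delta_rot": [0,0,0],"fingers": 1}
    - {"xyz": [0,0,0],"delta_rot": [0,0,0],"fingers": 1}
    - {"xyz": [0,0,0],"delta_rot": [0,0,0],"fingers": 1}
    - {"xyz": [0,0,0],"delta_rot": [0,0,0],"fingers": 1}
  grip_force: 40

```text
clock: 42.83
tcp_pos: [0.4669, 0.1108, 0.0924]
orientation: [-0.754, -3.049, -0.0]
contact_force: [1.6, 2.7, 2.3]
grip_width: 0.013
```

Run:
```python
from tray import *
o,M=obs(); print(o["moment"]);go((o["tcp_pos"]),87.7)
```

```text
t 42.83 tcp [0.4669 0.1108 0.0924] F [1.6 2.7 2.3] w 0.013 J [ 0.2   0.44 -0.68  2.1   0.41  0.74  0.35]
xax [-0.885  0.466  0.001] z [-0.001  0.    -1.   ]
[ 0.73935144 -0.13807375  0.03268547]
xyz [0. 0. 0.] rot [-3.000e-02 -5.000e-02  6.451e+01] rows>= 9.0
```

Emit:
jog_arm:
  rows:
    - {"xyz": [0,0,0],"delta_rot": [0,0,6],"fingers": 1}
    - {"xyz": [0,0,0],"delta_rot": [0,0,12],"fingers": 1}
    - {"xyz": [0,0,0],"delta_rot": [0,0,18],"fingers": 1}
    - {"xyz": [0,0,0],"delta_rot": [0,0,24],"fingers": 1}
    - {"xyz": [0,0,0],"delta_rot": [0,0,30],"fingers": 1}

```text
clock: 43.25
tcp_pos: [0.4665, 0.1104, 0.0925]
orientation: [-1.525, -2.745, 0.002]
contact_force: [-1.2, 1.6, 0.5]
grip_width: 0.0131
```

Run:
```python
from tray import *
o,M=obs(); print(o["moment"]);go((.4666,.1104,.0922),87.7)
```

```text
t 43.25 tcp [0.4665 0.1104 0.0925] F [-1.2  1.6  0.5] w 0.0131 J [ 0.1   0.41 -0.56  2.1   0.33  0.71 -0.11]
xax [-0.529  0.849  0.001] z [-0.002 -0.    -1.   ]
[0.17636711 0.2223974  0.04107509]
xyz [-0.01  0.    0.03] rot [-1.000e-01 -1.000e-02  3.421e+01] rows>= 4.8
```

Emit:
jog_arm:
  rows:
    - {"xyz": [0,0,0],"delta_rot": [0,0,7],"fingers": 1}
    - {"xyz": [0,0,0],"delta_rot": [0,0,14],"fingers": 1}
    - {"xyz": [0,0,0],"delta_rot": [0,0,21],"fingers": 1}
    - {"xyz": [0,0,0],"delta_rot": [0,0,28],"fingers": 1}
    - {"xyz": [0,0,0],"delta_rot": [0,0,33],"fingers": 1}

```text
clock: 43.67
tcp_pos: [0.4659, 0.1103, 0.0925]
orientation: [-2.248, -2.193, 0.004]
contact_force: [-2.4, 2.2, 1.6]
grip_width: 0.013
```

```bash
python3 - <<'E'
from tray import *
o,M=obs(); print(o["moment"]);go((.4666,.1104,.0922),87.7)
E
python3 snap.py t2 side:360,240,8
```

```text
t 43.67 tcp [0.4659 0.1103 0.0925] F [-2.4  2.2  1.6] w 0.013 J [-0.01  0.39 -0.42  2.11  0.25  0.69 -0.62]
xax [ 0.025  1.    -0.001] z [-0.003 -0.001 -1.   ]
[0.35311093 0.34028786 0.04019188]
xyz [0.02 0.07 0.03] rot [-0.16  0.06  0.87] rows>= 0.1
t 43.67 tcp [0.4659 0.1103 0.0925] F [-2.4  2.2  1.6] w 0.013 J [-0.01  0.39 -0.42  2.11  0.25  0.69 -0.62]
xax [ 0.025  1.    -0.001] z [-0.003 -0.001 -1.   ]
side offset 310 205 scale 8
```

Emit:
jog_arm:
  rows:
    - {"delta_rot": [0,0,0.9],"xyz": [0,0,0],"fingers": 1}
    - {"delta_rot": [0,0,0.9],"xyz": [0,0,0],"fingers": 1}
    - {"delta_rot": [0,0,0.9],"xyz": [0,0,0],"fingers": 1}
    - {"delta_rot": [0,0,0.9],"xyz": [0,0,0],"fingers": 1}
    - {"delta_rot": [0,0,0.9],"xyz": [0,0,0],"fingers": 1}

```text
clock: 44.13
tcp_pos: [0.4659, 0.1103, 0.0924]
orientation: [-2.268, -2.172, 0.004]
contact_force: [-0.6, 1.6, 1.8]
grip_width: 0.0131
```

Run:
```python
from h import *
obs(); go((.466,.110,.0925),87.7)
```

```text
t 44.13 tcp [0.4659 0.1103 0.0924] F [-0.6  1.6  1.8] w 0.0131 J [-0.01  0.39 -0.42  2.11  0.24  0.69 -0.63]
xax [ 0.043  0.999 -0.001] z [-0.003 -0.001 -1.   ]
xyz [-0.03  0.01 -0.01] rot [-0.16  0.05 -0.18] rows>= 0.0
```

Yaw 87.5°. Release and rise.

Emit:
jog_arm:
  rows:
    - {"delta_rot": [0,0,0],"xyz": [0,0,0],"fingers": 0.55}
    - {"delta_rot": [0,0,0],"xyz": [0,0,0],"fingers": 0.55}
    - {"delta_rot": [0,0,0],"xyz": [0,0,0],"fingers": 0.55}
    - {"delta_rot": [0,0,0],"xyz": [0,0,-2],"fingers": 0.55}
    - {"delta_rot": [0,0,0],"xyz": [0,0,-5],"fingers": 0.55}

```text
clock: 44.55
tcp_pos: [0.4638, 0.1093, 0.1407]
orientation: [-2.265, -2.17, 0.013]
contact_force: [0.1, -0.6, 0.9]
grip_width: 0.0382
```

Emit:
jog_arm:
  rows:
    - {"delta_rot": [0,0,0],"xyz": [0,0,-3],"fingers": 0.55}
    - {"delta_rot": [0,0,0],"xyz": [0,0,-6],"fingers": 1}
    - {"delta_rot": [0,0,0],"xyz": [-3,0,-8],"fingers": 1}
    - {"delta_rot": [0,0,0],"xyz": [-7,0,-8],"fingers": 1}
    - {"delta_rot": [0,0,0],"xyz": [-11,0,-8],"fingers": 1}

```text
clock: 44.97
tcp_pos: [0.4606, -0.0011, 0.2228]
orientation: [-2.264, -2.175, 0.009]
contact_force: [1.4, -0.3, -1.1]
grip_width: 0.0001
```

```bash
cat h.py | head -40; python3 snap.py d1 side:383,225,6 top:340,240,6
python3 - <<'E'
from h import *
from bench import imaging
obs()
for c in ('side','top'):
    print(c,[(x['conf'],x['position']) for x in imaging.tip_of(c,'start_top')],[(x['conf'],x['position']) for x in imaging.tip_of(c,'speed_grip')])
go((.4614,-.0147,.18),87.7)
E
```

```text
import numpy as np, cv2
from scipy.spatial.transform import Rotation as R
from scipy.optimize import least_squares
from bench import r, imaging
CI={n:imaging.camera_info(n) for n in("side","top")}
def proj(n,P):
    c=CI[n]; P=np.atleast_2d(P); p=(P-c["xyz"])@R.from_rotvec(c["attitude"]).as_matrix()
    p=p@np.array(c["camera_matrix"]).T; return p[:,:2]/p[:,2:]
def ray(n,px):
    c=CI[n]; px=np.atleast_2d(px); K=np.array(c["camera_matrix"])
    d=np.c_[px,np.ones(len(px))]@np.linalg.inv(K).T@R.from_rotvec(c["attitude"]).as_matrix().T
    return c["xyz"],d
def onz(n,px,z):
    o,d=ray(n,px); return o+d*((z-o[2])/d[:,2:])
def tri(pa,pb): # side px, top px
    o1,d1=ray("side",pa);o2,d2=ray("top",pb)
    A=np.c_[d1[0],-d2[0]]; s=np.linalg.lstsq(A,o2-o1,rcond=None)[0]
    a=o1+d1[0]*s[0];b=o2+d2[0]*s[1]; return (a+b)/2,np.linalg.norm(a-b)
def obs():
    o=r.get_obs(); M=R.from_rotvec(o["orientation"]).as_matrix()
    print("t",round(o["clock"],2),"tcp",o["tcp_pos"].round(4),"F",o["contact_force"].round(1),"w",round(o["grip_width"],4),"J",o["joints"].round(2)); print("xax",M[:,0].round(3)
[... 538 characters left out ...]
tcp_pos"])*100; rv=np.degrees(R.from_matrix(M0.T@M).as_rotvec())
    print("xyz",d.round(2),"rot",rv.round(2),"rows>=",max(np.linalg.norm(d)/4.17,np.linalg.norm(rv)/7.16).round(1)); return d,rv
t 44.97 tcp [ 0.4606 -0.0011  0.2228] F [ 1.4 -0.3 -1.1] w 0.0001 J [ 0.23  0.16 -0.4   2.03  0.08  0.97 -0.25]
xax [ 0.04   0.999 -0.003] z [-0.005 -0.003 -1.   ]
side offset 317 179 scale 6
top offset 274 194 scale 6
t 45.07 tcp [ 0.4591 -0.0075  0.221 ] F [ 0.2  0.6 -0.7] w -0.0 J [ 0.23  0.16 -0.39  2.03  0.08  0.97 -0.25]
xax [ 0.053  0.999 -0.006] z [-0.01  -0.006 -1.   ]
side [] [(0.82, [362.2, 238.2]), (0.61, [289.7, 355.5])]
top [] []
xyz [-1.5   0.26  4.09] rot [-0.52  0.13 -0.1 ] rows>= 1.0
```

View pics/d1_side.png

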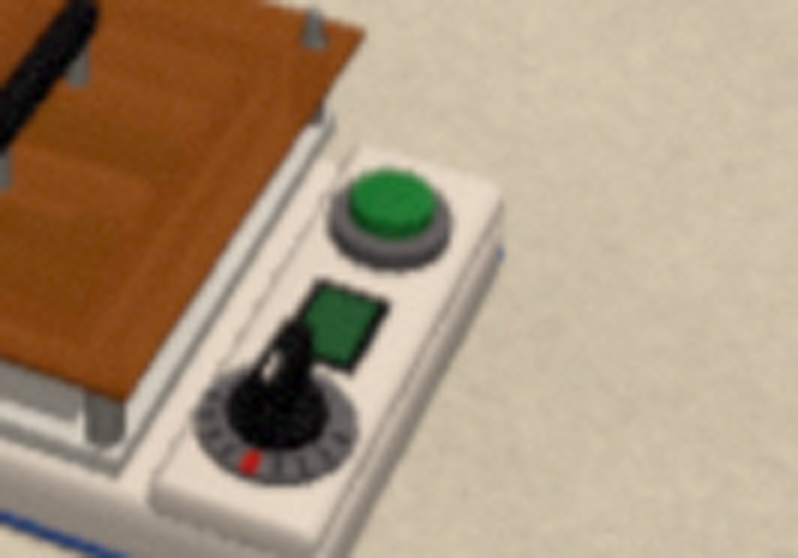

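View pics/d1_top.png

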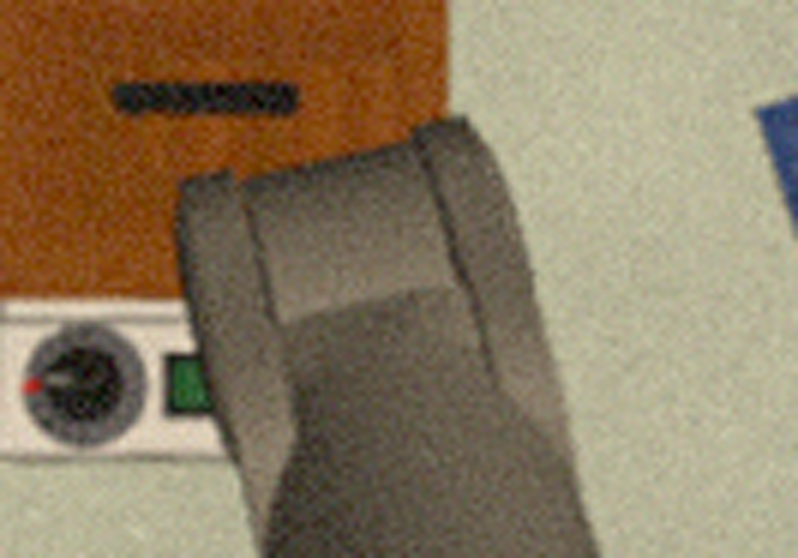

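Run:
```python
from h import *
c0=np.array([.466,.110])
out=[]
for cam,cx,cy in(("side",362,243),("top",287,257)):
    f=imaging.grab_frame(cam); x0,y0=cx-20,cy-20
    im=cv2.resize(f[y0:y0+40,x0:x0+40],None,fx=10,fy=10,interpolation=cv2.INTER_CUBIC); im2=im.copy()
    for a,col in((77.7,(255,0,0)),(87.7,(255,255,0)),(97.7,(255,0,255))):
        u=np.array([np.cos(np.radians(a)),np.sin(np.radians(a))])
        P=np.array([[*(c0+u*s),z] for s,z in((0,.119),(.019,.119),(.019,.09))])
        q=((proj(cam,P)-[x0,y0]+.5)*10).astype(int)
        cv2.polylines(im2,[q],False,col,1)
    out.append(np.hstack([im,im2]))
cv2.imwrite("pics/dial2.png",cv2.resize(np.vstack(out),(600,600)))
obs()
```

```text
t 45.37 tcp [0.4598 0.001  0.2209] F [0.1 0.3 1.1] w 0.0002 J [ 0.23  0.16 -0.4   2.03  0.08  0.97 -0.26]
xax [ 0.041  0.999 -0.002] z [-0.009 -0.002 -1.   ]
```

View pics/dial2.png

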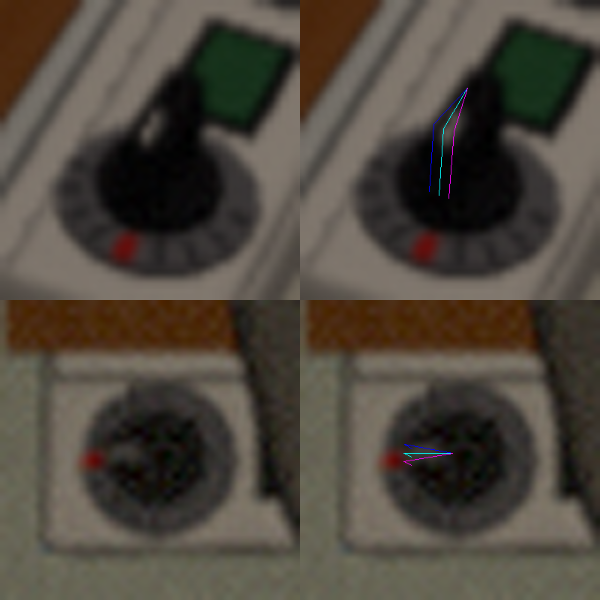

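Run:
```python
from h import *
for z in (.07,.075,.08,.085,.09,.095): print(z,proj("side",[[.4614,-.0147,z]]).round(1),onz("side",[[382.4,211.3]],z).round(4)[0][:2])
print(tri([382.4,211.3],[330.5,258]))
go((.4614,-.0147,.12),87.7)
```

```text
0.07 [[382.1 216.5]] [ 0.4669 -0.0334]
0.075 [[382.2 215. ]] [ 0.4655 -0.028 ]
0.08 [[382.4 213.5]] [ 0.464  -0.0226]
0.085 [[382.5 212.1]] [ 0.4626 -0.0173]
0.09 [[382.7 210.6]] [ 0.4611 -0.0119]
0.095 [[382.8 209.1]] [ 0.4597 -0.0065]
(array([ 0.461538  , -0.01793234,  0.08455984]), np.float64(0.0023526956816473685))
xyz [-1.54  0.31 10.09] rot [-0.52  0.14 -0.02] rows>= 2.4
```

Emit:
jog_arm:
  rows:
    - {"delta_rot": [0,0,7],"xyz": [-0.5,0,0],"fingers": 1}
    - {"delta_rot": [0,0,14],"xyz": [-1,0,0],"fingers": 1}
    - {"delta_rot": [0,0,21],"xyz": [-1.5,0,1],"fingers": 1}
    - {"delta_rot": [0,0,28],"xyz": [-1.5,0,2],"fingers": 1}
    - {"delta_rot": [0,0,35],"xyz": [-1.5,0,3],"fingers": 1}

```text
clock: 45.78
tcp_pos: [0.4591, -0.0132, 0.1906]
orientation: [-2.816, -1.387, 0.014]
contact_force: [1.1, 1.1, -0.1]
grip_width: 0.0002
```

Emit:
jog_arm:
  rows:
    - {"delta_rot": [0,0,7],"xyz": [0,0,0],"fingers": 1}
    - {"delta_rot": [0,0,14],"xyz": [0,0,0],"fingers": 1}
    - {"delta_rot": [0,0,21],"xyz": [0,0,0],"fingers": 1}
    - {"delta_rot": [0,0,28],"xyz": [0,0,0],"fingers": 1}
    - {"delta_rot": [0,0,35],"xyz": [0,0,0],"fingers": 1}

```text
clock: 46.2
tcp_pos: [0.4592, -0.0118, 0.1904]
orientation: [3.106, 0.47, -0.015]
contact_force: [-0.2, -0.1, 0.7]
grip_width: -0.0
```

Emit:
jog_arm:
  rows:
    - {"delta_rot": [0,0,7],"xyz": [0,0,0],"fingers": 1}
    - {"delta_rot": [0,0,14],"xyz": [0,0,0],"fingers": 1}
    - {"delta_rot": [0,0,19],"xyz": [0,0,0],"fingers": 1}
    - {"delta_rot": [0,0,19],"xyz": [0,0,0],"fingers": 1}
    - {"delta_rot": [0,0,19],"xyz": [0,0,0],"fingers": 1}

```text
clock: 46.62
tcp_pos: [0.4592, -0.0108, 0.1903]
orientation: [3.14, -0.041, -0.015]
contact_force: [0.1, -0.7, 0.5]
grip_width: 0.0002
```

Run:
```python
from h import *
obs();go((.459,-.0155,.105),0)
```

```text
t 46.62 tcp [ 0.4592 -0.0108  0.1903] F [ 0.1 -0.7  0.5] w 0.0002 J [ 0.07  0.19 -0.2   2.08  0.05  0.89 -1.76]
xax [ 1.    -0.026 -0.01 ] z [-0.01  -0.001 -1.   ]
xyz [0.07 0.45 8.53] rot [ 0.09  0.55 -1.5 ] rows>= 2.0
```

Emit:
jog_arm:
  rows:
    - {"delta_rot": [0,0.5,-1.5],"xyz": [0,0.2,2],"fingers": 1}
    - {"delta_rot": [0,0.5,-1.5],"xyz": [0,0.45,4.5],"fingers": 1}
    - {"delta_rot": [0,0.5,-1.5],"xyz": [0.1,0.45,6.5],"fingers": 1}
    - {"delta_rot": [0,0.5,-1.5],"xyz": [0.1,0.45,7.7],"fingers": 1}
    - {"delta_rot": [0,0.5,-1.5],"xyz": [0.1,0.45,8.2],"fingers": 1}

```text
clock: 47.03
tcp_pos: [0.4581, -0.0151, 0.1064]
orientation: [3.14, 0.005, -0.006]
contact_force: [0.1, 1.0, 0.1]
grip_width: 0.0001
```

```bash
python3 snap.py b1 side:383,205,8
python3 - <<'E'
from h import *
obs();go((.459,-.0155,.0865),0)
E
```

```text
t 47.03 tcp [ 0.4581 -0.0151  0.1064] F [0.1 1.  0.1] w 0.0001 J [ 0.06  0.31 -0.19  2.16  0.09  0.68 -1.76]
xax [ 1.     0.003 -0.004] z [-0.004 -0.001 -1.   ]
side offset 333 170 scale 8
t 47.08 tcp [ 0.4581 -0.0151  0.1065] F [-0.1  0.2 -0.6] w 0.0 J [ 0.06  0.31 -0.19  2.16  0.09  0.68 -1.76]
xax [ 1.     0.003 -0.004] z [-0.004 -0.001 -1.   ]
xyz [0.09 0.04 2.  ] rot [0.08 0.23 0.17] rows>= 0.5
```

View pics/b1_side.png

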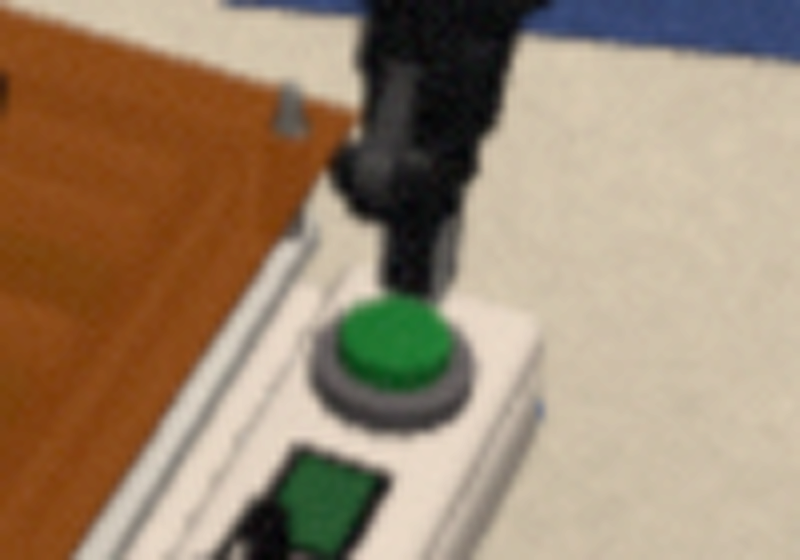

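Emit:
jog_arm:
  rows:
    - {"delta_rot": [0,0,0],"xyz": [0.1,0,0.6],"fingers": 1}
    - {"delta_rot": [0,0,0],"xyz": [0.1,0,1.2],"fingers": 1}
    - {"delta_rot": [0,0,0],"xyz": [0.1,0,1.6],"fingers": 1}
    - {"delta_rot": [0,0,0],"xyz": [0.1,0,1.8],"fingers": 1}
    - {"delta_rot": [0,0,0],"xyz": [0.1,0,2.0],"fingers": 1}

```text
clock: 47.5
tcp_pos: [0.4593, -0.015, 0.0867]
orientation: [3.14, 0.005, -0.006]
contact_force: [-0.4, 0.6, 2.7]
grip_width: 0.0
```

Emit:
jog_arm:
  rows:
    - {"delta_rot": [0,0,0],"xyz": [0,0,0.05],"fingers": 1}
    - {"delta_rot": [0,0,0],"xyz": [0,0,0.1],"fingers": 1}
    - {"delta_rot": [0,0,0],"xyz": [0,0,0.2],"fingers": 1}
    - {"delta_rot": [0,0,0],"xyz": [0,0,0.2],"fingers": 1}
    - {"delta_rot": [0,0,0],"xyz": [0,0,0.2],"fingers": 1}

```text
clock: 47.92
tcp_pos: [0.4592, -0.015, 0.0848]
orientation: [3.14, 0.005, -0.006]
contact_force: [-1.9, 0.8, 4.2]
grip_width: -0.0001
```

Emit:
jog_arm:
  rows:
    - {"delta_rot": [0,0,0],"xyz": [0,0,0.1],"fingers": 1}
    - {"delta_rot": [0,0,0],"xyz": [0,0,0.15],"fingers": 1}
    - {"delta_rot": [0,0,0],"xyz": [0,0,0.2],"fingers": 1}
    - {"delta_rot": [0,0,0],"xyz": [0,0,0.2],"fingers": 1}
    - {"delta_rot": [0,0,0],"xyz": [0,0,0.2],"fingers": 1}

```text
clock: 48.33
tcp_pos: [0.4593, -0.015, 0.083]
orientation: [3.14, 0.005, -0.006]
contact_force: [-2.2, -0.1, 7.9]
grip_width: 0.0002
```

Emit:
jog_arm:
  rows:
    - {"delta_rot": [0,0,0],"xyz": [0,0,0.05],"fingers": 1}
    - {"delta_rot": [0,0,0],"xyz": [0,0,0.1],"fingers": 1}
    - {"delta_rot": [0,0,0],"xyz": [0,0,0.15],"fingers": 1}
    - {"delta_rot": [0,0,0],"xyz": [0,0,0.15],"fingers": 1}
    - {"delta_rot": [0,0,0],"xyz": [0,0,0.15],"fingers": 1}

```text
clock: 48.75
tcp_pos: [0.4593, -0.0151, 0.0828]
orientation: [3.14, 0.005, -0.006]
contact_force: [-6.8, 0.8, 22.7]
grip_width: 0.0
```

```bash
python3 snap.py b2 side:383,205,8
```

```text
t 48.75 tcp [ 0.4593 -0.0151  0.0828] F [-6.8  0.8 22.7] w 0.0 J [ 0.05  0.35 -0.18  2.17  0.11  0.63 -1.78]
xax [ 1.     0.003 -0.004] z [-0.004 -0.002 -1.   ]
side offset 333 170 scale 8
```

Emit:
jog_arm:
  rows:
    - {"delta_rot": [0,0,0],"xyz": [0,0,-0.5],"fingers": 1}
    - {"delta_rot": [0,0,0],"xyz": [0,0,-1.5],"fingers": 1}
    - {"delta_rot": [0,0,0],"xyz": [0,0,-4],"fingers": 1}
    - {"delta_rot": [0,0,0],"xyz": [0,0,-7],"fingers": 1}
    - {"delta_rot": [0,0,0],"xyz": [0,0,-10],"fingers": 1}

```text
clock: 49.22
tcp_pos: [0.4592, -0.0149, 0.1838]
orientation: [3.14, 0.005, -0.007]
contact_force: [1.5, -0.3, 0.1]
grip_width: 0.0
```

Emit:
jog_arm:
  rows:
    - {"delta_rot": [0,0,0],"xyz": [0,1,-3],"fingers": 1}
    - {"delta_rot": [0,0,0],"xyz": [0,5,-5],"fingers": 1}
    - {"delta_rot": [0,0,0],"xyz": [0,9,-5],"fingers": 1}
    - {"delta_rot": [0,0,0],"xyz": [0,13,-5],"fingers": 1}
    - {"delta_rot": [0,0,0],"xyz": [0,17,-5],"fingers": 1}

```text
clock: 49.63
tcp_pos: [0.4601, -0.1869, 0.2352]
orientation: [3.139, 0.006, -0.004]
contact_force: [0.4, 0.4, -0.2]
grip_width: -0.0001
```

Emit:
jog_arm:
  rows:
    - {"delta_rot": [0,0,0],"xyz": [0,2,0],"fingers": 1}
    - {"delta_rot": [0,0,0],"xyz": [0,5,0],"fingers": 1}
    - {"delta_rot": [0,0,0],"xyz": [0,8,0],"fingers": 1}
    - {"delta_rot": [0,0,0],"xyz": [0,10,0],"fingers": 1}
    - {"delta_rot": [0,0,0],"xyz": [0,10,0],"fingers": 1}

```text
clock: 50.05
tcp_pos: [0.4594, -0.2922, 0.2357]
orientation: [3.137, -0.005, -0.003]
contact_force: [-0.5, -0.2, 0.9]
grip_width: -0.0003
```

```bash
python3 snap.py f1 side:320,200,1.25 top:320,200,1.25; python3 snap.py f2 side:360,215,6 top:310,230,5
```

```text
t 50.05 tcp [ 0.4594 -0.2922  0.2357] F [-0.5 -0.2  0.9] w -0.0003 J [ 0.44  0.26  0.01  1.87  0.    1.02 -1.13]
xax [ 1.    -0.003 -0.002] z [-0.002 -0.005 -1.   ]
t 50.05 tcp [ 0.4594 -0.2922  0.2357] F [-0.5 -0.2  0.9] w -0.0003 J [ 0.44  0.26  0.01  1.87  0.    1.02 -1.13]
xax [ 1.    -0.003 -0.002] z [-0.002 -0.005 -1.   ]
side offset 294 169 scale 6
top offset 230 174 scale 5Traceback (most recent call last):
  File "snap.py", line 5, in <module>
    n,c=a.split(":"); c=c.split(","); cx,cy=int(c[0]),int(c[1]); S=int(c[2]) if len(c)>2 else 4
                                                                   ~~~^^^^^^
ValueError: invalid literal for int() with base 10: '1.25'
```

Run:
```python
from bench import imaging
import cv2
for c in("side","top"): cv2.imwrite(f"pics/f1_{c}.png",cv2.resize(imaging.grab_frame(c),(800,500)))
```

```text
(no output)
```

View pics/f1_side.png

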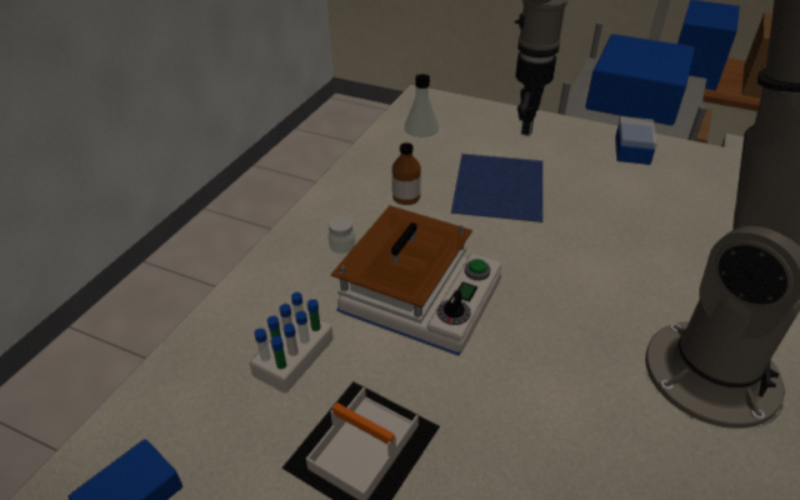

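View pics/f1_top.png

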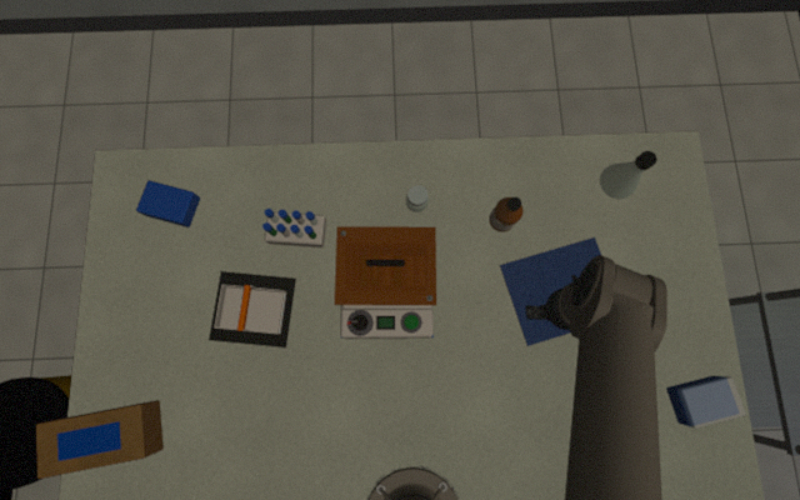

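View pics/f2_side.png

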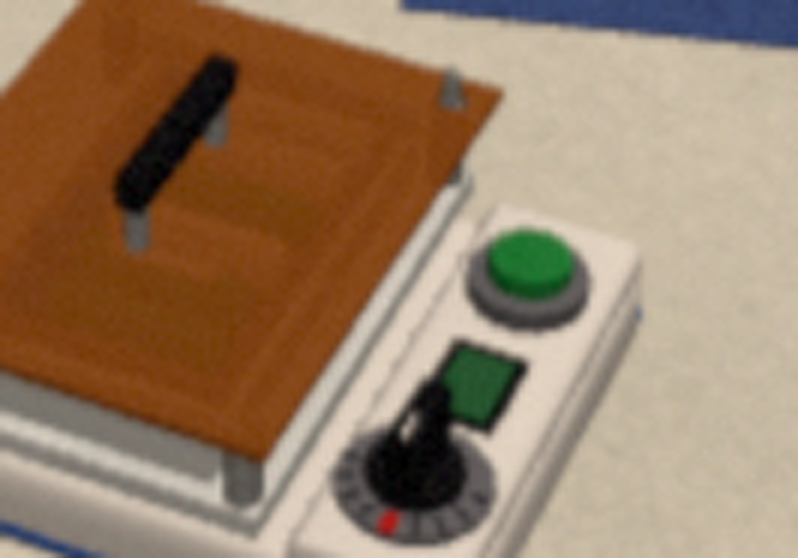

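View pics/f2_top.png

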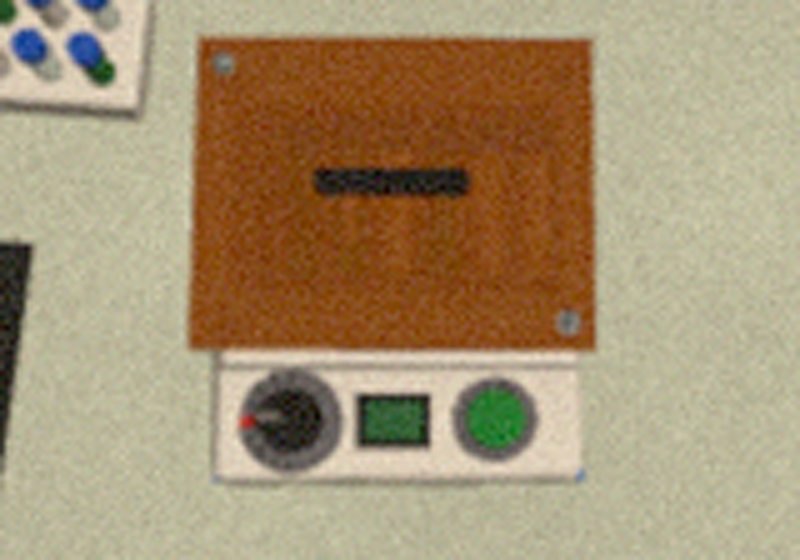

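View pics/b2_side.png

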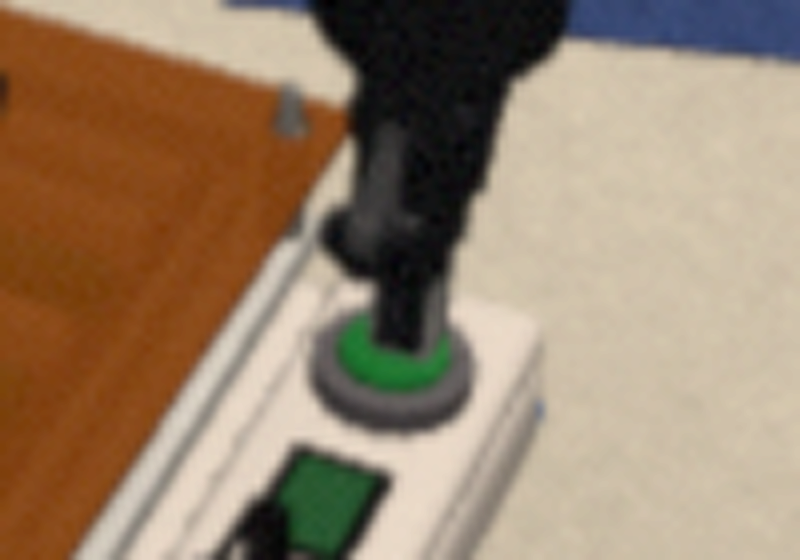

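Run:
```python
from bench import r
print(r.hand_in())
```

```text
the job is handed in; nothing more can be done
None
```

The rocker is loaded and started, and the job was handed in at about 50 s of the 200 s allowed. No verdict is reported.

**What I did**
- I laid the cover on the middle of the blue pad.
- I poured all six tubes. One stacked on another, so I put the tray down on the bench for a moment and moved that tube by hand into the +56 mm groove.
- I set the tray upright on the middle of its mat and put the cover back over both pins.
- I turned the dial to the red mark and pressed the start button down to its stop, then released it.
- While on the pad, the cover was knocked aside by the disturbance. I found it again before putting it back.

**Last checks**
- **Cover:** it lies flat, with both pins through their holes.
- **Tray:** it is empty and upright in the middle of the mat.
- **Dial:** the white line points at the red mark. The gripper let go within about 0.2° of the target by the arm's reading; the pictures can only confirm this to a few degrees.
- **Button:** the force rose to 23 N with almost no further travel, so it reached the bottom. In the last picture it is up again.
- **Bystanders:** the bottle, jar and rack look undisturbed, and the arm is clear of everything.
- **Tubes:** I checked them just before closing the cover, and they were in grooves −84 to +56 mm. Afterwards they are only faintly visible through the amber plate, so I could not confirm them a second time.

On the last look the networks did not find the start button and gave two candidates for the dial. For those two I relied on my own projection and the pictures.

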